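# Load, dock and release a tote at the trimming press

### The arm

A 6-joint arm with a two-finger parallel gripper is mounted at the origin on the work surface. World frame = base frame: x ahead of the robot, y to its left, z up, the work surface at z = 0. Lengths are in mm, angles in degrees, forces in N, time in s.
With the tool pointing down it reaches from about 350 to 800 mm from the base axis. Payload 7.3 kg.
Tool frame: the origin (TCP) lies at the very end of the fingers, on their centre line; the grasp point (between the pads) lies 19 mm behind it; z points along the fingers, y is the direction in which the jaws open and shut (so a half turn about z gives the same grasp; the last joint's range is limited). The gripper opens to 85 mm and grips with 20 to 120 N. Pads are 22 mm wide; open, the fingers measure 114 mm over their backs; the gripper's body (76 mm by 85 mm) begins 54 mm behind the grasp point. The pads swing forward as they close: fully open they stand 13 mm farther back than shut.
Start: joints at [59.473, 19.595, 87.324, -0, 73.075, -8.365], TCP at [198.033, 486.241, 199.122] pointing down, gripper open.
Joint ranges: [-145.02, 145.02], [-44.19, 115.74], [2.07, 154.8], [-57.11, 237.11], [16.16, 152.29], [-177.93, 177.93]. Speed limits (degrees/s): [147.25, 147.25, 180, 180, 180, 180].

### API

Orientations are given as [roll, pitch, yaw] about the fixed x, y, z axes, in that order (R = Rz(yaw) Ry(pitch) Rx(roll)).
In Python, from rig import status, grab_frame, bot gives the robot as it stands. The module is installed in compiled form; this text tells all that it offers.
- The arm moves only by the tool jog_arm, never from a script. Its argument "targets" is a list of rows, each an object of numbers: "x", "y", "z": the shift along the tool's x, y, z in cm; "rx", "ry", "rz": the turn, a rotation vector about the tool's x, y, z in degrees; "gripper": the opening, from 0 (shut) to 1 (fully open). In form: [{"x": .., "y": .., "z": .., "rx": .., "ry": .., "rz": .., "gripper": ..}, ...]. A call has 1 to 20 rows; each row shifts and turns the commanded pose from where the row before left it, along the tool's axes as they then stand; what a row does not reach is not made up. A row lasts 1/8 s, in which the tool goes at most 62.5 mm and 10.7 degrees, less where a joint would pass 70% of its speed; a pose out of reach is approached as far as the arm can. A call is refused whole if a number of a shift passes 6.25 or a number of a turn 10.7, either way. A call with a gripper value outside its range is refused whole. The fingers move at their own pace and stop on an object; "squeeze" is the grip in N (left out, the last holds). Time passes only in rows, so rows that do not move let the fingers close. It gives the time, the measured TCP pose, the force and the opening at its end, in the units of the state.
- status.observe(): the state, without advancing time (a new reading comes with each control period).
- grab_frame(name): name is "side" or "top"; returns a dict with "image" (480x640x3 uint8, red, green, blue), "fx", "fy", "cx", "cy" (pixels), "view" (4x4, takes a point from world to camera coordinates). Camera axes: x right, y up, looking along -z (the intrinsics and any distortion apply to the point x, -y, -z); pixel columns grow to the right and rows downward; lengths in mm; the calibration is good to about 2 mm. A picture is of the moment at which its call begins. There is no depth.
- bot.finish_job(): hands the job in, once; it reports no verdict.
The state is a dict: "clock": time; "joint_pos": joint angles; "dq": joint speeds; "joint_efforts": joint torques, N m; "ee_pos": TCP position; "ee_rot": TCP orientation; "wrist_force": force on the tool from outside, world axes, zero at the start; "wrist_torque": the same for the moment, N m; "finger_gap": finger opening in mm.
Only numpy, scipy, OpenCV 4.12 (cv2) and the standard library are available. Lean on these libraries where they do the work, as an engineer would, in place of code of your own. Each camera call takes 0.05 s, during which the arm holds its last target.

### The job

Put every casting from the steel tray into the blue tote on the roller line, then push the loaded tote along the rollers, without lifting or tipping it, until it is fully home against the end wall of the green bay. Then swing the retaining brace out across the line behind the tote until it clicks into its end detent, and last of all hang the release tag by its eye on the peg of the tag stand. Leave the other things on the bench where they are.

Things in the scene. Friction and masses are not known exactly. Their poses are not given: they have to be found in the camera images.
- part1: one of up to five identical bare aluminium castings standing in the steel tray (three to five are present): a 40 x 40 mm square base plate 12 mm thick with a 20 x 20 mm square boss rising from its middle to 44 mm above the underside, 90 g. Origin: centre of the underside; z runs up the boss, x and y are parallel to the plate's and the boss's sides. Grip it by the boss
- part2: one of up to five identical bare aluminium castings standing in the steel tray (three to five are present): a 40 x 40 mm square base plate 12 mm thick with a 20 x 20 mm square boss rising from its middle to 44 mm above the underside, 90 g. Origin: centre of the underside; z runs up the boss, x and y are parallel to the plate's and the boss's sides. Grip it by the boss
- part3: one of up to five identical bare aluminium castings standing in the steel tray (three to five are present): a 40 x 40 mm square base plate 12 mm thick with a 20 x 20 mm square boss rising from its middle to 44 mm above the underside, 90 g. Origin: centre of the underside; z runs up the boss, x and y are parallel to the plate's and the boss's sides. Grip it by the boss
- part4: one of up to five identical bare aluminium castings standing in the steel tray (three to five are present): a 40 x 40 mm square base plate 12 mm thick with a 20 x 20 mm square boss rising from its middle to 44 mm above the underside, 90 g. Origin: centre of the underside; z runs up the boss, x and y are parallel to the plate's and the boss's sides. Grip it by the boss
- part5: one of up to five identical bare aluminium castings standing in the steel tray (three to five are present): a 40 x 40 mm square base plate 12 mm thick with a 20 x 20 mm square boss rising from its middle to 44 mm above the underside, 90 g. Origin: centre of the underside; z runs up the boss, x and y are parallel to the plate's and the boss's sides. Grip it by the boss
- tray: fixed shallow stainless tray, 130 mm (x) by 370 mm (y), floor 4 mm above the bench, lip 14 mm high; the castings stand in it. Origin: centre of the underside
- tote: open blue plastic tote standing on the rollers, 140 mm (x, across the line) by 200 mm (y, along the line), 60 mm high, walls and floor 4 mm thick, 350 g. Origin: centre of the underside; z up. It holds castings in two columns of three (about 66 mm and 60 mm apart)
- line: fixed roller line: 15 free-turning steel rollers, 30 mm diameter, between aluminium side frames. Origin: on the bench under the middle of its width; y runs along the line, the bay is at the -y end. Roller tops 50 mm above the bench; side frames (inner faces at x = -75 and +75 mm, 14 mm thick) 66 mm high; rollers from y = -339 to +285 mm
- bay_home (a point): where the tote's origin is when it is fully home in the green bay: on the roller tops, 100 mm from the bay's end wall; axes as the line's. The bay's side walls start 100 mm to +y of this point and are 150 mm apart; the end wall (at -y) and the far (+x) wall are 102 mm high above the bench, the near one 70 mm
- brace (a joint): retaining brace, a flat steel arm 165 mm long (75 to 91 mm above the bench) on an upright hinge at the far (+x) side of the line at the bay's mouth. rad: 0 = folded back outside the line, growing as it swings counterclockwise (from above) across the line behind the tote; a ball detent resists lightly from about 1.6; seated at its end stop at 1.82, square across the line. Stays where left
- brace_hinge (a point): on the brace's upright hinge axis, 83 mm above the bench; its x axis points along the arm to the knob
- brace_knob (a point): centre of the top face of the brace's upright black round knob: 20 mm diameter, 50 mm tall (155 down to 105 mm above the bench), 80 mm from the hinge axis; can be gripped from above or pushed
- tag: release tag lying flat on the bench, 125 mm long, 80 g: a steel wire eye, a black shank 16 mm wide and 12 mm thick, and a 36 x 44 x 6 mm steel flag. Origin: middle of the shank (6 mm above the bench when it lies flat, also its centre of mass, nearly; grip here); x points along the shank to the eye, y across the shank; the same from both faces
- tag_eye (a point): centre of the tag's eye, 45 mm from the tag's origin along x: an eye of 8 mm wire, opening 27 mm across, 44 mm outside diameter; axes as the tag's
- tag_stand: fixed stand beside the bay: a 90 mm square base and a 20 mm square aluminium post 262 mm high. One straight steel peg, 8 mm in diameter and 60 mm long, leaves the post's front face towards the stand's -x axis and slopes up at 40 degrees. Origin: centre of the underside
- peg_root (a point): where the peg's axis leaves the front face of the post, 190 mm above the bench; axes as the stand's
- peg_tip (a point): tip of the peg's axis, 46 mm out from the post's face and 39 mm above the root (the rounded end goes 4 mm farther)
- spray: white bottle, 60 mm across, 170 mm high; bystander beyond the line, leave it alone
- die_block: dark steel block 90 x 60 x 40 mm; bystander beyond the line, leave it alone
- mug: white mug, 80 mm across, 90 mm high; bystander beyond the line, leave it alone
- wrench: wrench about 180 mm long lying flat past the line's +y end; bystander, leave it alone
- grease_jar: grey jar, 60 mm across, 60 mm high, past the tray and the line at +y; bystander, leave it alone
- brush: flat brush lying near the robot on its left, before the tray; bystander, leave it alone

How it is judged:
By the outcome, as a careful person would: the job done as asked, in the order asked, and still so for the second after the job is handed in, with the robot touching nothing.
Of part1, part2, part3, part4, part5 only 3 to 5 are there at a start; the rules pass over those that are not, and their reading is None.
At some moment in a run one of part1, part2, part3, part4, part5 may be knocked a few centimetres aside while the robot is not near it.
Once in a run the grip may slacken for a moment while it holds something.
It also fails if it takes over 210 s, if anything falls off the work surface, if the arm or the gripper's body presses on something with over 40 N, if the wrist force passes 120 N, or if a joint passes its speed limit or range.

## Working session

There is one attempt and no reset: what is moved stays moved. The work goes in short steps, Python scripts to look and compute and a tool call to move; the robot and the scene stay as the last step left them, time stands still between calls to the robot, and variables do not carry over. Pictures are saved under pics/ and viewed, and the job is handed in when it is done.

Besides the shell and the picture viewer there is one more tool, called after ">>>" by a JSON object that holds its "op" and its "data", one argument or row to a line. jog_arm: Moves the arm, as the interface text tells. Its arguments: {"type":"object","properties":{"targets":{"type":"array","items":{"type":"object","properties":{"x":{"type":"number"},"y":{"type":"number"},"z":{"type":"number"},"rx":{"type":"number"},"ry":{"type":"number"},"rz":{"type":"number"},"gripper":{"type":"number"}}}},"squeeze":{"type":"number"}},"required":["targets"]}

```bash
ls; mkdir -p pics; python3 - <<'E'
from rig import status, grab_frame
import cv2,json
import numpy as np
s=status.observe()
for k in s: print(k,s[k])
for n in("side","top"):
    f=grab_frame(n); cv2.imwrite(f"pics/{n}0.png",f["image"][:,:,::-1])
    print(n,{k:(v if k!="view" else np.round(v,4).tolist()) for k,v in f.items() if k!="image"})
E
```

```text
pics
clock 0.0
joint_pos [ 5.94749315e+01  1.96367788e+01  8.73772702e+01 -2.35250024e-04
  7.30748918e+01 -8.36416251e+00]
dq [-0.01496168 -0.03931426 -0.07035224 -0.05323172  0.0202818  -0.13130736]
joint_efforts [-1.42270823e-03 -4.33674574e+01 -2.46014500e+01 -1.21704225e-04
  7.97541405e-03 -4.54148420e-06]
ee_pos [197.77480691 485.83542871 198.42265713]
ee_rot [-1.79911972e+02 -1.27151489e-02  1.57839153e+02]
wrist_force [-0.31996094 -0.78279555 -0.66656375]
wrist_torque [-0.02670015  0.00307952 -0.00143868]
finger_gap 85.12738935307468
side {'fx': 612.2287618482965, 'fy': 612.2287618482965, 'cx': 323.3260617846401, 'cy': 229.95261596537003, 'view': [[-0.9924, -0.1226, -0.0055, 522.3295], [0.0811, -0.6886, 0.7206, -119.6082], [-0.0922, 0.7147, 0.6933, -1379.8974], [0.0, 0.0, 0.0, 1.0]]}
top {'fx': 550.4823689321352, 'fy': 550.4823689321352, 'cx': 323.50839037123035, 'cy': 232.35197304698912, 'view': [[0.0295, -0.9995, 0.0061, 11.7067], [0.9975, 0.0298, 0.0637, -536.5932], [-0.0638, 0.0042, 0.998, -1437.8193], [0.0, 0.0, 0.0, 1.0]]}
```

View pics/side0.png

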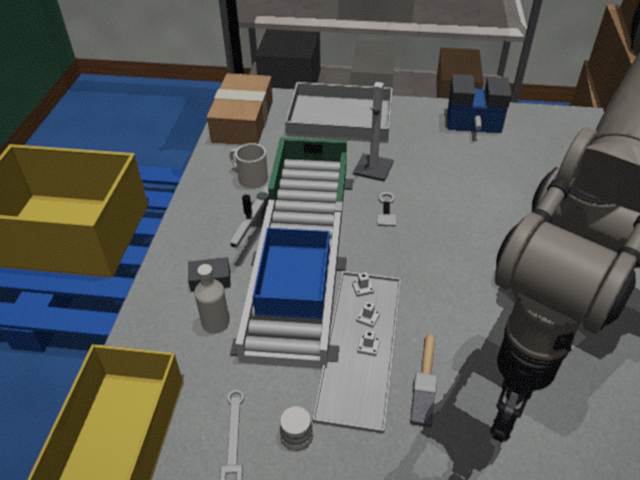

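View pics/top0.png

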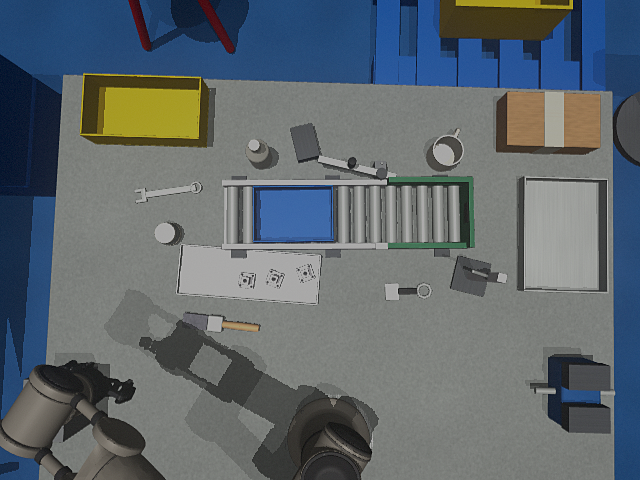

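The side view shows three castings in the tray at about (363,283), (368,314) and (369,342). The tote is at (293,272), the tag at (387,208), the stand at (376,130) and the brace knob at (247,206). Next I'll zoom in to measure.

```bash
cat > h.py <<'E'
import numpy as np, cv2
from rig import status, grab_frame
def proj(f,P):
    P=np.atleast_2d(P).astype(float); V=np.array(f["view"]); c=P@V[:3,:3].T+V[:3,3]
    return np.c_[f["cx"]+f["fx"]*c[:,0]/-c[:,2], f["cy"]+f["fy"]*(-c[:,1])/-c[:,2]]
def unproj(f,uv,z):
    V=np.array(f["view"]); R=V[:3,:3]; o=-R.T@V[:3,3]
    d=R.T@np.array([(uv[0]-f["cx"])/f["fx"],-(uv[1]-f["cy"])/f["fy"],-1])
    return o+d*(z-o[2])/d[2]
def crop(f,x0,y0,x1,y1,name):
    im=f["image"][y0:y1,x0:x1,::-1]; s=min(800/(x1-x0),600/(y1-y0)); s=int(s)
    cv2.imwrite("pics/"+name,cv2.resize(im,None,fx=s,fy=s,interpolation=cv2.INTER_CUBIC)); print(name,s)
E
python3 - <<'E'
from h import *
t=grab_frame("top"); s=grab_frame("side")
crop(t,215,165,345,310,"ct1.png"); crop(t,340,140,520,310,"ct2.png")
crop(s,310,260,410,380,"cs1.png"); crop(s,220,70,420,270,"cs2.png")
E
```

```text
ct1.png 4
ct2.png 3
cs1.png 5
cs2.png 3
```

View pics/ct1.png

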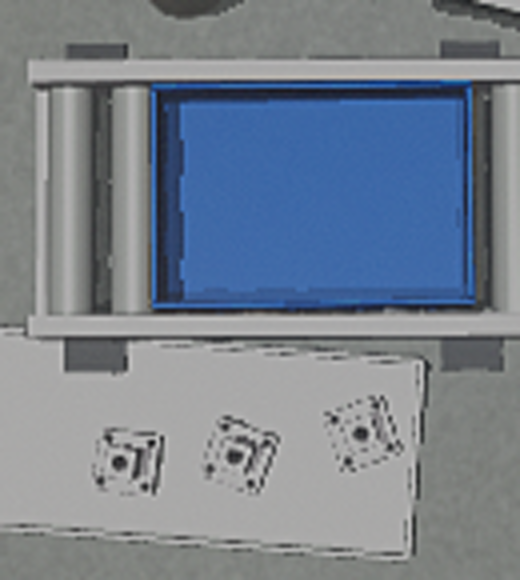

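View pics/ct2.png

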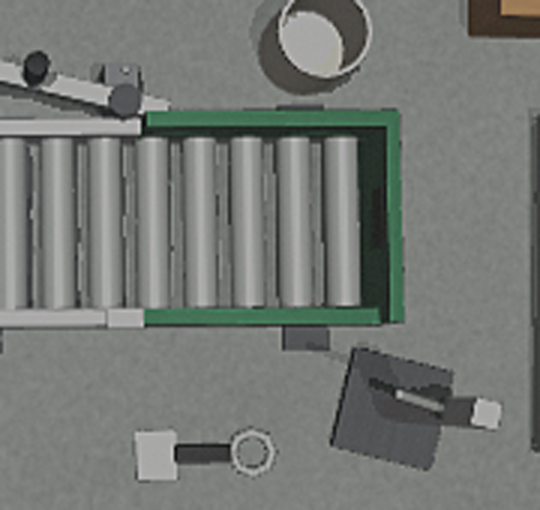

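View pics/cs1.png

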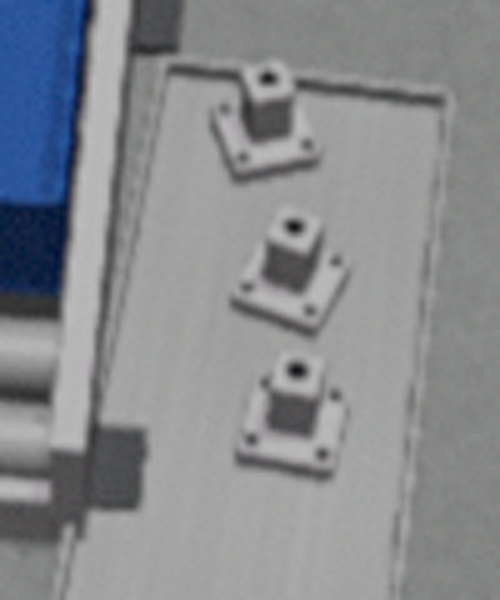

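View pics/cs2.png

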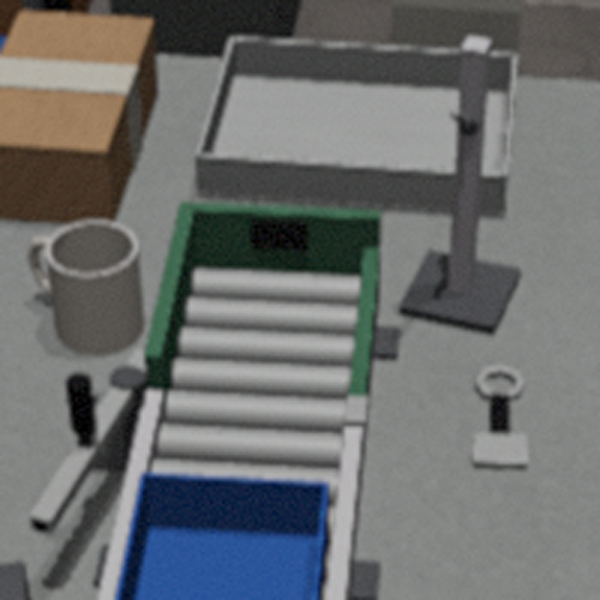

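The crops show the castings' centre holes and corner holes clearly, so I'll fit poses from clicked points in both views.

```bash
python3 - <<'E'
from h import *
t=grab_frame("top"); s=grab_frame("side")
def T(p,o=(215,165),k=4): return ((p[0]+.5)/k-.5+o[0],(p[1]+.5)/k-.5+o[1])
def S(p,o=(310,260),k=5): return T(p,o,k)
# side vs top centre holes at z=48
from scipy.optimize import least_squares
for n,a,b,hs in [("A",(120,463),(296,370),[(251,440),(321,455),(335,396),(265,382)]),("B",(234,456),(294,228),[(246,287),(309,310),(336,260)]),("C",(361,433),(268,78),[(224,107),(242,157),(307,145)])]:
    pt=unproj(t,T(a),48); ps=unproj(s,S(b),48)
    H=np.array([unproj(s,S(h),16)[:2] for h in hs])
    d=np.diff(H,axis=0); ang=[np.degrees(np.arctan2(v[1],v[0]))%90 for v in d]
    print(n,pt.round(1),ps.round(1),"edge ang",np.round(ang,1),"len",np.linalg.norm(d,axis=1).round(1))
    diag=(H[0]+H[2])/2 ; print("  holes mid",diag.round(1))
# top view things
t2=lambda p,z:unproj(t,T(p,(340,140),3),z).round(1)
s2=lambda p,z:unproj(s,T(p,(220,70),3),z).round(1)
print("eye",t2((252,452),6),s2((500,382),6))
print("flag ctr",t2((156,455),3),s2((500,450),3))
print("flag corners",[t2(p,6) for p in[(135,432),(176,430),(178,478),(137,481)]])
print("knob",t2((37,64),155),s2((79,381),155)); print("hinge",t2((125,99),100),s2((128,377),100))
print("post top",t2((487,414),262),s2((477,44),262)); print("base",[t2(p,8) for p in[(355,348),(453,371),(428,470),(331,446)]])
print("peg tip?",t2((397,393),229),s2((456,116),229))
print("bay in corners top",[t2(p,z) for p,z in[((388,122),102),((388,310),70),((403,108),102),((403,322),102)]])
print("bay mouth",t2((144,112),102),t2((144,326),70))
print("frame",[unproj(t,T(p),66).round(1) for p in[(28,60),(28,335),(520,62),(520,335),(28,82),(28,318),(520,82),(520,316)]])
print("tote",[unproj(t,T(p),110).round(1) for p in[(152,84),(472,82),(474,306),(153,308)]])
E
```

```text
A [404.4 226.7  48. ] [406.7 225.1  48. ] edge ang [82.2 82.6 82.9] len [28.8 29.8 29.2]
  holes mid [406.3 225.3]
B [411.  153.7  48. ] [412.5 152.8  48. ] edge ang [71.8 70.9] len [28.7 29.5]
  holes mid [412.4 151.4]
C [428.1  72.6  48. ] [429.7  70.5  48. ] edge ang [20.2 20.2] len [30.  29.7]
  holes mid [429.6  70.3]
eye [ 390.8 -242.1    6. ] [ 392.  -245.3    6. ]
flag ctr [ 385.6 -157.8    3. ] [ 387.7 -162.2    3. ]
flag corners [array([ 405.4, -138.4,    6. ]), array([ 408.2, -174.6,    6. ]), array([ 366.1, -177.2,    6. ]), array([ 362.4, -141.1,    6. ])]
knob [701.7 -35.4 155. ] [703.4 -36.3 155. ]
hinge [ 685.1 -112.8  100. ] [ 684.7 -107.6  100. ]
post top [ 432.6 -365.   262. ] [ 433.5 -366.7  262. ]
base [array([ 485.2, -331.3,    8. ]), array([ 467.5, -418.4,    8. ]), array([ 379.7, -397.2,    8. ]), array([ 398.2, -311.3,    8. ])]
peg tip? [ 446.  -308.1  229. ] [ 445.3 -309.6  229. ]
bay in corners top [array([ 672.1, -332.8,  102. ]), array([ 516.5, -343.5,   70. ]), array([ 684.3, -345.3,  102. ]), array([ 505.2, -347.4,  102. ])]
bay mouth [ 674.3 -128.7  102. ] [ 496.8 -136.5   70. ]
frame [array([660.6, 293.2,  66. ]), array([484.3, 285.9,  66. ]), array([668.9, -22.5,  66. ]), array([493.6, -27.2,  66. ]), array([646.4, 292.6,  66. ]), array([495.1, 286.4,  66. ]), array([656. , -22.8,  66. ]), array([505.7, -26.9,  66. ])]
tote [array([641.1, 207.5, 110. ]), array([648.4,   8.8, 110. ]), array([509.1,   3.6, 110. ]), array([501.9, 201.7, 110. ])]
```

Three castings are present and the two cameras agree to about 2 mm. I'll write a planner that turns waypoints into tool-frame rows.

```bash
cat >> h.py <<'E'
from scipy.spatial.transform import Rotation as Ro
import math
def plan(*wps, start=None):
    """wps: (x,y,z,yaw,step_mm) tool-down waypoints; prints rows in tool axes cm/deg"""
    st=status.observe()
    p=np.array(st["ee_pos"]); R=Ro.from_euler("xyz",st["ee_rot"],degrees=True)
    print("at",p.round(1),np.round(st["ee_rot"],1),"gap",round(st["finger_gap"],1),"F",np.round(st["wrist_force"],1),"t",round(st["clock"],2))
    for x,y,z,yaw,step in wps:
        g=np.array([x,y,z]); G=Ro.from_euler("xyz",[180,0,yaw],degrees=True)
        rv=(R.inv()*G).as_rotvec(degrees=True)
        n=max(1,math.ceil(np.linalg.norm(g-p)/step-.02),math.ceil(np.linalg.norm(rv)/9))
        out=[]
        for i in range(n):
            d=R.inv().apply((g-p)/(n-i)); r=(R.inv()*G).as_rotvec(degrees=True)/(n-i)
            d=np.round(d/10,2); r=np.round(r,1)
            p=p+R.apply(d*10); R=R*Ro.from_rotvec(r,degrees=True)
            e={k:v for k,v in zip(("x","y","z","rx","ry","rz"),[*d,*r]) if abs(v)>1e-9}
            out.append(e)
        print("#",(x,y,z,yaw),n); print(str(out).replace("'",'"').replace("np.float64(","").replace(")",""))
E
python3 -c "
from h import *
plan((405.5,226,110,172.5,38),(405.5,226,19,172.5,20))"
```

```text
at [198.  486.1 198.9] [-180.    -0.   157.8] gap 85.5 F [-0.5 -0.   0. ] t 0.3
# (405.5, 226, 110, 172.5) 10
[{"x": -2.9, "y": -1.63, "z": 0.89, "rz": -1.5}, {"x": -2.86, "y": -1.7, "z": 0.89, "rz": -1.5}, {"x": -2.81, "y": -1.78, "z": 0.89, "rz": -1.5}, {"x": -2.77, "y": -1.85, "z": 0.89, "rz": -1.5}, {"x": -2.72, "y": -1.92, "z": 0.89, "rz": -1.4}, {"x": -2.67, "y": -1.98, "z": 0.89, "rz": -1.5}, {"x": -2.62, "y": -2.05, "z": 0.89, "rz": -1.4}, {"x": -2.56, "y": -2.12, "z": 0.89, "rz": -1.5}, {"x": -2.51, "y": -2.19, "z": 0.89, "rz": -1.4}, {"x": -2.46, "y": -2.24, "z": 0.89, "rz": -1.5}]
# (405.5, 226, 19, 172.5) 5
[{"z": 1.82}, {"z": 1.82}, {"z": 1.82}, {"z": 1.82}, {"z": 1.82}]
```

>>> {"op": "jog_arm", "data": {
  "targets": [
    {"x": -2.9,"y": -1.63,"z": 0.89,"rz": -1.5,"gripper": 0.52},
    {"x": -2.86,"y": -1.7,"z": 0.89,"rz": -1.5},
    {"x": -2.81,"y": -1.78,"z": 0.89,"rz": -1.5},
    {"x": -2.77,"y": -1.85,"z": 0.89,"rz": -1.5},
    {"x": -2.72,"y": -1.92,"z": 0.89,"rz": -1.4},
    {"x": -2.67,"y": -1.98,"z": 0.89,"rz": -1.5},
    {"x": -2.62,"y": -2.05,"z": 0.89,"rz": -1.4},
    {"x": -2.56,"y": -2.12,"z": 0.89,"rz": -1.5},
    {"x": -2.51,"y": -2.19,"z": 0.89,"rz": -1.4},
    {"x": -2.46,"y": -2.24,"z": 0.89,"rz": -1.5},
    {},
    {}
  ],
  "squeeze": 60
}}

```text
invalid input
```

```bash
python3 -c "
from h import *
s=grab_frame('side'); t=grab_frame('top'); 
crop(s,300,240,420,380,'cs3.png')
plan((405.5,226,19,172.5,20))"
```

```text
cs3.png 4
at [198.  486.2 199. ] [-180.    -0.   157.8] gap 85.7 F [-0.1  0.9  0.8] t 0.4
# (405.5, 226, 19, 172.5) 19
[{"x": -1.53, "y": -0.86, "z": 0.95, "rz": -0.8}, {"x": -1.52, "y": -0.88, "z": 0.95, "rz": -0.8}, {"x": -1.5, "y": -0.9, "z": 0.95, "rz": -0.8}, {"x": -1.49, "y": -0.92, "z": 0.95, "rz": -0.8}, {"x": -1.48, "y": -0.94, "z": 0.95, "rz": -0.8}, {"x": -1.46, "y": -0.96, "z": 0.95, "rz": -0.8}, {"x": -1.45, "y": -0.98, "z": 0.95, "rz": -0.8}, {"x": -1.44, "y": -1.0, "z": 0.95, "rz": -0.8}, {"x": -1.42, "y": -1.02, "z": 0.95, "rz": -0.8}, {"x": -1.41, "y": -1.04, "z": 0.95, "rz": -0.7}, {"x": -1.4, "y": -1.06, "z": 0.94, "rz": -0.8}, {"x": -1.38, "y": -1.08, "z": 0.95, "rz": -0.7}, {"x": -1.37, "y": -1.09, "z": 0.94, "rz": -0.8}, {"x": -1.35, "y": -1.11, "z": 0.95, "rz": -0.7}, {"x": -1.34, "y": -1.13, "z": 0.94, "rz": -0.8}, {"x": -1.32, "y": -1.15, "z": 0.95, "rz": -0.7}, {"x": -1.31, "y": -1.16, "z": 0.94, "rz": -0.8}, {"x": -1.29, "y": -1.18, "z": 0.95, "rz": -0.7}, {"x": -1.28, "y": -1.2, "z": 0.94, "rz": -0.8}]
```

View pics/cs3.png

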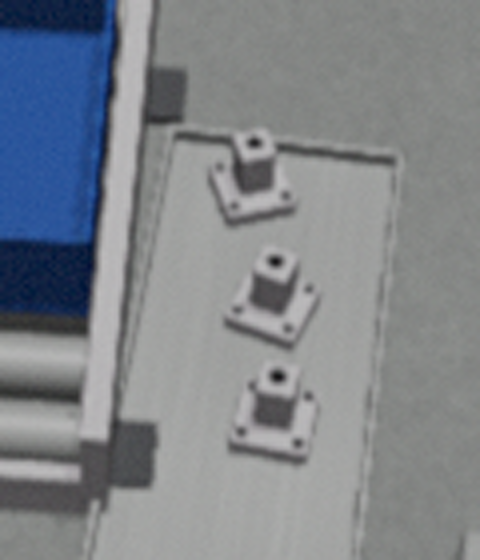

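The call was refused and the castings haven't moved. I'll try again with every key written out.

>>> {"op": "jog_arm", "data": {
  "targets": [
    {"x": -2.9,"y": -1.63,"z": 0.89,"rx": 0,"ry": 0,"rz": -1.5,"gripper": 0.52}
  ],
  "squeeze": 60
}}

```text
clock: 0.52
ee_pos: [218.5, 461.3, 190.5]
ee_rot: [179.9, 0.0, 159.5]
wrist_force: [0.6, -0.6, -0.8]
finger_gap: 70.0
```

```bash
python3 - <<'E'
s=open('h.py').read()
s=s.replace("def plan(*wps, start=None):","def plan(*wps, grip=0.5):").replace(' if abs(v)>1e-9}','}; e["gripper"]=grip; e={k:(int(v) if float(v).is_integer() else float(v)) for k,v in e.items()}')
s=s.replace('np.float64(","").replace(")","")','np.float64(","").replace(")","").replace(" ","")')
open('h.py','w').write(s)
E
python3 -c "
from h import *
grab_frame('top')
grab_frame('top')
plan((405.5,226,110,172.5,45),(405.5,226,19,172.5,31),grip=.52)"
```

```text
at [219.5 458.2 189.4] [-179.9    0.   159.3] gap 55.4 F [-0.2 -0.   1.3] t 0.62
# (405.5, 226, 110, 172.5) 7
[{"x":-3.66,"y":-2.16,"z":1.14,"rx":0,"ry":0,"rz":-1.9,"gripper":0.52},{"x":-3.58,"y":-2.28,"z":1.14,"rx":0,"ry":0,"rz":-1.9,"gripper":0.52},{"x":-3.51,"y":-2.4,"z":1.14,"rx":0,"ry":0,"rz":-1.9,"gripper":0.52},{"x":-3.43,"y":-2.51,"z":1.14,"rx":0,"ry":0,"rz":-1.9,"gripper":0.52},{"x":-3.34,"y":-2.62,"z":1.14,"rx":0,"ry":0,"rz":-1.9,"gripper":0.52},{"x":-3.25,"y":-2.74,"z":1.14,"rx":-0.1,"ry":0,"rz":-1.9,"gripper":0.52},{"x":-3.16,"y":-2.84,"z":1.14,"rx":0,"ry":0,"rz":-1.8,"gripper":0.52}]
# (405.5, 226, 19, 172.5) 3
[{"x":0,"y":0,"z":3.03,"rx":0,"ry":0,"rz":0,"gripper":0.52},{"x":0,"y":0,"z":3.03,"rx":0,"ry":0,"rz":0,"gripper":0.52},{"x":0,"y":0.01,"z":3.04,"rx":0,"ry":0,"rz":0,"gripper":0.52}]
```

>>> {"op": "jog_arm", "data": {
  "targets": [
    {"x": -3.66,"y": -2.16,"z": 1.14,"rx": 0,"ry": 0,"rz": -1.9,"gripper": 0.52},
    {"x": -3.58,"y": -2.28,"z": 1.14,"rx": 0,"ry": 0,"rz": -1.9,"gripper": 0.52},
    {"x": -3.51,"y": -2.4,"z": 1.14,"rx": 0,"ry": 0,"rz": -1.9,"gripper": 0.52},
    {"x": -3.43,"y": -2.51,"z": 1.14,"rx": 0,"ry": 0,"rz": -1.9,"gripper": 0.52},
    {"x": -3.34,"y": -2.62,"z": 1.14,"rx": 0,"ry": 0,"rz": -1.9,"gripper": 0.52},
    {"x": -3.25,"y": -2.74,"z": 1.14,"rx": 0,"ry": 0,"rz": -1.9,"gripper": 0.52},
    {"x": -3.16,"y": -2.84,"z": 1.14,"rx": 0,"ry": 0,"rz": -1.8,"gripper": 0.52},
    {"x": 0,"y": 0,"z": 0,"rx": 0,"ry": 0,"rz": 0,"gripper": 0.52},
    {"x": 0,"y": 0,"z": 0,"rx": 0,"ry": 0,"rz": 0,"gripper": 0.52}
  ]
}}

```text
clock: 1.75
ee_pos: [404.9, 228.8, 110.6]
ee_rot: [180.0, -0.0, 172.5]
wrist_force: [-0.2, -0.5, 0.1]
finger_gap: 44.6
```

```bash
python3 -c "
from h import *
s=grab_frame('side'); t=grab_frame('top'); 
crop(s,300,200,460,360,'cs4.png')
plan((405.5,226,19,172.5,31),grip=.52)"
```

```text
cs4.png 3
at [404.6 229.3 110.8] [180.    0.  172.6] gap 44.5 F [ 0.7 -0.1  0. ] t 1.85
# (405.5, 226, 19, 172.5) 3
[{"x":-0.04,"y":-0.11,"z":3.06,"rx":0,"ry":0,"rz":0,"gripper":0.52},{"x":-0.04,"y":-0.11,"z":3.06,"rx":0,"ry":0,"rz":0,"gripper":0.52},{"x":-0.05,"y":-0.1,"z":3.06,"rx":0,"ry":0,"rz":0.1,"gripper":0.52}]
```

View pics/cs4.png

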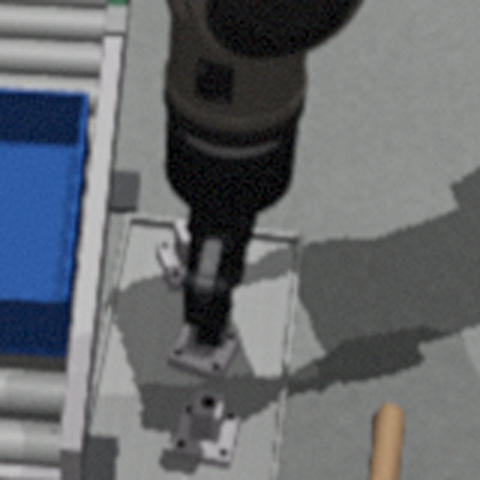

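```bash
python3 -c "
from h import *
s=grab_frame('side'); 
print(proj(s,[404.6,229.3,110.8]),proj(s,[405.5,226,48]))"
```

```text
[[371.2309334  315.74474916]] [[369.35828941 334.0060802 ]]
```

>>> {"op": "jog_arm", "data": {
  "targets": [
    {"x": -0.04,"y": -0.11,"z": 3.06,"rx": 0,"ry": 0,"rz": 0,"gripper": 0.52},
    {"x": -0.04,"y": -0.11,"z": 1.5,"rx": 0,"ry": 0,"rz": 0,"gripper": 0.52},
    {"x": -0.05,"y": -0.1,"z": 0,"rx": 0,"ry": 0,"rz": 0,"gripper": 0.52}
  ]
}}

```text
clock: 2.28
ee_pos: [404.9, 225.5, 64.2]
ee_rot: [-180.0, -0.1, 172.6]
wrist_force: [-0.1, -0.0, 0.4]
finger_gap: 44.5
```

```bash
python3 -c "
from h import *
s=grab_frame('side'); t=grab_frame('top'); 
crop(s,310,250,430,370,'cs5.png')
plan((405.5,226,19,172.5,31),grip=.52)"
```

```text
cs5.png 5
at [406.1 225.6  65.4] [180.    0.  172.6] gap 44.6 F [ 0.5  0.6 -0.5] t 2.38
# (405.5, 226, 19, 172.5) 2
[{"x":0.03,"y":0.02,"z":2.32,"rx":0,"ry":0,"rz":0,"gripper":0.52},{"x":0.04,"y":0.01,"z":2.32,"rx":0,"ry":0,"rz":0.1,"gripper":0.52}]
```

View pics/cs5.png

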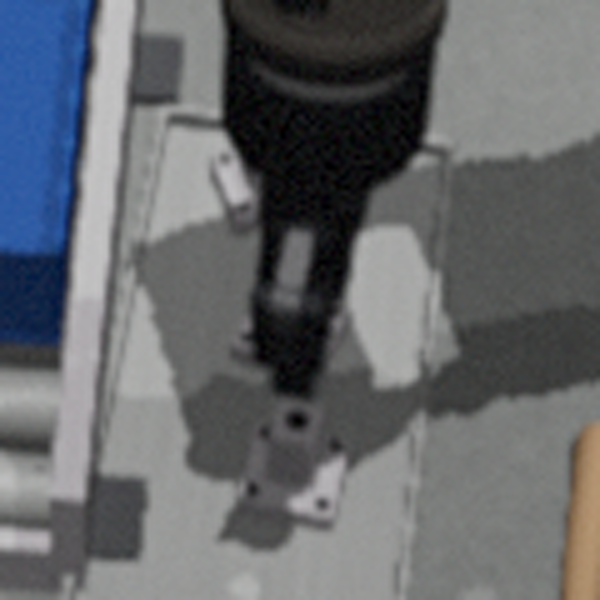

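```bash
python3 -c "
from h import *
s=grab_frame('side'); 
P=proj(s,[[406,225.6,65.4],[406+3,248+14,68],[406+3,248,68],[403,203,68],[403,203-14,68]])
print(P,(P-[310,250])*5)"
```

```text
[[369.52957054 328.51450373]
 [366.74723905 342.68310194]
 [367.26406148 336.79128668]
 [371.86511362 318.78812964]
 [372.32304977 313.28848552]] [[297.6478527  392.57251864]
 [283.73619526 463.41550971]
 [286.32030742 433.95643339]
 [309.32556809 343.94064822]
 [311.61524883 316.44242759]]
```

```bash
python3 - <<'E'
from h import *
s=grab_frame('side'); t=grab_frame('top')
for n,f,b in(("s",s,(340,270,420,360)),("t",t,(200,210,320,310))):
    x0,y0,x1,y1=b; im=f["image"][y0:y1,x0:x1,::-1].astype(float); im=np.clip(255*(im/255)**.5,0,255).astype(np.uint8)
    cv2.imwrite(f"pics/b{n}.png",cv2.resize(im,None,fx=6,fy=6,interpolation=cv2.INTER_CUBIC))
E
```

```text
(no output)
```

View pics/bs.png

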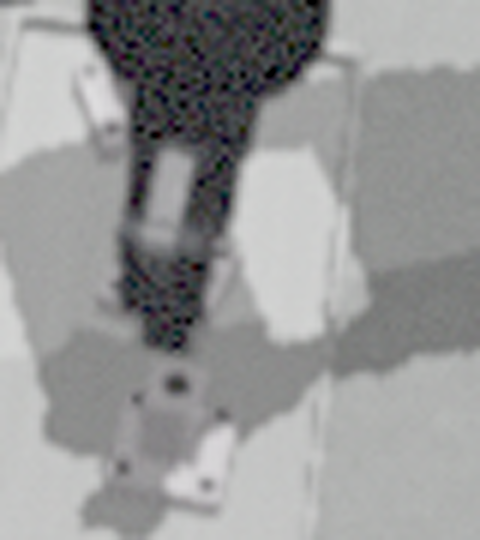

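View pics/bt.png

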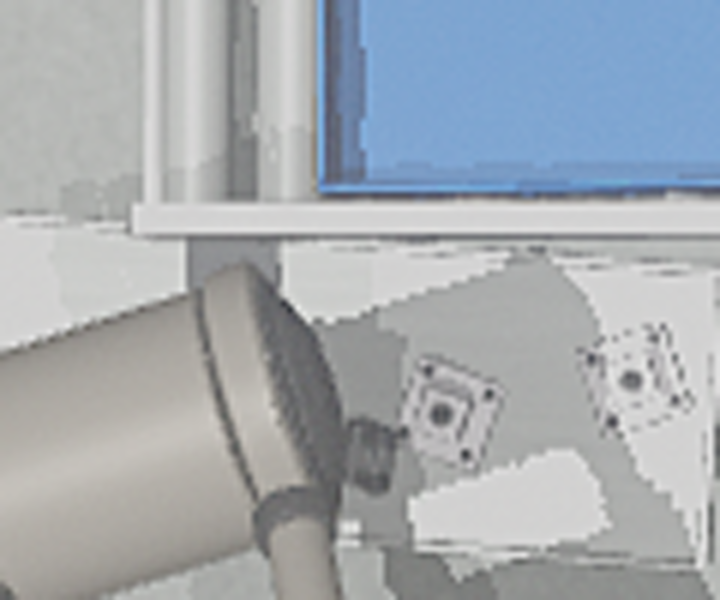

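```bash
python3 - <<'E'
from h import *
t=grab_frame('top');s=grab_frame('side')
for p in[(348,455),(395,455),(375,420),(375,492)]:
    for z in(65,80,100): print(p,z,unproj(t,(200+p[0]/6,210+p[1]/6),z).round(0))
for z in(65,80,100): print(z,unproj(s,(340+170/6,270+350/6),z).round(0))
E
```

```text
(348, 455) 65 [392. 190.  65.]
(348, 455) 80 [393. 188.  80.]
(348, 455) 100 [393. 186. 100.]
(395, 455) 65 [393. 170.  65.]
(395, 455) 80 [393. 169.  80.]
(395, 455) 100 [394. 167. 100.]
(375, 420) 65 [407. 179.  65.]
(375, 420) 80 [407. 178.  80.]
(375, 420) 100 [408. 176. 100.]
(375, 492) 65 [377. 178.  65.]
(375, 492) 80 [377. 176.  80.]
(375, 492) 100 [378. 174. 100.]
65 [408. 225.  65.]
80 [408. 236.  80.]
100 [408. 252. 100.]
```

>>> {"op": "jog_arm", "data": {
  "targets": [
    {"x": 0.03,"y": 0.02,"z": 2.0,"rx": 0,"ry": 0,"rz": 0,"gripper": 0.52},
    {"x": 0,"y": 0,"z": 0,"rx": 0,"ry": 0,"rz": 0,"gripper": 0.52}
  ]
}}

```text
clock: 2.88
ee_pos: [404.8, 225.0, 44.2]
ee_rot: [-179.9, -0.1, 172.5]
wrist_force: [-0.7, -0.5, -0.5]
finger_gap: 44.6
```

```bash
python3 - <<'E'
from h import *
s=grab_frame('side'); t=grab_frame('top')
for n,f,b in(("s2",s,(340,270,420,360)),):
    x0,y0,x1,y1=b; im=f["image"][y0:y1,x0:x1,::-1].astype(float); im=np.clip(255*(im/255)**.5,0,255).astype(np.uint8)
    cv2.imwrite(f"pics/b{n}.png",cv2.resize(im,None,fx=6,fy=6,interpolation=cv2.INTER_CUBIC))
plan((405.5,226,19,172.5,31))
E
```

```text
at [405.8 225.3  45.2] [180.    0.  172.5] gap 44.4 F [-0.1 -0.   0.6] t 2.98
# (405.5, 226, 19, 172.5) 1
[{"x":0.04,"y":0.06,"z":2.62,"rx":0,"ry":0,"rz":0,"gripper":0.5}]
```

View pics/bs2.png

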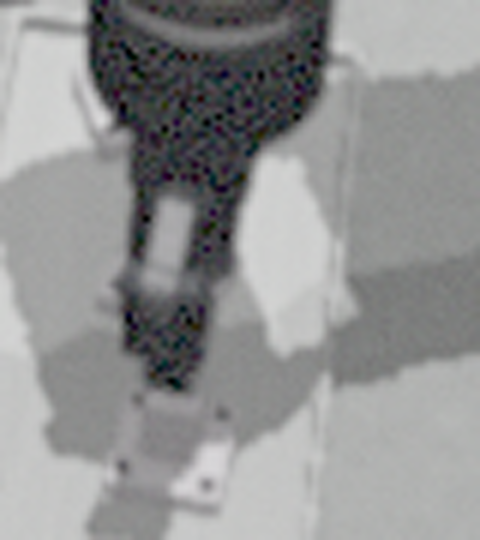

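>>> {"op": "jog_arm", "data": {
  "targets": [
    {"x": 0.04,"y": 0.06,"z": 1.5,"rx": 0,"ry": 0,"rz": 0,"gripper": 0.52},
    {"x": 0,"y": 0,"z": 1.0,"rx": 0,"ry": 0,"rz": 0,"gripper": 0.52},
    {"x": 0,"y": 0,"z": 0,"rx": 0,"ry": 0,"rz": 0,"gripper": 0.52}
  ]
}}

```text
clock: 3.35
ee_pos: [405.1, 225.8, 19.6]
ee_rot: [-180.0, -0.0, 172.5]
wrist_force: [-0.3, -0.6, -0.3]
finger_gap: 44.3
```

```bash
python3 - <<'E'
from h import *
s=grab_frame('side')
for n,f,b in(("s3",s,(340,270,420,360)),):
    x0,y0,x1,y1=b; im=f["image"][y0:y1,x0:x1,::-1].astype(float); im=np.clip(255*(im/255)**.5,0,255).astype(np.uint8)
    cv2.imwrite(f"pics/b{n}.png",cv2.resize(im,None,fx=6,fy=6,interpolation=cv2.INTER_CUBIC))
plan((405.5,226,19,172.5,31))
E
```

```text
at [405.4 225.9  19.9] [-180.    -0.   172.5] gap 44.4 F [ 0.2 -0.9 -0.1] t 3.4
# (405.5, 226, 19, 172.5) 1
[{"x":-0.01,"y":0.01,"z":0.09,"rx":0,"ry":0,"rz":0,"gripper":0.5}]
```

View pics/bs3.png

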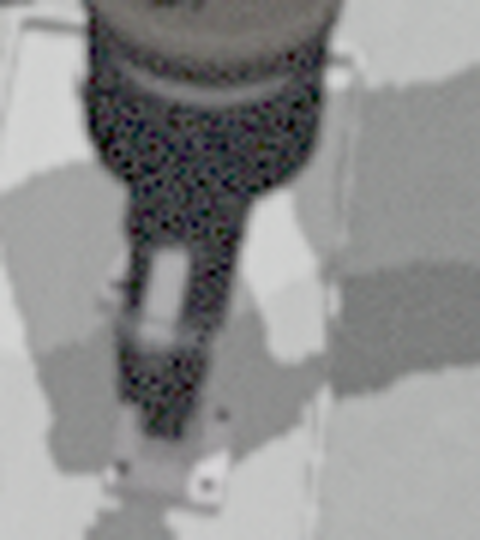

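The near finger stands in front of the boss and there is no contact force, so I'll close.

>>> {"op": "jog_arm", "data": {
  "targets": [
    {"x": 0,"y": 0,"z": 0,"rx": 0,"ry": 0,"rz": 0,"gripper": 0},
    {"x": 0,"y": 0,"z": 0,"rx": 0,"ry": 0,"rz": 0,"gripper": 0},
    {"x": 0,"y": 0,"z": 0,"rx": 0,"ry": 0,"rz": 0,"gripper": 0},
    {"x": 0,"y": 0,"z": 0,"rx": 0,"ry": 0,"rz": 0,"gripper": 0}
  ],
  "squeeze": 60
}}

```text
clock: 3.9
ee_pos: [405.4, 225.9, 19.9]
ee_rot: [180.0, 0.0, 172.5]
wrist_force: [0.3, -0.1, 0.6]
finger_gap: 0.3
```

```bash
python3 - <<'E'
from h import *
import math
s=grab_frame('side'); t=grab_frame('top')
# tote frame
c=np.array([575.1,105.4]); a=math.radians(1.75)
X=np.array([math.cos(a),math.sin(a)]);Y=np.array([-math.sin(a),math.cos(a)])
for n,u,v in(("A",33,55),("B",-33,0),("C",33,-55)): print(n,(c+u*X+v*Y).round(1))
A=c+33*X+55*Y
plan((406,226,135,172.5,40),(A[0],A[1],135,181.7,45),(A[0],A[1],71,181.7,32),grip=0)
E
```

```text
A [606.4 161.4]
B [542.1 104.4]
C [609.8  51.4]
at [405.3 225.9  19.9] [180.    0.  172.5] gap -0.1 F [-0.2  0.6  0.6] t 4.0
# (406, 226, 135, 172.5) 3
[{"x":-0.02,"y":0.01,"z":-3.84,"rx":0,"ry":0,"rz":0,"gripper":0},{"x":-0.02,"y":0,"z":-3.84,"rx":0,"ry":0,"rz":0,"gripper":0},{"x":-0.03,"y":0.01,"z":-3.83,"rx":0,"ry":0,"rz":0,"gripper":0}]
# (np.float64(606.4049902710713), np.float64(161.38211843194335), 135, 181.7) 5
[{"x":-4.14,"y":-0.76,"z":0,"rx":0,"ry":0,"rz":-1.8,"gripper":0},{"x":-4.12,"y":-0.89,"z":0,"rx":0,"ry":0,"rz":-1.8,"gripper":0},{"x":-4.08,"y":-1.02,"z":0,"rx":0,"ry":0,"rz":-1.9,"gripper":0},{"x":-4.05,"y":-1.16,"z":0,"rx":0,"ry":0,"rz":-1.8,"gripper":0},{"x":-4.01,"y":-1.28,"z":0,"rx":0,"ry":0,"rz":-1.9,"gripper":0}]
# (np.float64(606.4049902710713), np.float64(161.38211843194335), 71, 181.7) 2
[{"x":0,"y":0,"z":3.2,"rx":0,"ry":0,"rz":0,"gripper":0},{"x":0,"y":0,"z":3.2,"rx":0,"ry":0,"rz":0,"gripper":0}]
```

The fingers shut completely, so they missed the boss. I need to look.

```bash
python3 - <<'E'
from h import *
s=grab_frame('side'); t=grab_frame('top')
for n,f,b in(("s4",s,(320,250,420,360)),("t4",t,(200,210,320,310))):
    x0,y0,x1,y1=b; im=f["image"][y0:y1,x0:x1,::-1].astype(float); im=np.clip(255*(im/255)**.5,0,255).astype(np.uint8)
    cv2.imwrite(f"pics/b{n}.png",cv2.resize(im,None,fx=5,fy=5,interpolation=cv2.INTER_CUBIC))
print(proj(s,[405.3,225.9,19.9]))
E
```

```text
[[368.81472639 342.32454126]]
```

View pics/bs4.png

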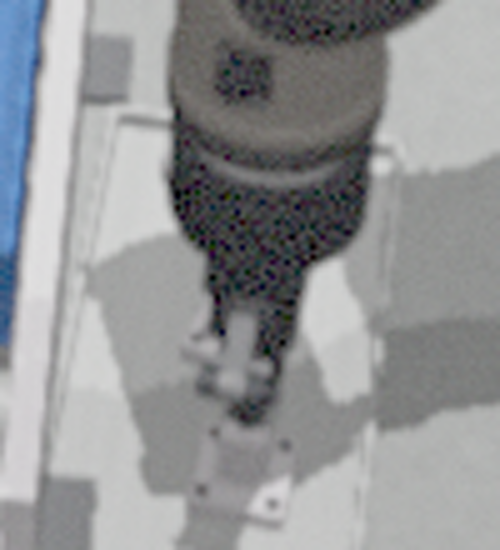

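View pics/bt4.png

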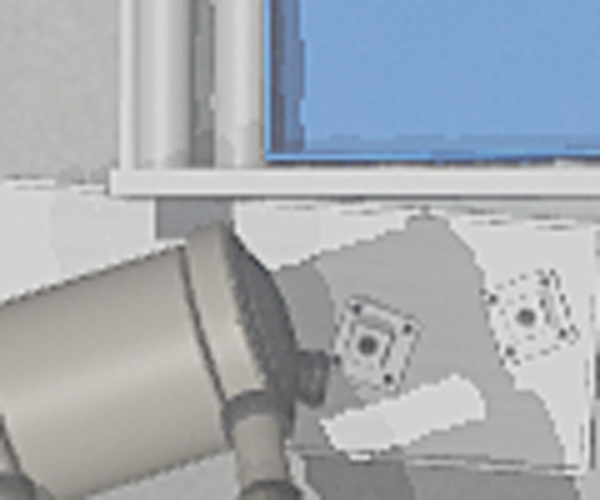

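```bash
python3 - <<'E'
from h import *
s=grab_frame('side'); t=grab_frame('top')
a=math.radians(157.8); j=np.array([math.sin(a),-math.cos(a),0])
p=np.array([198,486,199.])
for nm,f in(("side",s),("top",t)):
  for z in(0,13,28,41):
    print(nm,z,proj(f,[p+[0,0,z],p+[0,0,z]+j*42,p+[0,0,z]-j*42]).round(0).tolist())
for n,b in(("side0",(460,340,560,480)),("top0",(40,340,160,440))):
    im=cv2.imread(f"pics/{n}.png"); x0,y0,x1,y1=b; im=im[y0:y1,x0:x1].astype(float); im=np.clip(255*(im/255)**.5,0,255).astype(np.uint8)
    cv2.imwrite(f"pics/g{n}.png",cv2.resize(im,None,fx=4,fy=4,interpolation=cv2.INTER_CUBIC))
E
```

```text
side 0 [[501.0, 428.0], [492.0, 451.0], [510.0, 406.0]]
side 13 [[503.0, 423.0], [494.0, 447.0], [511.0, 401.0]]
side 28 [[505.0, 418.0], [496.0, 442.0], [513.0, 396.0]]
side 41 [[507.0, 414.0], [498.0, 437.0], [515.0, 391.0]]
top 0 [[118.0, 370.0], [101.0, 362.0], [135.0, 377.0]]
top 13 [[116.0, 371.0], [99.0, 363.0], [133.0, 378.0]]
top 28 [[113.0, 372.0], [96.0, 364.0], [130.0, 380.0]]
top 41 [[111.0, 373.0], [94.0, 365.0], [128.0, 381.0]]
```

View pics/gside0.png

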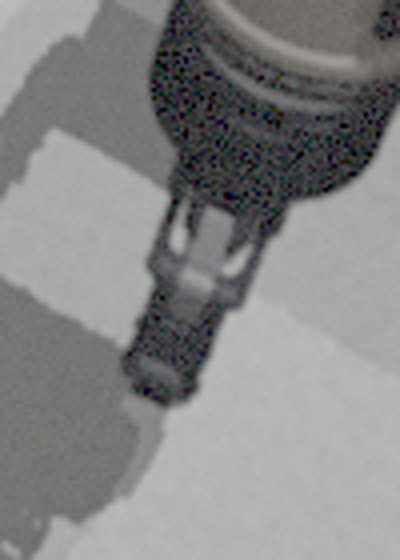

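View pics/gtop0.png

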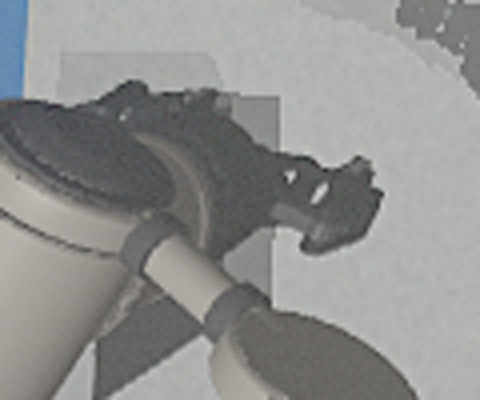

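```bash
python3 - <<'E'
from h import *
s=grab_frame('side'); t=grab_frame('top')
st=status.observe(); p=np.array(st["ee_pos"])
print("side now",proj(s,[p+[0,0,z] for z in(0,28,73,120,170)]).round(0).tolist())
p=np.array([198,486,199.])
print("side0",proj(s,[p+[0,0,z] for z in(0,28,73,120,170)]).round(0).tolist())
print("top0",proj(t,[p+[0,0,z] for z in(0,28,73,120,170)]).round(0).tolist())
print(proj(t,[0,0,0]),proj(s,[0,0,0]))
E
python3 - <<'E'
import cv2
im=cv2.imread('pics/top0.png')[300:480,0:240]
import numpy as np
im=np.clip(255*(im/255.)**.5,0,255).astype(np.uint8)
cv2.imwrite('pics/gt.png',cv2.resize(im,None,fx=3.3,fy=3.3,interpolation=cv2.INTER_CUBIC))
im=cv2.imread('pics/side0.png')[200:480,440:640]
im=np.clip(255*(im/255.)**.5,0,255).astype(np.uint8)
cv2.imwrite('pics/gs.png',cv2.resize(im,None,fx=2,fy=2,interpolation=cv2.INTER_CUBIC))
E
```

```text
side now [[369.0, 342.0], [369.0, 334.0], [371.0, 320.0], [372.0, 305.0], [373.0, 287.0]]
side0 [[501.0, 428.0], [505.0, 418.0], [511.0, 402.0], [518.0, 384.0], [527.0, 363.0]]
top0 [[118.0, 370.0], [113.0, 372.0], [105.0, 376.0], [96.0, 381.0], [86.0, 386.0]]
[[327.9903894 437.7916279]] [[555.07164383 283.02003744]]
```

View pics/gt.png

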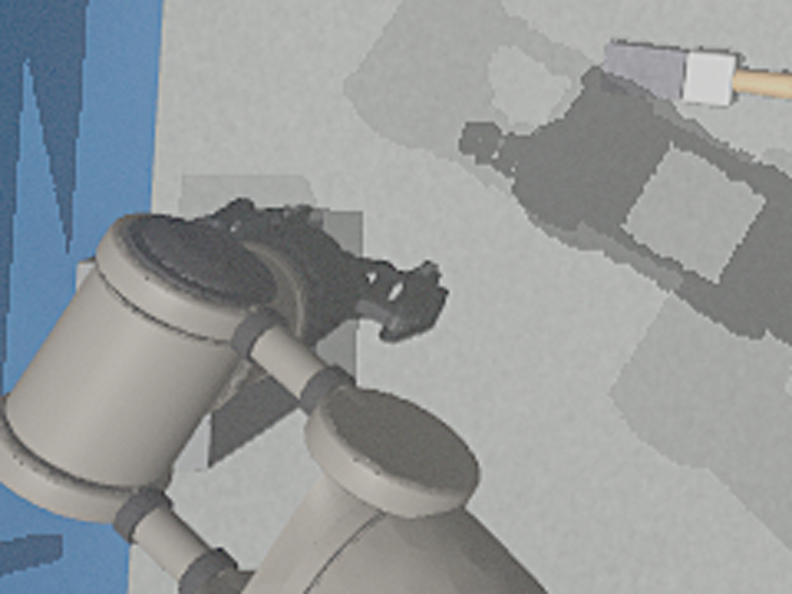

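View pics/gs.png

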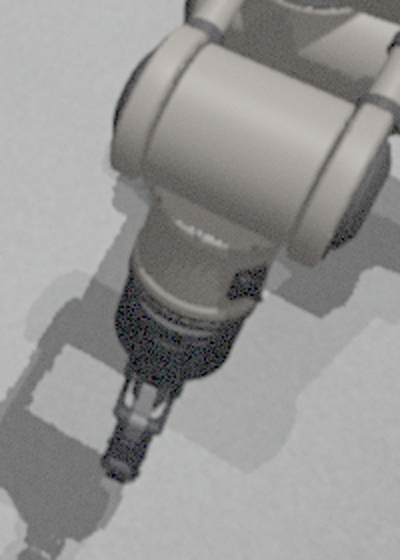

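The closed tips appear at row 334 where the reported TCP projects to row 342, which suggests the real tips are about 28 mm above the reported TCP. I'll check by touching the bare tray at y≈310.

```bash
python3 - <<'E'
from h import *
plan((405.5,226,70,172.5,50),(400,310,60,172.5,45),(400,310,25,172.5,20),grip=0)
E
```

```text
at [405.3 225.9  19.8] [180.    0.  172.5] gap 0.2 F [-0.3  0.6 -0.1] t 4.3
# (405.5, 226, 70, 172.5) 1
[{"x":-0.02,"y":0.01,"z":-5.02,"rx":0,"ry":0,"rz":0,"gripper":0}]
# (400, 310, 60, 172.5) 2
[{"x":0.82,"y":4.13,"z":0.5,"rx":0,"ry":0,"rz":0,"gripper":0},{"x":0.82,"y":4.13,"z":0.5,"rx":0,"ry":0,"rz":0,"gripper":0}]
# (400, 310, 25, 172.5) 2
[{"x":0,"y":0,"z":1.75,"rx":0,"ry":0,"rz":0,"gripper":0},{"x":0,"y":0,"z":1.75,"rx":0,"ry":0,"rz":0,"gripper":0}]
```

>>> {"op": "jog_arm", "data": {
  "targets": [
    {"x": 0,"y": 0,"z": -5,"rx": 0,"ry": 0,"rz": 0,"gripper": 0},
    {"x": 0.8,"y": 4.1,"z": 0.5,"rx": 0,"ry": 0,"rz": 0,"gripper": 0},
    {"x": 0.8,"y": 4.1,"z": 0.5,"rx": 0,"ry": 0,"rz": 0,"gripper": 0},
    {"x": 0,"y": 0,"z": 1.8,"rx": 0,"ry": 0,"rz": 0,"gripper": 0},
    {"x": 0,"y": 0,"z": 1.8,"rx": 0,"ry": 0,"rz": 0,"gripper": 0},
    {"x": 0,"y": 0,"z": 0,"rx": 0,"ry": 0,"rz": 0,"gripper": 0},
    {"x": 0,"y": 0,"z": 0,"rx": 0,"ry": 0,"rz": 0,"gripper": 0}
  ]
}}

```text
clock: 5.18
ee_pos: [400.5, 309.4, 24.3]
ee_rot: [180.0, 0.0, 172.5]
wrist_force: [0.0, -0.5, 0.4]
finger_gap: 0.1
```

```bash
python3 - <<'E'
from h import *
s=grab_frame('side'); t=grab_frame('top')
for n,f,b in(("s5",s,(310,290,430,410)),("t5",t,(140,200,300,320))):
    x0,y0,x1,y1=b; im=f["image"][y0:y1,x0:x1,::-1].astype(float); im=np.clip(255*(im/255)**.5,0,255).astype(np.uint8)
    cv2.imwrite(f"pics/b{n}.png",cv2.resize(im,None,fx=5,fy=5,interpolation=cv2.INTER_CUBIC))
p=np.array(status.observe()["ee_pos"]); print(p.round(1),((proj(s,[p,p+[0,0,28]])-[310,290])*5).round(0))
E
```

```text
[400.7 309.5  24.6] [[292. 434.]
 [295. 393.]]
```

View pics/bs5.png

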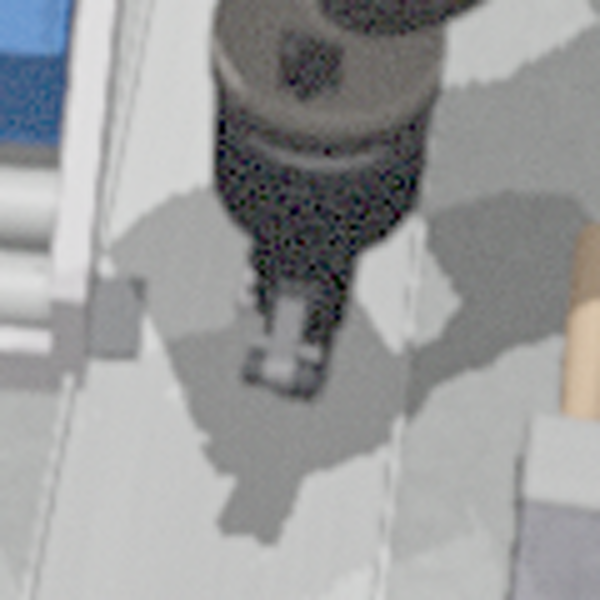

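View pics/bt5.png

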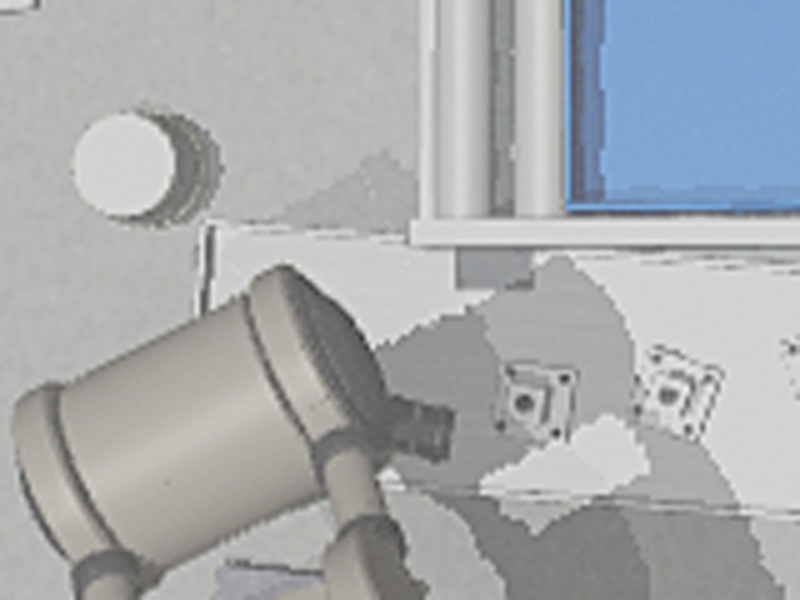

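```bash
python3 - <<'E'
from h import *
t=grab_frame('top')
p=np.array(status.observe()["ee_pos"]); print(((proj(t,[p+[0,0,z] for z in(0,28,73,120)])-[140,200])*5).round(0).tolist())
for z in(25,50,75,100):print(unproj(t,(140+455/5,200+430/5),z).round(0),unproj(t,(140+420/5,200+430/5),z).round(0))
E
```

```text
[[371.0, 403.0], [360.0, 405.0], [342.0, 407.0], [322.0, 409.0]]
[388. 265.  25.] [388. 283.  25.]
[389. 261.  50.] [389. 279.  50.]
[390. 257.  75.] [389. 274.  75.]
[391. 253. 100.] [390. 270. 100.]
```

>>> {"op": "jog_arm", "data": {
  "targets": [
    {"x": 0,"y": 0,"z": 1.0,"rx": 0,"ry": 0,"rz": 0,"gripper": 0},
    {"x": 0,"y": 0,"z": 0.5,"rx": 0,"ry": 0,"rz": 0,"gripper": 0},
    {"x": 0,"y": 0,"z": 0,"rx": 0,"ry": 0,"rz": 0,"gripper": 0}
  ]
}}

```text
clock: 5.7
ee_pos: [399.7, 309.0, 8.2]
ee_rot: [-180.0, -0.1, 172.5]
wrist_force: [0.9, 0.1, 0.4]
finger_gap: 0.0
```

No contact yet at a reported z of 8. I'll go lower in small steps.

>>> {"op": "jog_arm", "data": {
  "targets": [
    {"x": 0,"y": 0,"z": 0.2,"rx": 0,"ry": 0,"rz": 0,"gripper": 0},
    {"x": 0,"y": 0,"z": 0.2,"rx": 0,"ry": 0,"rz": 0,"gripper": 0},
    {"x": 0,"y": 0,"z": 0.0,"rx": 0,"ry": 0,"rz": 0,"gripper": 0}
  ]
}}

```text
clock: 6.08
ee_pos: [400.0, 309.3, 4.7]
ee_rot: [-180.0, -0.0, 172.5]
wrist_force: [-0.1, -0.0, -0.5]
finger_gap: 0.1
```

>>> {"op": "jog_arm", "data": {
  "targets": [
    {"x": 0,"y": 0,"z": 0.2,"rx": 0,"ry": 0,"rz": 0,"gripper": 0},
    {"x": 0,"y": 0,"z": 0.0,"rx": 0,"ry": 0,"rz": 0,"gripper": 0}
  ]
}}

```text
clock: 6.32
ee_pos: [400.0, 309.3, 2.7]
ee_rot: [-180.0, -0.0, 172.5]
wrist_force: [-0.4, 1.0, -0.5]
finger_gap: -0.2
```

```bash
python3 - <<'E'
from h import *
s=grab_frame('side')
for n,f,b in(("s6",s,(310,290,430,410)),):
    x0,y0,x1,y1=b; im=f["image"][y0:y1,x0:x1,::-1].astype(float); im=np.clip(255*(im/255)**.5,0,255).astype(np.uint8)
    cv2.imwrite(f"pics/b{n}.png",cv2.resize(im,None,fx=5,fy=5,interpolation=cv2.INTER_CUBIC))
st=status.observe(); p=np.array(st["ee_pos"]); print(p.round(1),st["wrist_force"],((proj(s,[p,p+[0,0,28]])-[310,290])*5).round(0))
E
```

```text
[400.1 309.3   2.8] [-0.56139534 -0.87182912 -0.03726903] [[291. 464.]
 [294. 424.]]
```

View pics/bs6.png

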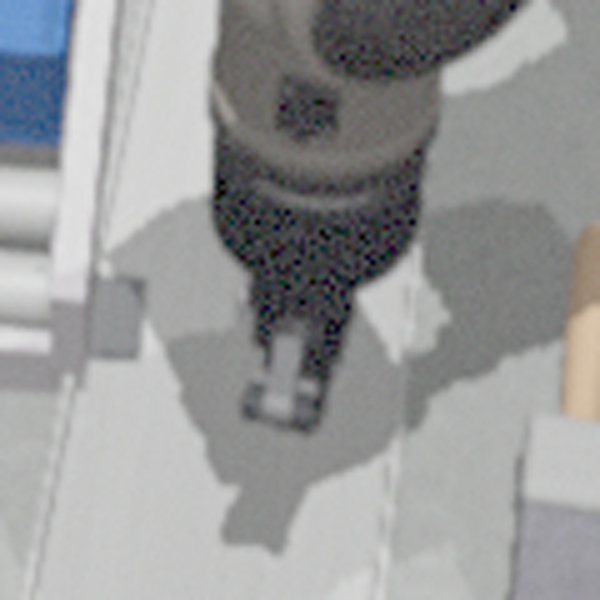

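>>> {"op": "jog_arm", "data": {
  "targets": [
    {"x": 0,"y": 0,"z": 0.8,"rx": 0,"ry": 0,"rz": 0,"gripper": 0},
    {"x": 0,"y": 0,"z": 0.6,"rx": 0,"ry": 0,"rz": 0,"gripper": 0},
    {"x": 0,"y": 0,"z": 0.3,"rx": 0,"ry": 0,"rz": 0,"gripper": 0},
    {"x": 0,"y": 0,"z": 0.0,"rx": 0,"ry": 0,"rz": 0,"gripper": 0}
  ]
}}

```text
clock: 6.88
ee_pos: [399.9, 309.2, -14.6]
ee_rot: [-180.0, -0.0, 172.5]
wrist_force: [0.9, -0.4, 0.2]
finger_gap: -0.2
```

```bash
python3 - <<'E'
from h import *
s=grab_frame('side')
for n,f,b in(("s7",s,(310,290,430,410)),):
    x0,y0,x1,y1=b; im=f["image"][y0:y1,x0:x1,::-1].astype(float); im=np.clip(255*(im/255)**.5,0,255).astype(np.uint8)
    cv2.imwrite(f"pics/b{n}.png",cv2.resize(im,None,fx=5,fy=5,interpolation=cv2.INTER_CUBIC))
st=status.observe(); p=np.array(st["ee_pos"]); print(p.round(1),st["wrist_force"],((proj(s,[p,p+[0,0,28]])-[310,290])*5).round(0))
E
```

```text
[400.1 309.3 -14.3] [ 0.1688406   0.94576184 -0.50659326] [[289. 488.]
 [292. 449.]]
```

View pics/bs7.png

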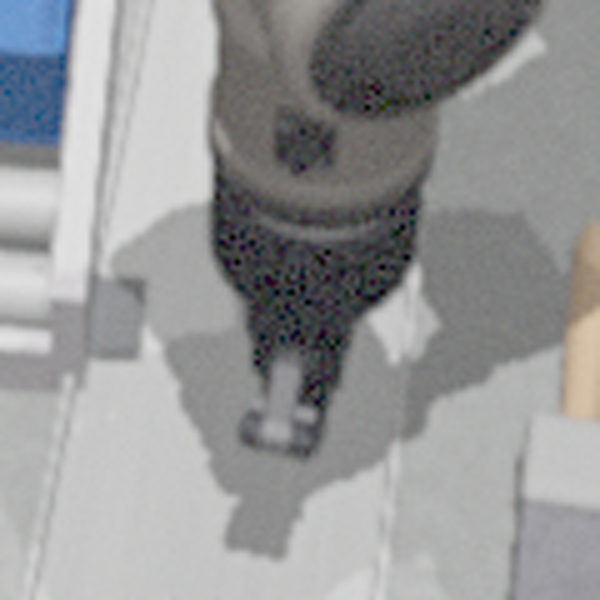

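```bash
python3 - <<'E'
from h import *
s=grab_frame('side');t=grab_frame('top')
for n,f in(("s8",s),("t8",t)):
    im=f["image"][:,:,::-1].astype(float); im=np.clip(255*(im/255)**.6,0,255).astype(np.uint8)
    if n=="t8": im=im[180:480,60:400]
    cv2.imwrite(f"pics/b{n}.png",cv2.resize(im,None,fx=2 if n=="t8" else 1.25,fy=2 if n=="t8" else 1.25,interpolation=cv2.INTER_CUBIC))
print(status.observe()["joint_pos"])
E
```

```text
[ 2.90151116e+01  3.35952171e+01  1.04331744e+02  5.65089164e-03
  4.20530256e+01 -5.35257131e+01]
```

View pics/bs8.png

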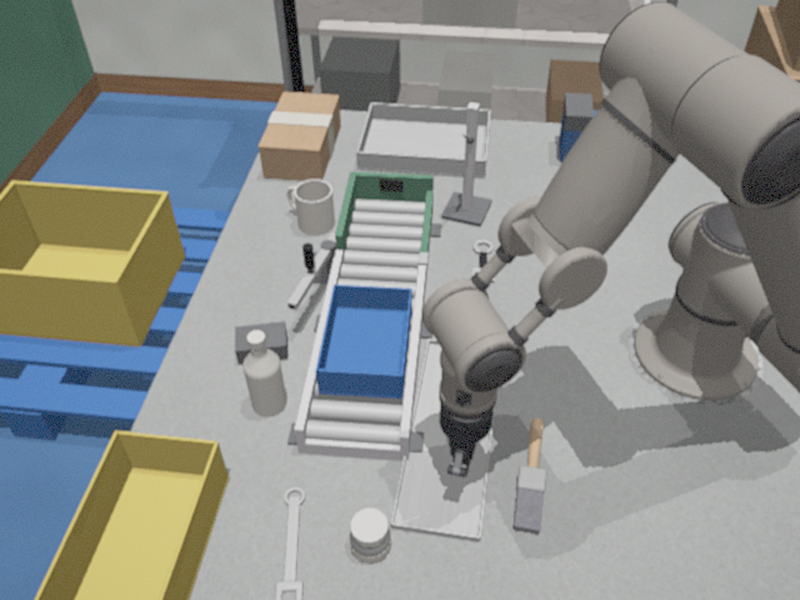

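View pics/bt8.png

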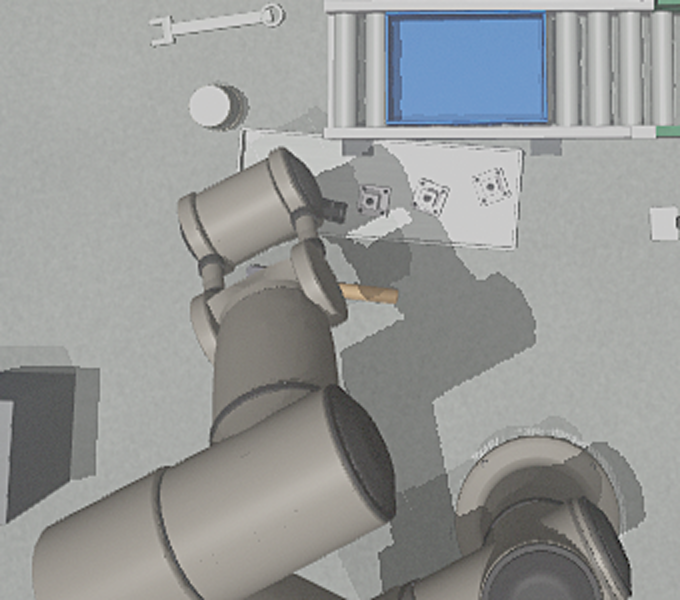

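```bash
python3 - <<'E'
from h import *
s=grab_frame('side');t=grab_frame('top')
for z in(0,20,40,60,80,100,130): print(z,unproj(s,(367,381),z).round(0),unproj(t,(233,286),z).round(0),unproj(t,(225,285),z).round(0))
im=t["image"][240:320,190:270,::-1]; im=np.clip(255*(im/255.)**.5,0,255).astype(np.uint8)
cv2.imwrite("pics/bt9.png",cv2.resize(im,None,fx=7,fy=7,interpolation=cv2.INTER_CUBIC))
im=s["image"][330:410,330:410,::-1]; im=np.clip(255*(im/255.)**.4,0,255).astype(np.uint8)
cv2.imwrite("pics/bs9.png",cv2.resize(im,None,fx=7,fy=7,interpolation=cv2.INTER_CUBIC))
E
```

```text
0 [403. 304.   0.] [387. 264.   0.] [389. 285.   0.]
20 [403. 316.  20.] [388. 260.  20.] [390. 281.  20.]
40 [402. 329.  40.] [389. 257.  40.] [391. 278.  40.]
60 [402. 342.  60.] [390. 254.  60.] [391. 275.  60.]
80 [402. 354.  80.] [390. 251.  80.] [392. 271.  80.]
100 [402. 367. 100.] [391. 248. 100.] [393. 268. 100.]
130 [402. 386. 130.] [392. 243. 130.] [394. 263. 130.]
```

View pics/bt9.png

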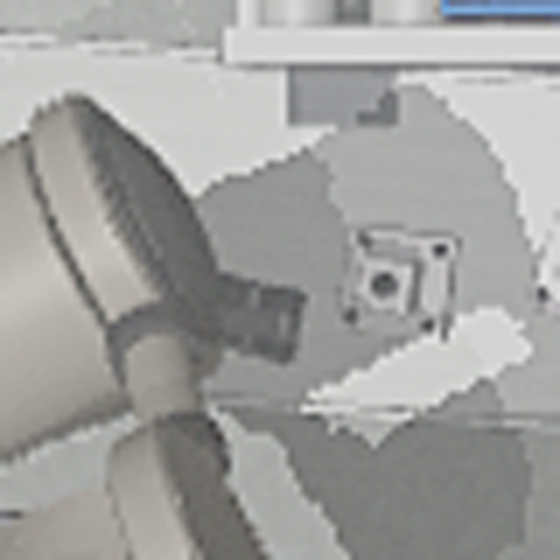

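View pics/bs9.png

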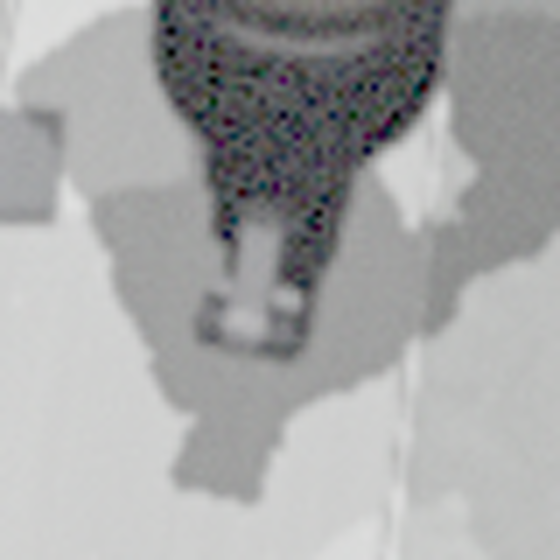

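Images of the fingers are ambiguous, so contact will settle it. I'll keep going down in small steps.

>>> {"op": "jog_arm", "data": {
  "targets": [
    {"x": 0,"y": 0,"z": 0.3,"rx": 0,"ry": 0,"rz": 0,"gripper": 0},
    {"x": 0,"y": 0,"z": 0.2,"rx": 0,"ry": 0,"rz": 0,"gripper": 0},
    {"x": 0,"y": 0,"z": 0.0,"rx": 0,"ry": 0,"rz": 0,"gripper": 0}
  ]
}}

```text
clock: 7.5
ee_pos: [400.0, 309.2, -19.4]
ee_rot: [-180.0, -0.0, 172.5]
wrist_force: [-0.3, -0.6, -0.1]
finger_gap: -0.1
```

>>> {"op": "jog_arm", "data": {
  "targets": [
    {"x": 0,"y": 0,"z": 0.2,"rx": 0,"ry": 0,"rz": 0,"gripper": 0},
    {"x": 0,"y": 0,"z": 0.0,"rx": 0,"ry": 0,"rz": 0,"gripper": 0}
  ]
}}

```text
clock: 7.75
ee_pos: [400.0, 309.2, -21.3]
ee_rot: [-180.0, -0.0, 172.5]
wrist_force: [0.2, 0.2, -0.4]
finger_gap: 0.3
```

>>> {"op": "jog_arm", "data": {
  "targets": [
    {"x": 0,"y": 0,"z": 0.2,"rx": 0,"ry": 0,"rz": 0,"gripper": 0},
    {"x": 0,"y": 0,"z": 0.0,"rx": 0,"ry": 0,"rz": 0,"gripper": 0}
  ]
}}

```text
clock: 8.0
ee_pos: [400.0, 309.2, -23.3]
ee_rot: [-180.0, -0.0, 172.5]
wrist_force: [0.2, -0.1, 0.2]
finger_gap: -0.1
```

>>> {"op": "jog_arm", "data": {
  "targets": [
    {"x": 0,"y": 0,"z": 0.2,"rx": 0,"ry": 0,"rz": 0,"gripper": 0},
    {"x": 0,"y": 0,"z": 0.0,"rx": 0,"ry": 0,"rz": 0,"gripper": 0}
  ]
}}

```text
clock: 8.25
ee_pos: [400.0, 309.2, -25.4]
ee_rot: [-180.0, -0.0, 172.5]
wrist_force: [0.4, -0.1, 0.6]
finger_gap: -0.3
```

Still free at −25, so I'll look again before going further.

>>> {"op": "jog_arm", "data": {
  "targets": [
    {"x": 0,"y": 0,"z": 0.4,"rx": 0,"ry": 0,"rz": 0,"gripper": 0},
    {"x": 0,"y": 0,"z": 0.0,"rx": 0,"ry": 0,"rz": 0,"gripper": 0}
  ]
}}

```text
clock: 8.5
ee_pos: [400.4, 309.5, -28.2]
ee_rot: [180.0, 0.1, 172.5]
wrist_force: [-3.0, -1.5, 11.9]
finger_gap: -0.1
```

```bash
python3 - <<'E'
from h import *
s=grab_frame('side');t=grab_frame('top')
im=t["image"][240:320,190:270,::-1]; im=np.clip(255*(im/255.)**.5,0,255).astype(np.uint8)
im2=s["image"][330:410,330:410,::-1]; im2=np.clip(255*(im2/255.)**.4,0,255).astype(np.uint8)
cv2.imwrite("pics/c10.png",cv2.resize(np.hstack([im,im2]),None,fx=5,fy=5,interpolation=cv2.INTER_CUBIC))
E
```

```text
(no output)
```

View pics/c10.png

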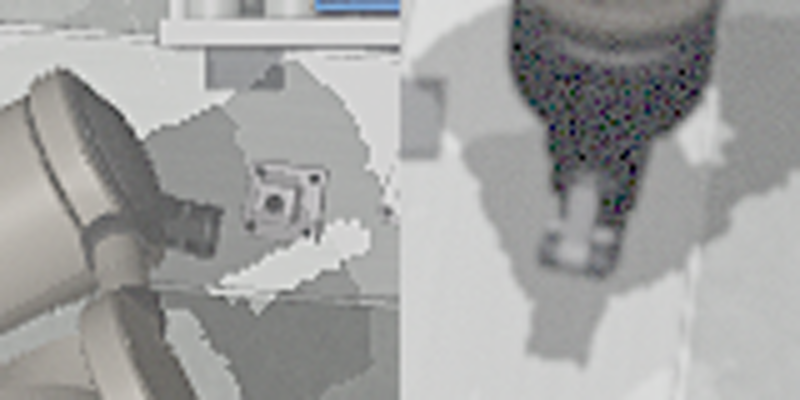

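Contact: 12 N at a reported z of about −27.5, with the tray floor at z=4. So the real tips sit about 31.5 mm above the reported TCP, while x and y agree with the images. I'll put that offset into the planner.

```bash
sed -i 's/p=np.array(st\["ee_pos"\]); R=/p=np.array(st["ee_pos"])+[0,0,31.5]; R=/' h.py; python3 - <<'E'
from h import *
print(status.observe()["wrist_torque"])
plan((400,309.3,90,172.5,50),(405.5,226,90,172.5,45),(405.5,226,60,172.5,45),grip=.52)
E
```

```text
[-0.28972371  0.44010732  0.00937694]
at [400.4 309.5   3.3] [1.800e+02 1.000e-01 1.725e+02] gap 0.3 F [-1.7 -1.2 12.3] t 8.6
# (400, 309.3, 90, 172.5) 2
[{"x":0.01,"y":-0.01,"z":-4.33,"rx":0,"ry":0,"rz":0,"gripper":0.52},{"x":0.02,"y":-0.01,"z":-4.34,"rx":0,"ry":0.1,"rz":0,"gripper":0.52}]
# (405.5, 226, 90, 172.5) 2
[{"x":-0.81,"y":-4.09,"z":0,"rx":0,"ry":0,"rz":0,"gripper":0.52},{"x":-0.82,"y":-4.1,"z":0,"rx":0,"ry":0,"rz":0,"gripper":0.52}]
# (405.5, 226, 60, 172.5) 1
[{"x":0,"y":0,"z":3,"rx":0,"ry":0,"rz":0,"gripper":0.52}]
```

>>> {"op": "jog_arm", "data": {
  "targets": [
    {"x": 0,"y": 0,"z": -4.3,"rx": 0,"ry": 0,"rz": 0,"gripper": 0.52},
    {"x": 0,"y": 0,"z": -4.4,"rx": 0,"ry": 0,"rz": 0,"gripper": 0.52},
    {"x": -0.8,"y": -4.1,"z": 0,"rx": 0,"ry": 0,"rz": 0,"gripper": 0.52},
    {"x": -0.8,"y": -4.1,"z": 0,"rx": 0,"ry": 0,"rz": 0,"gripper": 0.52},
    {"x": 0,"y": 0,"z": 3,"rx": 0,"ry": 0,"rz": 0,"gripper": 0.52},
    {"x": 0,"y": 0,"z": 0,"rx": 0,"ry": 0,"rz": 0,"gripper": 0.52},
    {"x": 0,"y": 0,"z": 0,"rx": 0,"ry": 0,"rz": 0,"gripper": 0.52}
  ]
}}

```text
clock: 9.48
ee_pos: [405.6, 226.3, 28.2]
ee_rot: [180.0, 0.0, 172.6]
wrist_force: [0.2, 0.1, 0.1]
finger_gap: 44.4
```

```bash
cat >> h.py <<'E'
def pic(name,sb=None,tb=None,k=5,g=.5):
    ims=[]
    for n,b in(("side",sb),("top",tb)):
        if b is None: continue
        f=grab_frame(n); x0,y0,x1,y1=b; ims.append(np.clip(255*(f["image"][y0:y1,x0:x1,::-1]/255.)**g,0,255).astype(np.uint8))
    cv2.imwrite("pics/"+name,cv2.resize(np.hstack(ims),None,fx=k,fy=k,interpolation=cv2.INTER_CUBIC))
E
python3 - <<'E'
from h import *
pic("d1.png",(330,280,430,380),None,6)
plan((405.5,226,19.5,172.5,30),grip=.52)
E
```

```text
at [405.8 226.5  60. ] [1.800e+02 1.000e-01 1.726e+02] gap 44.4 F [0.2 0.6 0.7] t 9.53
# (405.5, 226, 19.5, 172.5) 2
[{"x":0.01,"y":-0.03,"z":2.02,"rx":0,"ry":0,"rz":0,"gripper":0.52},{"x":0.02,"y":-0.02,"z":2.03,"rx":0,"ry":0.1,"rz":0.1,"gripper":0.52}]
```

View pics/d1.png

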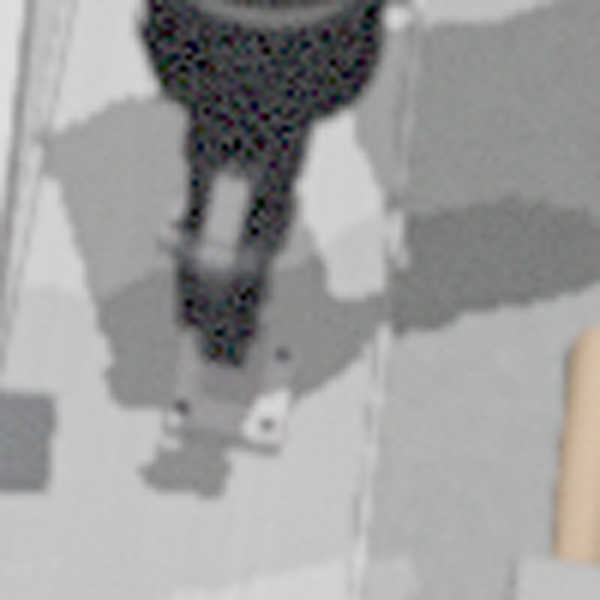

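>>> {"op": "jog_arm", "data": {
  "targets": [
    {"x": 0,"y": 0,"z": 2,"rx": 0,"ry": 0,"rz": 0,"gripper": 0.52},
    {"x": 0,"y": 0,"z": 1.2,"rx": 0,"ry": 0,"rz": 0,"gripper": 0.52},
    {"x": 0,"y": 0,"z": 0.8,"rx": 0,"ry": 0,"rz": 0,"gripper": 0.52},
    {"x": 0,"y": 0,"z": 0,"rx": 0,"ry": 0,"rz": 0,"gripper": 0.52}
  ]
}}

```text
clock: 10.02
ee_pos: [405.1, 226.0, -12.5]
ee_rot: [-180.0, -0.0, 172.6]
wrist_force: [-0.2, -0.0, -0.2]
finger_gap: 44.7
```

```bash
python3 - <<'E'
from h import *
pic("d2.png",(330,280,430,380),None,6)
plan((405.5,226,19.5,172.5,30),grip=.52)
E
```

```text
at [405.4 226.   19.4] [180.   -0.  172.5] gap 44.1 F [ 0.4  0.4 -0.5] t 10.07
# (405.5, 226, 19.5, 172.5) 1
[{"x":-0.01,"y":0,"z":-0.01,"rx":0,"ry":0,"rz":0,"gripper":0.52}]
```

View pics/d2.png

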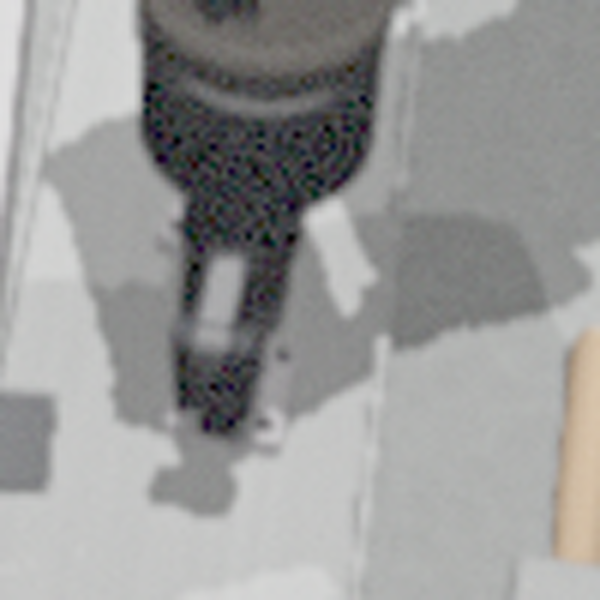

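The finger now covers the boss right down to the plate, so I'll close.

>>> {"op": "jog_arm", "data": {
  "targets": [
    {"x": 0,"y": 0,"z": 0,"rx": 0,"ry": 0,"rz": 0,"gripper": 0},
    {"x": 0,"y": 0,"z": 0,"rx": 0,"ry": 0,"rz": 0,"gripper": 0},
    {"x": 0,"y": 0,"z": 0,"rx": 0,"ry": 0,"rz": 0,"gripper": 0}
  ],
  "squeeze": 60
}}

```text
clock: 10.45
ee_pos: [405.8, 226.1, -11.6]
ee_rot: [180.0, 0.1, 172.5]
wrist_force: [-0.1, -0.1, 6.8]
finger_gap: 19.2
```

```bash
python3 - <<'E'
from h import *
plan((406,226,145,172.5,45),(606.4,161.4,145,181.7,48),(606.4,161.4,71.5,181.7,25),grip=0)
E
```

```text
at [405.8 226.1  19.9] [1.800e+02 1.000e-01 1.725e+02] gap 19.2 F [-0.1 -0.1  6.8] t 10.45
# (406, 226, 145, 172.5) 3
[{"x":-0.01,"y":0,"z":-4.17,"rx":0,"ry":0,"rz":0,"gripper":0},{"x":-0.01,"y":0,"z":-4.17,"rx":0,"ry":0,"rz":0,"gripper":0},{"x":-0.01,"y":0,"z":-4.17,"rx":0,"ry":0.1,"rz":0,"gripper":0}]
# (606.4, 161.4, 145, 181.7) 5
[{"x":-4.14,"y":-0.76,"z":0,"rx":0,"ry":0,"rz":-1.8,"gripper":0},{"x":-4.12,"y":-0.89,"z":0,"rx":0,"ry":0,"rz":-1.8,"gripper":0},{"x":-4.09,"y":-1.02,"z":0,"rx":0,"ry":0,"rz":-1.9,"gripper":0},{"x":-4.05,"y":-1.16,"z":-0.01,"rx":0,"ry":0,"rz":-1.8,"gripper":0},{"x":-4.01,"y":-1.28,"z":0,"rx":0,"ry":0,"rz":-1.9,"gripper":0}]
# (606.4, 161.4, 71.5, 181.7) 3
[{"x":0,"y":0,"z":2.45,"rx":0,"ry":0,"rz":0,"gripper":0},{"x":0,"y":0,"z":2.45,"rx":0,"ry":0,"rz":0,"gripper":0},{"x":0,"y":0,"z":2.45,"rx":0,"ry":0,"rz":0,"gripper":0}]
```

>>> {"op": "jog_arm", "data": {
  "targets": [
    {"x": 0,"y": 0,"z": -4.2,"rx": 0,"ry": 0,"rz": 0,"gripper": 0},
    {"x": 0,"y": 0,"z": -4.2,"rx": 0,"ry": 0,"rz": 0,"gripper": 0},
    {"x": 0,"y": 0,"z": -4.2,"rx": 0,"ry": 0,"rz": 0,"gripper": 0},
    {"x": -4.14,"y": -0.76,"z": 0,"rx": 0,"ry": 0,"rz": -1.8,"gripper": 0},
    {"x": -4.12,"y": -0.89,"z": 0,"rx": 0,"ry": 0,"rz": -1.8,"gripper": 0},
    {"x": -4.09,"y": -1.02,"z": 0,"rx": 0,"ry": 0,"rz": -1.9,"gripper": 0},
    {"x": -4.05,"y": -1.16,"z": 0,"rx": 0,"ry": 0,"rz": -1.8,"gripper": 0},
    {"x": -4.01,"y": -1.28,"z": 0,"rx": 0,"ry": 0,"rz": -1.9,"gripper": 0},
    {"x": 0,"y": 0,"z": 0,"rx": 0,"ry": 0,"rz": 0,"gripper": 0},
    {"x": 0,"y": 0,"z": 0,"rx": 0,"ry": 0,"rz": 0,"gripper": 0}
  ]
}}

```text
clock: 11.7
ee_pos: [604.7, 161.3, 113.1]
ee_rot: [180.0, -0.1, -178.3]
wrist_force: [-0.4, -0.0, -1.0]
finger_gap: 18.7
```

```bash
python3 - <<'E'
from h import *
pic("d3.png",(230,200,390,350),None,5)
plan((606.4,161.4,71.5,181.7,25),grip=0)
E
```

```text
at [604.5 161.6 144.9] [ 1.800e+02 -1.000e-01 -1.783e+02] gap 19.1 F [-0.4 -0.1 -0.5] t 11.75
# (606.4, 161.4, 71.5, 181.7) 3
[{"x":-0.07,"y":-0.01,"z":2.45,"rx":0,"ry":0,"rz":0,"gripper":0},{"x":-0.06,"y":-0.01,"z":2.45,"rx":0,"ry":0,"rz":0,"gripper":0},{"x":-0.07,"y":0,"z":2.44,"rx":0,"ry":-0.1,"rz":0,"gripper":0}]
```

View pics/d3.png

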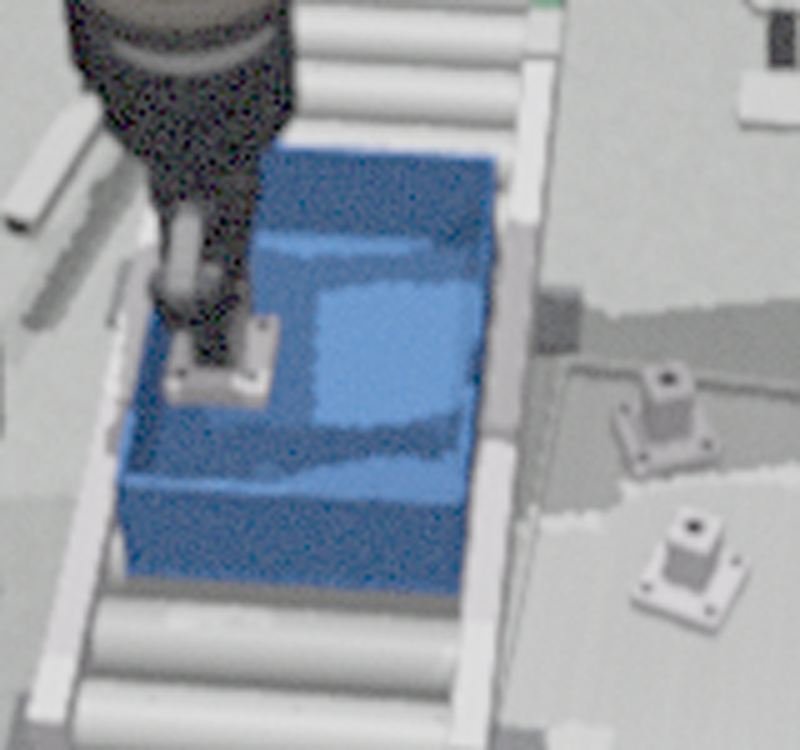

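>>> {"op": "jog_arm", "data": {
  "targets": [
    {"x": 0,"y": 0,"z": 3,"rx": 0,"ry": 0,"rz": 0,"gripper": 0},
    {"x": 0,"y": 0,"z": 2.8,"rx": 0,"ry": 0,"rz": 0,"gripper": 0},
    {"x": 0,"y": 0,"z": 1.2,"rx": 0,"ry": 0,"rz": 0,"gripper": 0},
    {"x": 0,"y": 0,"z": 0,"rx": 0,"ry": 0,"rz": 0,"gripper": 0},
    {"x": 0,"y": 0,"z": 0,"rx": 0,"ry": 0,"rz": 0,"gripper": 0}
  ]
}}

```text
clock: 12.38
ee_pos: [606.4, 161.6, 45.1]
ee_rot: [180.0, 0.1, -178.2]
wrist_force: [-0.2, 0.1, -0.2]
finger_gap: 19.2
```

```bash
python3 - <<'E'
from h import *
pic("d4.png",(230,200,390,350),None,5)
plan((606.4,161.4,71.5,181.7,25),grip=0)
E
```

```text
at [606.5 161.5  76.7] [ 1.800e+02  1.000e-01 -1.783e+02] gap 18.8 F [ 0.7 -0.5 -0.7] t 12.43
# (606.4, 161.4, 71.5, 181.7) 1
[{"x":0.01,"y":-0.01,"z":0.52,"rx":0,"ry":0.1,"rz":0,"gripper":0}]
```

View pics/d4.png

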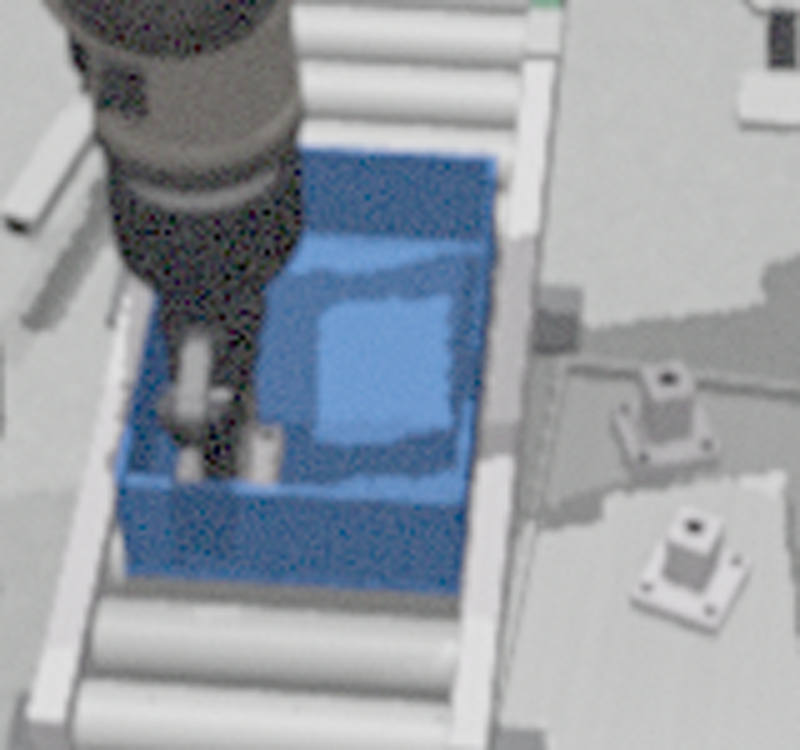

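>>> {"op": "jog_arm", "data": {
  "targets": [
    {"x": 0,"y": 0,"z": 0.3,"rx": 0,"ry": 0,"rz": 0,"gripper": 0},
    {"x": 0,"y": 0,"z": 0.25,"rx": 0,"ry": 0,"rz": 0,"gripper": 0},
    {"x": 0,"y": 0,"z": 0,"rx": 0,"ry": 0,"rz": 0,"gripper": 0}
  ]
}}

```text
clock: 12.8
ee_pos: [605.9, 161.3, 38.4]
ee_rot: [180.0, 0.0, -178.3]
wrist_force: [-0.6, -0.0, 1.3]
finger_gap: 19.1
```

>>> {"op": "jog_arm", "data": {
  "targets": [
    {"x": 0,"y": 0,"z": 0,"rx": 0,"ry": 0,"rz": 0,"gripper": 0.36},
    {"x": 0,"y": 0,"z": 0,"rx": 0,"ry": 0,"rz": 0,"gripper": 0.36},
    {"x": 0,"y": 0,"z": 0,"rx": 0,"ry": 0,"rz": 0,"gripper": 0.36},
    {"x": 0,"y": 0,"z": -2.5,"rx": 0,"ry": 0,"rz": 0,"gripper": 0.36},
    {"x": 0,"y": 0,"z": -4.5,"rx": 0,"ry": 0,"rz": 0,"gripper": 0.36},
    {"x": 0,"y": 0,"z": -2,"rx": 0,"ry": 0,"rz": 0,"gripper": 0.52},
    {"x": 0,"y": 0,"z": 0,"rx": 0,"ry": 0,"rz": 0,"gripper": 0.52}
  ]
}}

```text
clock: 13.68
ee_pos: [606.8, 161.4, 130.1]
ee_rot: [180.0, 0.2, -178.3]
wrist_force: [-0.3, -0.0, 0.1]
finger_gap: 44.1
```

```bash
python3 - <<'E'
from h import *
pic("d5.png",(230,200,390,350),None,5)
plan((411.8,153,145,161.5,48),(411.8,153,60,161.5,45),grip=.52)
E
```

```text
at [605.8 161.3 159.9] [ 180.     0.  -178.3] gap 44.4 F [ 0.5  0.3 -0.3] t 13.72
# (411.8, 153, 145, 161.5) 5
[{"x":3.88,"y":-0.05,"z":0.29,"rx":0,"ry":0,"rz":4,"gripper":0.52},{"x":3.87,"y":-0.32,"z":0.3,"rx":0,"ry":0,"rz":4.1,"gripper":0.52},{"x":3.84,"y":-0.59,"z":0.29,"rx":0,"ry":0,"rz":4,"gripper":0.52},{"x":3.79,"y":-0.86,"z":0.3,"rx":0,"ry":0,"rz":4.1,"gripper":0.52},{"x":3.72,"y":-1.13,"z":0.29,"rx":0,"ry":0,"rz":4,"gripper":0.52}]
# (411.8, 153, 60, 161.5) 2
[{"x":0,"y":0,"z":4.25,"rx":0,"ry":0,"rz":0,"gripper":0.52},{"x":0,"y":0,"z":4.25,"rx":0,"ry":0,"rz":0,"gripper":0.52}]
```

View pics/d5.png

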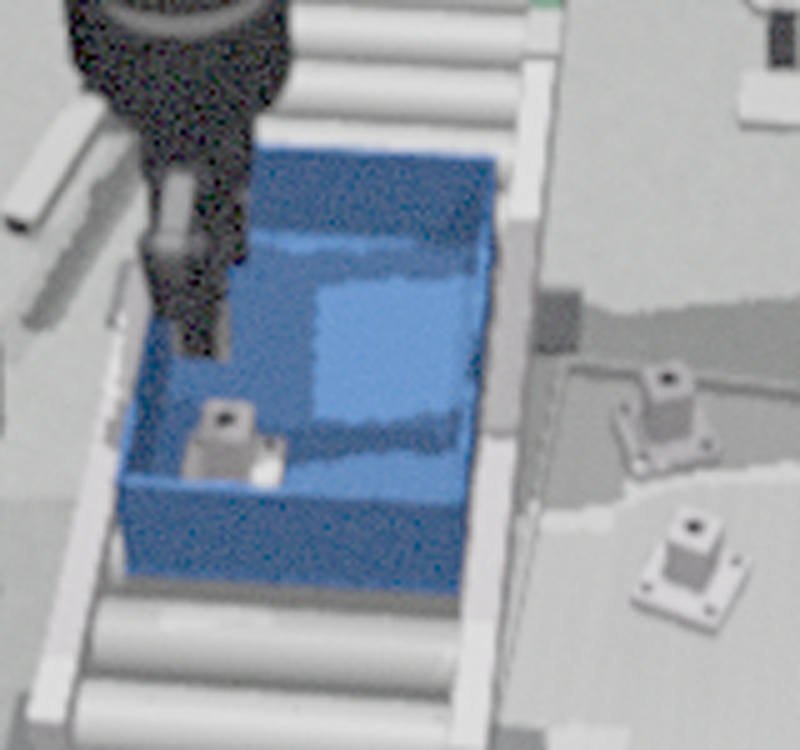

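Casting A stands upright in the tote; B and C haven't moved. Next is B.

>>> {"op": "jog_arm", "data": {
  "targets": [
    {"x": 3.88,"y": -0.05,"z": 0.3,"rx": 0,"ry": 0,"rz": 4,"gripper": 0.52},
    {"x": 3.87,"y": -0.32,"z": 0.3,"rx": 0,"ry": 0,"rz": 4.1,"gripper": 0.52},
    {"x": 3.84,"y": -0.59,"z": 0.3,"rx": 0,"ry": 0,"rz": 4,"gripper": 0.52},
    {"x": 3.79,"y": -0.86,"z": 0.3,"rx": 0,"ry": 0,"rz": 4.1,"gripper": 0.52},
    {"x": 3.72,"y": -1.13,"z": 0.3,"rx": 0,"ry": 0,"rz": 4,"gripper": 0.52},
    {"x": 0,"y": 0,"z": 4,"rx": 0,"ry": 0,"rz": 0,"gripper": 0.52},
    {"x": 0,"y": 0,"z": 4,"rx": 0,"ry": 0,"rz": 0,"gripper": 0.52},
    {"x": 0,"y": 0,"z": 0,"rx": 0,"ry": 0,"rz": 0,"gripper": 0.52},
    {"x": 0,"y": 0,"z": 0,"rx": 0,"ry": 0,"rz": 0,"gripper": 0.52}
  ]
}}

```text
clock: 14.85
ee_pos: [411.9, 153.0, 33.6]
ee_rot: [-180.0, -0.0, 161.5]
wrist_force: [0.6, 0.9, 0.1]
finger_gap: 44.4
```

```bash
python3 - <<'E'
from h import *
pic("d6.png",(310,240,430,360),None,5)
plan((411.8,153,19.5,161.5,20),grip=.52)
E
```

```text
at [412.4 153.1  65.6] [1.800e+02 1.000e-01 1.615e+02] gap 44.5 F [-0.4  0.2 -0.5] t 14.9
# (411.8, 153, 19.5, 161.5) 3
[{"x":0.02,"y":-0.01,"z":1.54,"rx":0,"ry":0,"rz":0,"gripper":0.52},{"x":0.02,"y":-0.01,"z":1.54,"rx":0,"ry":0,"rz":0,"gripper":0.52},{"x":0.02,"y":-0.02,"z":1.53,"rx":0,"ry":0.1,"rz":0,"gripper":0.52}]
```

View pics/d6.png

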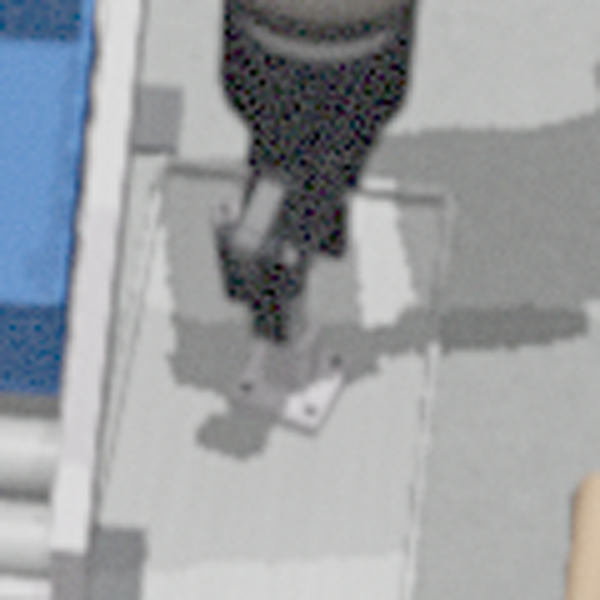

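>>> {"op": "jog_arm", "data": {
  "targets": [
    {"x": 0,"y": 0,"z": 2,"rx": 0,"ry": 0,"rz": 0,"gripper": 0.52},
    {"x": 0,"y": 0,"z": 1.6,"rx": 0,"ry": 0,"rz": 0,"gripper": 0.52},
    {"x": 0,"y": 0,"z": 1,"rx": 0,"ry": 0,"rz": 0,"gripper": 0.52},
    {"x": 0,"y": 0,"z": 0,"rx": 0,"ry": 0,"rz": 0,"gripper": 0.52},
    {"x": 0,"y": 0,"z": 0,"rx": 0,"ry": 0,"rz": 0,"gripper": 0},
    {"x": 0,"y": 0,"z": 0,"rx": 0,"ry": 0,"rz": 0,"gripper": 0},
    {"x": 0,"y": 0,"z": 0,"rx": 0,"ry": 0,"rz": 0,"gripper": 0},
    {"x": 0,"y": 0,"z": 0,"rx": 0,"ry": 0,"rz": 0,"gripper": 0}
  ]
}}

```text
clock: 15.9
ee_pos: [412.5, 153.2, -11.8]
ee_rot: [179.9, 0.1, 161.5]
wrist_force: [-1.9, 1.1, 6.7]
finger_gap: 18.7
```

```bash
python3 - <<'E'
from h import *
plan((412,153,145,161.5,45),(542.1,104.4,145,181.7,48),(542.1,104.4,71,181.7,25),grip=0)
E
```

```text
at [412.5 153.2  19.7] [1.799e+02 1.000e-01 1.615e+02] gap 18.7 F [-1.9  1.1  6.7] t 15.9
# (412, 153, 145, 161.5) 3
[{"x":0.01,"y":-0.01,"z":-4.18,"rx":0,"ry":0,"rz":0,"gripper":0},{"x":0.01,"y":-0.01,"z":-4.18,"rx":0,"ry":0.1,"rz":0,"gripper":0},{"x":0.01,"y":0,"z":-4.17,"rx":0.1,"ry":0,"rz":0,"gripper":0}]
# (542.1, 104.4, 145, 181.7) 3
[{"x":-4.63,"y":-0.16,"z":0,"rx":0,"ry":0,"rz":-6.7,"gripper":0},{"x":-4.58,"y":-0.7,"z":0,"rx":0,"ry":0,"rz":-6.7,"gripper":0},{"x":-4.46,"y":-1.24,"z":0,"rx":0,"ry":0,"rz":-6.8,"gripper":0}]
# (542.1, 104.4, 71, 181.7) 3
[{"x":0,"y":0,"z":2.47,"rx":0,"ry":0,"rz":0,"gripper":0},{"x":0,"y":0,"z":2.46,"rx":0,"ry":0,"rz":0,"gripper":0},{"x":0,"y":0.01,"z":2.47,"rx":0,"ry":0,"rz":0,"gripper":0}]
```

>>> {"op": "jog_arm", "data": {
  "targets": [
    {"x": 0,"y": 0,"z": -4.2,"rx": 0,"ry": 0,"rz": 0,"gripper": 0},
    {"x": 0,"y": 0,"z": -4.2,"rx": 0,"ry": 0,"rz": 0,"gripper": 0},
    {"x": 0,"y": 0,"z": -4.2,"rx": 0,"ry": 0,"rz": 0,"gripper": 0},
    {"x": -4.63,"y": -0.16,"z": 0,"rx": 0,"ry": 0,"rz": -6.7,"gripper": 0},
    {"x": -4.58,"y": -0.7,"z": 0,"rx": 0,"ry": 0,"rz": -6.7,"gripper": 0},
    {"x": -4.46,"y": -1.24,"z": 0,"rx": 0,"ry": 0,"rz": -6.8,"gripper": 0},
    {"x": 0,"y": 0,"z": 0,"rx": 0,"ry": 0,"rz": 0,"gripper": 0},
    {"x": 0,"y": 0,"z": 3,"rx": 0,"ry": 0,"rz": 0,"gripper": 0},
    {"x": 0,"y": 0,"z": 0,"rx": 0,"ry": 0,"rz": 0,"gripper": 0},
    {"x": 0,"y": 0,"z": 0,"rx": 0,"ry": 0,"rz": 0,"gripper": 0}
  ]
}}

```text
clock: 17.15
ee_pos: [541.7, 104.7, 84.1]
ee_rot: [180.0, 0.0, -178.3]
wrist_force: [0.5, 0.3, -0.2]
finger_gap: 19.1
```

```bash
python3 - <<'E'
from h import *
pic("d7.png",(230,200,390,350),None,5)
plan((542.1,104.4,71,181.7,25),grip=0)
E
```

```text
at [542.1 104.7 115.9] [ 1.800e+02  1.000e-01 -1.783e+02] gap 18.7 F [ 0.4 -0.3 -0.7] t 17.2
# (542.1, 104.4, 71, 181.7) 2
[{"x":0,"y":-0.01,"z":2.25,"rx":0,"ry":0,"rz":0,"gripper":0},{"x":0.01,"y":-0.02,"z":2.24,"rx":0,"ry":0.1,"rz":0,"gripper":0}]
```

View pics/d7.png

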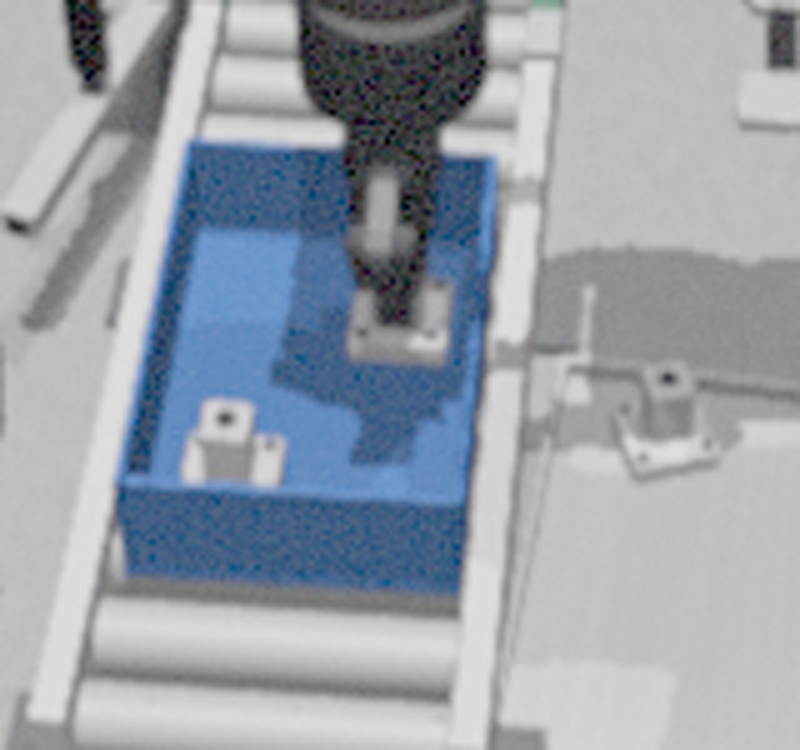

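>>> {"op": "jog_arm", "data": {
  "targets": [
    {"x": 0,"y": 0,"z": 2.5,"rx": 0,"ry": 0,"rz": 0,"gripper": 0},
    {"x": 0,"y": 0,"z": 1.4,"rx": 0,"ry": 0,"rz": 0,"gripper": 0},
    {"x": 0,"y": 0,"z": 0.6,"rx": 0,"ry": 0,"rz": 0,"gripper": 0},
    {"x": 0,"y": 0,"z": 0,"rx": 0,"ry": 0,"rz": 0,"gripper": 0},
    {"x": 0,"y": 0,"z": 0,"rx": 0,"ry": 0,"rz": 0,"gripper": 0}
  ]
}}

```text
clock: 17.82
ee_pos: [542.3, 104.4, 38.8]
ee_rot: [180.0, 0.1, -178.3]
wrist_force: [0.6, -0.2, -0.5]
finger_gap: 19.3
```

>>> {"op": "jog_arm", "data": {
  "targets": [
    {"x": 0,"y": 0,"z": 0,"rx": 0,"ry": 0,"rz": 0,"gripper": 0.36},
    {"x": 0,"y": 0,"z": 0,"rx": 0,"ry": 0,"rz": 0,"gripper": 0.36},
    {"x": 0,"y": 0,"z": 0,"rx": 0,"ry": 0,"rz": 0,"gripper": 0.36},
    {"x": 0,"y": 0,"z": -2.5,"rx": 0,"ry": 0,"rz": 0,"gripper": 0.36},
    {"x": 0,"y": 0,"z": -4.5,"rx": 0,"ry": 0,"rz": 0,"gripper": 0.36},
    {"x": 0,"y": 0,"z": -2,"rx": 0,"ry": 0,"rz": 0,"gripper": 0.52},
    {"x": 0,"y": 0,"z": 0,"rx": 0,"ry": 0,"rz": 0,"gripper": 0.52}
  ]
}}

```text
clock: 18.7
ee_pos: [542.9, 104.4, 129.8]
ee_rot: [180.0, 0.2, -178.3]
wrist_force: [-0.9, 0.5, -0.1]
finger_gap: 44.4
```

```bash
python3 - <<'E'
from h import *
pic("d8.png",(230,200,390,350),None,5)
plan((429,71.3,145,200.2,48),(429,71.3,65,200.2,42),grip=.52)
E
```

```text
at [542.  104.3 159.9] [ 1.800e+02  1.000e-01 -1.783e+02] gap 44.5 F [ 0.  -0.  -0.9] t 18.75
# (429, 71.3, 145, 200.2) 3
[{"x":3.8,"y":-0.99,"z":0.49,"rx":0,"ry":0,"rz":-6.2,"gripper":0.52},{"x":3.88,"y":-0.57,"z":0.49,"rx":0,"ry":0,"rz":-6.1,"gripper":0.52},{"x":3.92,"y":-0.15,"z":0.5,"rx":0,"ry":0.1,"rz":-6.2,"gripper":0.52}]
# (429, 71.3, 65, 200.2) 2
[{"x":0,"y":0,"z":4,"rx":0,"ry":0,"rz":0,"gripper":0.52},{"x":-0.01,"y":0,"z":4,"rx":0,"ry":0,"rz":0,"gripper":0.52}]
```

View pics/d8.png

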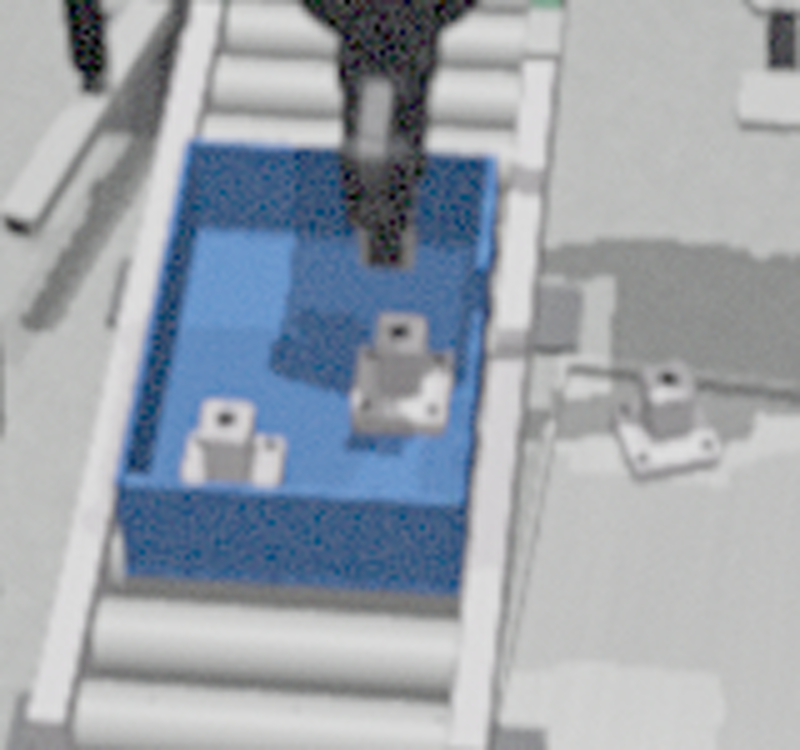

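B is in and C hasn't moved. Next is C.

>>> {"op": "jog_arm", "data": {
  "targets": [
    {"x": 3.8,"y": -0.99,"z": 0.5,"rx": 0,"ry": 0,"rz": -6.2,"gripper": 0.52},
    {"x": 3.88,"y": -0.57,"z": 0.5,"rx": 0,"ry": 0,"rz": -6.1,"gripper": 0.52},
    {"x": 3.92,"y": -0.15,"z": 0.5,"rx": 0,"ry": 0,"rz": -6.2,"gripper": 0.52},
    {"x": 0,"y": 0,"z": 4,"rx": 0,"ry": 0,"rz": 0,"gripper": 0.52},
    {"x": 0,"y": 0,"z": 4,"rx": 0,"ry": 0,"rz": 0,"gripper": 0.52},
    {"x": 0,"y": 0,"z": 0,"rx": 0,"ry": 0,"rz": 0,"gripper": 0.52},
    {"x": 0,"y": 0,"z": 0,"rx": 0,"ry": 0,"rz": 0,"gripper": 0.52}
  ]
}}

```text
clock: 19.62
ee_pos: [429.1, 71.3, 33.7]
ee_rot: [180.0, -0.0, -159.8]
wrist_force: [0.6, 0.3, 0.1]
finger_gap: 44.4
```

```bash
python3 - <<'E'
from h import *
pic("d9.png",(310,220,430,340),None,5)
plan((429,71.3,19.5,200.2,20),grip=.52)
E
```

```text
at [429.6  71.4  65.6] [-1.800e+02  1.000e-01 -1.598e+02] gap 44.3 F [ 0.7 -0.   0.3] t 19.68
# (429, 71.3, 19.5, 200.2) 3
[{"x":0.02,"y":0.01,"z":1.54,"rx":0,"ry":0,"rz":0,"gripper":0.52},{"x":0.02,"y":0,"z":1.54,"rx":0,"ry":0,"rz":0,"gripper":0.52},{"x":0.03,"y":0.01,"z":1.53,"rx":0,"ry":0.1,"rz":0,"gripper":0.52}]
```

View pics/d9.png

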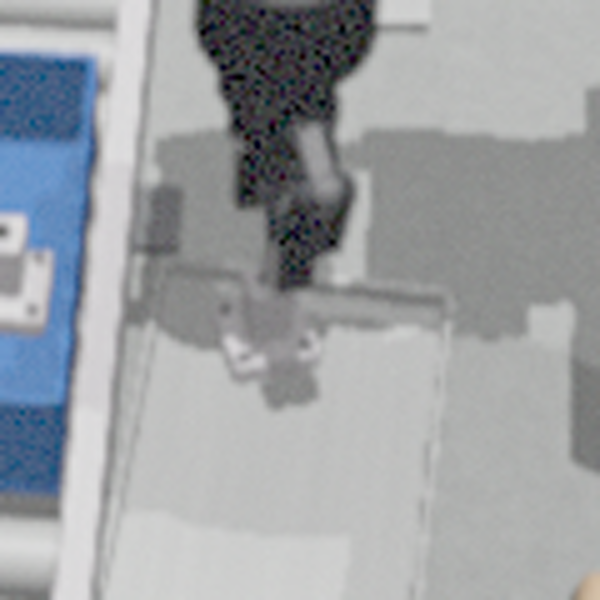

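>>> {"op": "jog_arm", "data": {
  "targets": [
    {"x": 0,"y": 0,"z": 2,"rx": 0,"ry": 0,"rz": 0,"gripper": 0.52},
    {"x": 0,"y": 0,"z": 1.6,"rx": 0,"ry": 0,"rz": 0,"gripper": 0.52},
    {"x": 0,"y": 0,"z": 1,"rx": 0,"ry": 0,"rz": 0,"gripper": 0.52},
    {"x": 0,"y": 0,"z": 0,"rx": 0,"ry": 0,"rz": 0,"gripper": 0.52},
    {"x": 0,"y": 0,"z": 0,"rx": 0,"ry": 0,"rz": 0,"gripper": 0},
    {"x": 0,"y": 0,"z": 0,"rx": 0,"ry": 0,"rz": 0,"gripper": 0},
    {"x": 0,"y": 0,"z": 0,"rx": 0,"ry": 0,"rz": 0,"gripper": 0},
    {"x": 0,"y": 0,"z": 0,"rx": 0,"ry": 0,"rz": 0,"gripper": 0}
  ]
}}

```text
clock: 20.68
ee_pos: [429.7, 71.3, -11.8]
ee_rot: [-180.0, 0.1, -159.8]
wrist_force: [-0.8, 0.4, 6.5]
finger_gap: 19.1
```

```bash
python3 - <<'E'
from h import *
plan((429,71.3,145,200.2,45),(609.8,51.4,145,181.7,48),(609.8,51.4,71,181.7,25),grip=0)
E
```

```text
at [429.7  71.3  19.7] [-1.800e+02  1.000e-01 -1.598e+02] gap 19.1 F [-0.8  0.4  6.5] t 20.68
# (429, 71.3, 145, 200.2) 3
[{"x":0.01,"y":0,"z":-4.18,"rx":0,"ry":0,"rz":0,"gripper":0},{"x":0.02,"y":0.01,"z":-4.18,"rx":0,"ry":0.1,"rz":0,"gripper":0},{"x":0.02,"y":0,"z":-4.17,"rx":0,"ry":0,"rz":0,"gripper":0}]
# (609.8, 51.4, 145, 181.7) 4
[{"x":-4.07,"y":-2.03,"z":0,"rx":0,"ry":0,"rz":4.6,"gripper":0},{"x":-4.22,"y":-1.7,"z":0,"rx":0,"ry":0,"rz":4.6,"gripper":0},{"x":-4.34,"y":-1.35,"z":0,"rx":0,"ry":0,"rz":4.7,"gripper":0},{"x":-4.44,"y":-0.99,"z":0,"rx":0,"ry":0,"rz":4.6,"gripper":0}]
# (609.8, 51.4, 71, 181.7) 3
[{"x":0,"y":0,"z":2.47,"rx":0,"ry":0,"rz":0,"gripper":0},{"x":0,"y":0,"z":2.47,"rx":0,"ry":0,"rz":0,"gripper":0},{"x":0,"y":0,"z":2.46,"rx":0,"ry":0,"rz":0,"gripper":0}]
```

>>> {"op": "jog_arm", "data": {
  "targets": [
    {"x": 0,"y": 0,"z": -4.2,"rx": 0,"ry": 0,"rz": 0,"gripper": 0},
    {"x": 0,"y": 0,"z": -4.2,"rx": 0,"ry": 0,"rz": 0,"gripper": 0},
    {"x": 0,"y": 0,"z": -4.2,"rx": 0,"ry": 0,"rz": 0,"gripper": 0},
    {"x": -4.07,"y": -2.03,"z": 0,"rx": 0,"ry": 0,"rz": 4.6,"gripper": 0},
    {"x": -4.22,"y": -1.7,"z": 0,"rx": 0,"ry": 0,"rz": 4.6,"gripper": 0},
    {"x": -4.34,"y": -1.35,"z": 0,"rx": 0,"ry": 0,"rz": 4.7,"gripper": 0},
    {"x": -4.44,"y": -0.99,"z": 0,"rx": 0,"ry": 0,"rz": 4.6,"gripper": 0},
    {"x": 0,"y": 0,"z": 0,"rx": 0,"ry": 0,"rz": 0,"gripper": 0},
    {"x": 0,"y": 0,"z": 3,"rx": 0,"ry": 0,"rz": 0,"gripper": 0},
    {"x": 0,"y": 0,"z": 0,"rx": 0,"ry": 0,"rz": 0,"gripper": 0},
    {"x": 0,"y": 0,"z": 0,"rx": 0,"ry": 0,"rz": 0,"gripper": 0}
  ]
}}

```text
clock: 22.05
ee_pos: [609.5, 51.6, 84.3]
ee_rot: [180.0, 0.0, -178.2]
wrist_force: [1.1, 0.1, -0.6]
finger_gap: 19.1
```

```bash
python3 - <<'E'
from h import *
pic("d10.png",(230,200,390,350),None,5)
plan((609.8,51.4,71,181.7,25),grip=0)
E
```

```text
at [610.   51.6 116.2] [-1.800e+02  1.000e-01 -1.782e+02] gap 19.1 F [-0.9  0.3 -0.2] t 22.1
# (609.8, 51.4, 71, 181.7) 2
[{"x":0.01,"y":-0.01,"z":2.26,"rx":0,"ry":0,"rz":0,"gripper":0},{"x":0.02,"y":-0.01,"z":2.26,"rx":0,"ry":0.1,"rz":0.1,"gripper":0}]
```

View pics/d10.png

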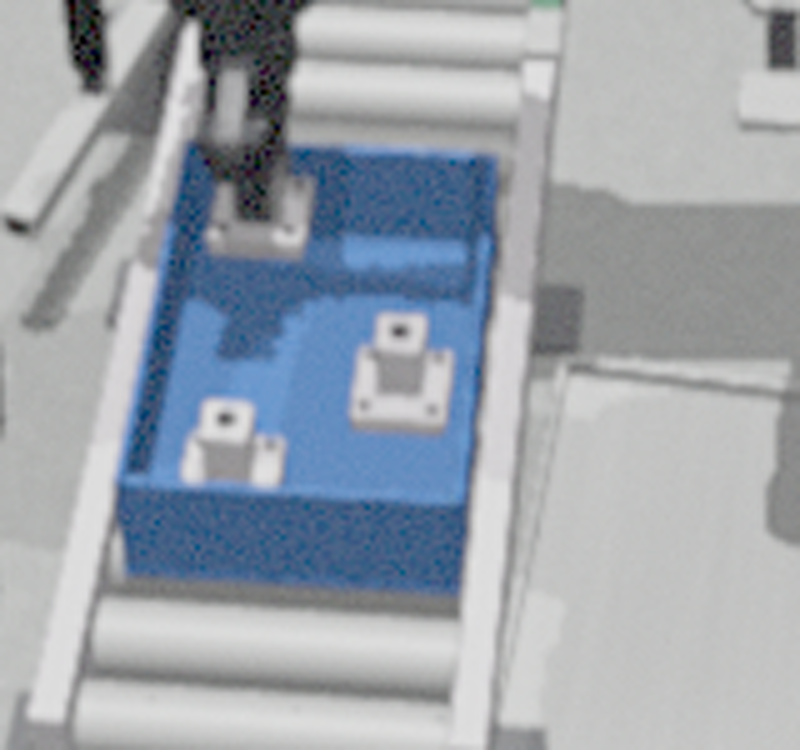

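>>> {"op": "jog_arm", "data": {
  "targets": [
    {"x": 0,"y": 0,"z": 2.5,"rx": 0,"ry": 0,"rz": 0,"gripper": 0},
    {"x": 0,"y": 0,"z": 1.4,"rx": 0,"ry": 0,"rz": 0,"gripper": 0},
    {"x": 0,"y": 0,"z": 0.65,"rx": 0,"ry": 0,"rz": 0,"gripper": 0},
    {"x": 0,"y": 0,"z": 0,"rx": 0,"ry": 0,"rz": 0,"gripper": 0},
    {"x": 0,"y": 0,"z": 0,"rx": 0,"ry": 0,"rz": 0,"gripper": 0.36},
    {"x": 0,"y": 0,"z": 0,"rx": 0,"ry": 0,"rz": 0,"gripper": 0.36},
    {"x": 0,"y": 0,"z": 0,"rx": 0,"ry": 0,"rz": 0,"gripper": 0.36},
    {"x": 0,"y": 0,"z": -2.5,"rx": 0,"ry": 0,"rz": 0,"gripper": 0.36},
    {"x": 0,"y": 0,"z": -4.5,"rx": 0,"ry": 0,"rz": 0,"gripper": 0.36},
    {"x": 0,"y": 0,"z": -3,"rx": 0,"ry": 0,"rz": 0,"gripper": 0},
    {"x": 0,"y": 0,"z": 0,"rx": 0,"ry": 0,"rz": 0,"gripper": 0}
  ]
}}

```text
clock: 23.48
ee_pos: [611.4, 51.5, 140.7]
ee_rot: [-180.0, 0.3, -178.3]
wrist_force: [0.4, -0.5, -0.3]
finger_gap: 0.3
```

```bash
python3 - <<'E'
from h import *
pic("d11.png",(230,200,390,350),None,5)
plan((572.5,245,165,181.7,48),(572.5,245,78,181.7,45),grip=0)
E
```

```text
at [610.1  51.5 170.1] [-1.800e+02  1.000e-01 -1.783e+02] gap 0.1 F [-0.3  0.4  0.7] t 23.52
# (572.5, 245, 165, 181.7) 5
[{"x":0.64,"y":3.89,"z":0.1,"rx":0,"ry":0,"rz":0,"gripper":0},{"x":0.63,"y":3.89,"z":0.1,"rx":0,"ry":0,"rz":0,"gripper":0},{"x":0.64,"y":3.89,"z":0.1,"rx":0,"ry":0,"rz":0,"gripper":0},{"x":0.63,"y":3.89,"z":0.1,"rx":0,"ry":0.1,"rz":0,"gripper":0},{"x":0.64,"y":3.9,"z":0.1,"rx":0,"ry":0,"rz":0,"gripper":0}]
# (572.5, 245, 78, 181.7) 2
[{"x":0,"y":0,"z":4.35,"rx":0,"ry":0,"rz":0,"gripper":0},{"x":0,"y":0,"z":4.35,"rx":0,"ry":0,"rz":0,"gripper":0}]
```

View pics/d11.png

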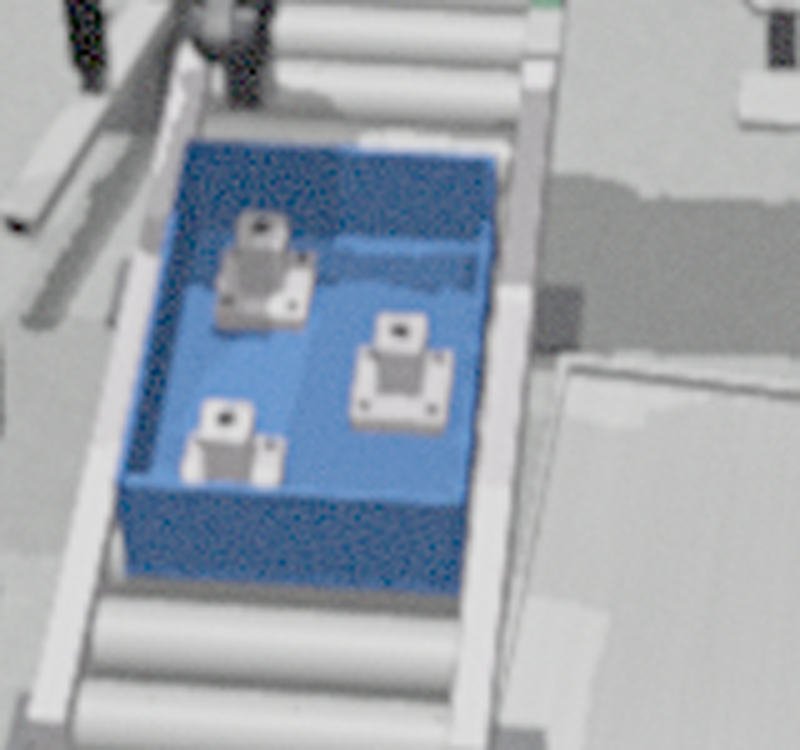

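All three castings stand upright in the tote and the tray is empty. Next I'll move behind the tote with the fingers closed.

>>> {"op": "jog_arm", "data": {
  "targets": [
    {"x": 0.64,"y": 3.89,"z": 0,"rx": 0,"ry": 0,"rz": 0,"gripper": 0},
    {"x": 0.63,"y": 3.89,"z": 0,"rx": 0,"ry": 0,"rz": 0,"gripper": 0},
    {"x": 0.64,"y": 3.89,"z": 0,"rx": 0,"ry": 0,"rz": 0,"gripper": 0},
    {"x": 0.63,"y": 3.89,"z": 0,"rx": 0,"ry": 0,"rz": 0,"gripper": 0},
    {"x": 0.64,"y": 4,"z": 0,"rx": 0,"ry": 0,"rz": 0,"gripper": 0},
    {"x": 0,"y": 0,"z": 0,"rx": 0,"ry": 0,"rz": 0,"gripper": 0},
    {"x": 0,"y": 0,"z": 4.5,"rx": 0,"ry": 0,"rz": 0,"gripper": 0},
    {"x": 0,"y": 0,"z": 4,"rx": 0,"ry": 0,"rz": 0,"gripper": 0},
    {"x": 0,"y": 0,"z": 0.5,"rx": 0,"ry": 0,"rz": 0,"gripper": 0},
    {"x": 0,"y": 0,"z": 0,"rx": 0,"ry": 0,"rz": 0,"gripper": 0}
  ]
}}

```text
clock: 24.78
ee_pos: [572.4, 245.5, 48.1]
ee_rot: [-180.0, 0.0, -178.3]
wrist_force: [-0.6, 0.3, 0.6]
finger_gap: 0.0
```

```bash
python3 - <<'E'
from h import *
pic("e1.png",(230,220,390,370),None,5)
plan((572.5,245,72,181.7,48),(587,-115,72,181.7,20),grip=0)
E
```

```text
at [573.  245.8  80.6] [ 1.800e+02  1.000e-01 -1.783e+02] gap -0.3 F [ 0.2 -0.1  0.6] t 24.82
# (572.5, 245, 72, 181.7) 1
[{"x":0.06,"y":-0.08,"z":0.86,"rx":0,"ry":0.1,"rz":0,"gripper":0}]
# (587, -115, 72, 181.7) 18
[{"x":-0.02,"y":-2,"z":0,"rx":0,"ry":0,"rz":0,"gripper":0},{"x":-0.02,"y":-2,"z":0,"rx":0,"ry":0,"rz":0,"gripper":0},{"x":-0.02,"y":-2,"z":0,"rx":0,"ry":0,"rz":0,"gripper":0},{"x":-0.02,"y":-2,"z":0,"rx":0,"ry":0,"rz":0,"gripper":0},{"x":-0.02,"y":-2,"z":0,"rx":0,"ry":0,"rz":0,"gripper":0},{"x":-0.02,"y":-2,"z":0,"rx":0,"ry":0,"rz":0,"gripper":0},{"x":-0.02,"y":-2,"z":0,"rx":0,"ry":0,"rz":0,"gripper":0},{"x":-0.02,"y":-2,"z":0,"rx":0,"ry":0,"rz":0,"gripper":0},{"x":-0.02,"y":-2,"z":0,"rx":0,"ry":0,"rz":0,"gripper":0},{"x":-0.02,"y":-2,"z":0,"rx":0,"ry":0,"rz":0,"gripper":0},{"x":-0.02,"y":-2,"z":0,"rx":0,"ry":0,"rz":0,"gripper":0},{"x":-0.02,"y":-2,"z":0,"rx":0,"ry":0,"rz":0,"gripper":0},{"x":-0.02,"y":-2,"z":0,"rx":0,"ry":0,"rz":0,"gripper":0},{"x":-0.02,"y":-2.01,"z":0,"rx":0,"ry":0,"rz":0,"gripper":0},{"x":-0.02,"y":-2,"z":-0.01,"rx":0,"ry":0,"rz":0,"gripper":0},{"x":-0.03,"y":-2.01,"z":0,"rx":0,"ry":0,"rz":0,"gripper":0},{"x":-0.02,"y":-2,"z":-0.01,"rx":0,"ry":0,"rz":0,"gripper":0},{"x":-0.03,"y":-2.01,"z":0,"rx":0,"ry":0,"rz":0,"gripper":0}]
```

View pics/e1.png

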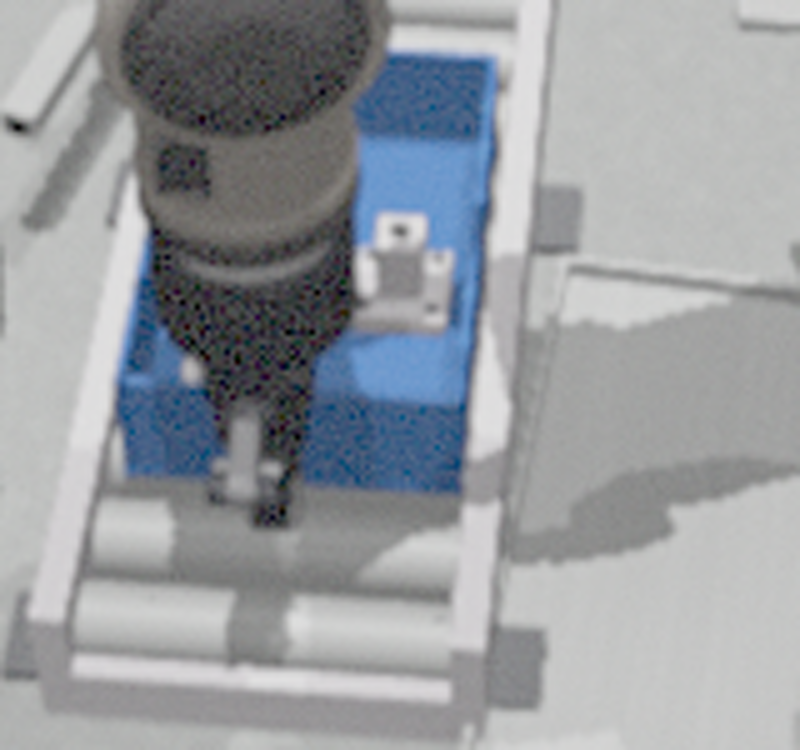

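>>> {"op": "jog_arm", "data": {
  "targets": [
    {"x": 0,"y": -0.5,"z": 0.8,"rx": 0,"ry": 0,"rz": 0,"gripper": 0},
    {"x": 0,"y": -0.6,"z": 0,"rx": 0,"ry": 0,"rz": 0,"gripper": 0},
    {"x": 0,"y": -0.4,"z": 0,"rx": 0,"ry": 0,"rz": 0,"gripper": 0},
    {"x": 0,"y": -0.4,"z": 0,"rx": 0,"ry": 0,"rz": 0,"gripper": 0},
    {"x": 0,"y": -0.4,"z": 0,"rx": 0,"ry": 0,"rz": 0,"gripper": 0},
    {"x": 0,"y": -0.4,"z": 0,"rx": 0,"ry": 0,"rz": 0,"gripper": 0},
    {"x": 0,"y": -0.4,"z": 0,"rx": 0,"ry": 0,"rz": 0,"gripper": 0},
    {"x": 0,"y": -0.4,"z": 0,"rx": 0,"ry": 0,"rz": 0,"gripper": 0},
    {"x": 0,"y": -0.4,"z": 0,"rx": 0,"ry": 0,"rz": 0,"gripper": 0},
    {"x": 0,"y": -0.4,"z": 0,"rx": 0,"ry": 0,"rz": 0,"gripper": 0},
    {"x": 0,"y": -0.4,"z": 0,"rx": 0,"ry": 0,"rz": 0,"gripper": 0},
    {"x": 0,"y": -0.4,"z": 0,"rx": 0,"ry": 0,"rz": 0,"gripper": 0}
  ]
}}

```text
clock: 26.32
ee_pos: [573.7, 194.8, 39.9]
ee_rot: [180.0, 0.0, -178.3]
wrist_force: [0.5, 1.3, 1.4]
finger_gap: -0.1
```

```bash
python3 - <<'E'
from h import *
pic("e2.png",(230,200,390,350),None,5)
plan((587,-115,72,181.7,60),grip=0)
E
```

```text
at [573.7 194.3  71.3] [-180.     0.  -178.3] gap -0.2 F [ 0.4  0.3 -0.2] t 26.38
# (587, -115, 72, 181.7) 6
[{"x":-0.07,"y":-5.16,"z":-0.01,"rx":0,"ry":0,"rz":0,"gripper":0},{"x":-0.07,"y":-5.16,"z":-0.01,"rx":0,"ry":0,"rz":0,"gripper":0},{"x":-0.07,"y":-5.16,"z":-0.01,"rx":0,"ry":0,"rz":0,"gripper":0},{"x":-0.06,"y":-5.16,"z":-0.01,"rx":0,"ry":0,"rz":0,"gripper":0},{"x":-0.07,"y":-5.16,"z":-0.01,"rx":0,"ry":0,"rz":0,"gripper":0},{"x":-0.06,"y":-5.15,"z":-0.01,"rx":0,"ry":0,"rz":0,"gripper":0}]
```

View pics/e2.png

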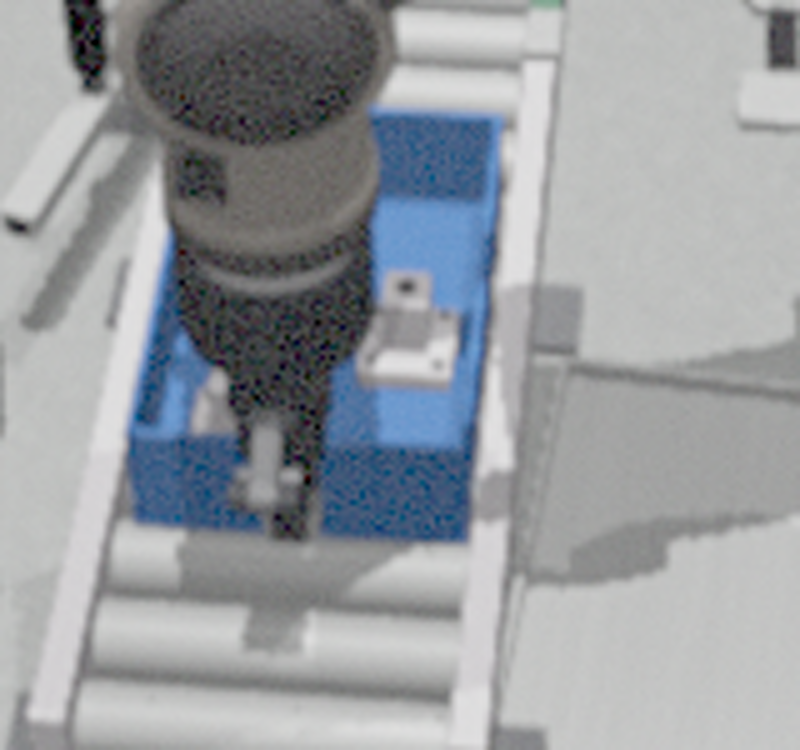

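>>> {"op": "jog_arm", "data": {
  "targets": [
    {"x": 0,"y": -0.5,"z": 0,"rx": 0,"ry": 0,"rz": 0,"gripper": 0},
    {"x": 0,"y": -0.7,"z": 0,"rx": 0,"ry": 0,"rz": 0,"gripper": 0},
    {"x": 0,"y": -0.7,"z": 0,"rx": 0,"ry": 0,"rz": 0,"gripper": 0},
    {"x": 0,"y": -0.7,"z": 0,"rx": 0,"ry": 0,"rz": 0,"gripper": 0},
    {"x": 0,"y": -0.7,"z": 0,"rx": 0,"ry": 0,"rz": 0,"gripper": 0},
    {"x": 0,"y": -0.7,"z": 0,"rx": 0,"ry": 0,"rz": 0,"gripper": 0},
    {"x": 0,"y": -0.7,"z": 0,"rx": 0,"ry": 0,"rz": 0,"gripper": 0},
    {"x": 0,"y": -0.7,"z": 0,"rx": 0,"ry": 0,"rz": 0,"gripper": 0},
    {"x": 0,"y": -0.7,"z": 0,"rx": 0,"ry": 0,"rz": 0,"gripper": 0},
    {"x": 0,"y": -0.7,"z": 0,"rx": 0,"ry": 0,"rz": 0,"gripper": 0},
    {"x": 0,"y": -0.7,"z": 0,"rx": 0,"ry": 0,"rz": 0,"gripper": 0},
    {"x": 0,"y": -0.7,"z": 0,"rx": 0,"ry": 0,"rz": 0,"gripper": 0},
    {"x": 0,"y": -0.7,"z": 0,"rx": 0,"ry": 0,"rz": 0,"gripper": 0},
    {"x": 0,"y": -0.7,"z": 0,"rx": 0,"ry": 0,"rz": 0,"gripper": 0},
    {"x": 0,"y": -0.7,"z": 0,"rx": 0,"ry": 0,"rz": 0,"gripper": 0},
    {"x": 0,"y": -0.7,"z": 0,"rx": 0,"ry": 0,"rz": 0,"gripper": 0},
    {"x": 0,"y": -0.7,"z": 0,"rx": 0,"ry": 0,"rz": 0,"gripper": 0},
    {"x": 0,"y": -0.7,"z": 0,"rx": 0,"ry": 0,"rz": 0,"gripper": 0},
    {"x": 0,"y": -0.7,"z": 0,"rx": 0,"ry": 0,"rz": 0,"gripper": 0},
    {"x": 0,"y": -0.7,"z": 0,"rx": 0,"ry": 0,"rz": 0,"gripper": 0}
  ]
}}

```text
clock: 28.88
ee_pos: [577.8, 56.7, 39.8]
ee_rot: [180.0, 0.0, -178.3]
wrist_force: [1.2, 1.8, 1.0]
finger_gap: 0.2
```

```bash
python3 - <<'E'
from h import *
pic("e3.png",(220,120,380,280),None,5)
plan((587,-115,72,181.7,60),grip=0)
E
```

```text
at [577.6  55.8  71.2] [-180.    -0.  -178.3] gap 0.3 F [-1.2 -1.1 -0.6] t 28.93
# (587, -115, 72, 181.7) 3
[{"x":-0.14,"y":-5.7,"z":-0.02,"rx":0,"ry":0,"rz":0,"gripper":0},{"x":-0.14,"y":-5.7,"z":-0.03,"rx":0,"ry":0,"rz":0,"gripper":0},{"x":-0.15,"y":-5.7,"z":-0.02,"rx":0,"ry":0,"rz":0,"gripper":0}]
```

View pics/e3.png

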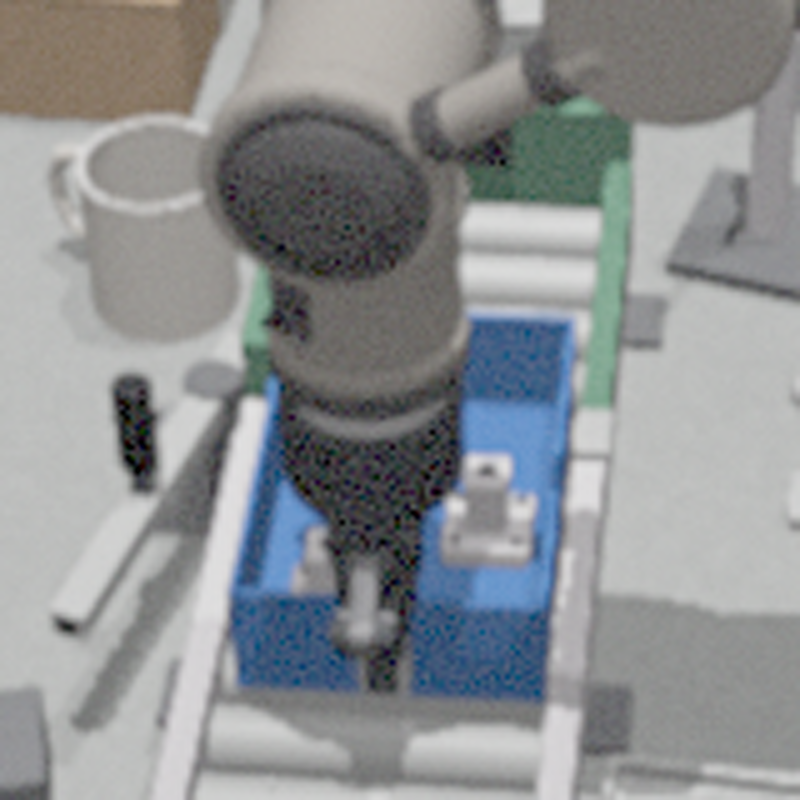

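>>> {"op": "jog_arm", "data": {
  "targets": [
    {"x": 0,"y": -0.5,"z": 0,"rx": 0,"ry": 0,"rz": 0,"gripper": 0},
    {"x": 0,"y": -0.6,"z": 0,"rx": 0,"ry": 0,"rz": 0,"gripper": 0},
    {"x": 0,"y": -0.6,"z": 0,"rx": 0,"ry": 0,"rz": 0,"gripper": 0},
    {"x": 0,"y": -0.6,"z": 0,"rx": 0,"ry": 0,"rz": 0,"gripper": 0},
    {"x": 0,"y": -0.6,"z": 0,"rx": 0,"ry": 0,"rz": 0,"gripper": 0},
    {"x": 0,"y": -0.6,"z": 0,"rx": 0,"ry": 0,"rz": 0,"gripper": 0},
    {"x": 0,"y": -0.6,"z": 0,"rx": 0,"ry": 0,"rz": 0,"gripper": 0},
    {"x": 0,"y": -0.6,"z": 0,"rx": 0,"ry": 0,"rz": 0,"gripper": 0},
    {"x": 0,"y": -0.6,"z": 0,"rx": 0,"ry": 0,"rz": 0,"gripper": 0},
    {"x": 0,"y": -0.6,"z": 0,"rx": 0,"ry": 0,"rz": 0,"gripper": 0},
    {"x": 0,"y": -0.6,"z": 0,"rx": 0,"ry": 0,"rz": 0,"gripper": 0},
    {"x": 0,"y": -0.6,"z": 0,"rx": 0,"ry": 0,"rz": 0,"gripper": 0},
    {"x": 0,"y": -0.6,"z": 0,"rx": 0,"ry": 0,"rz": 0,"gripper": 0},
    {"x": 0,"y": -0.6,"z": 0,"rx": 0,"ry": 0,"rz": 0,"gripper": 0},
    {"x": 0,"y": -0.6,"z": 0,"rx": 0,"ry": 0,"rz": 0,"gripper": 0},
    {"x": 0,"y": -0.6,"z": 0,"rx": 0,"ry": 0,"rz": 0,"gripper": 0},
    {"x": 0,"y": -0.6,"z": 0,"rx": 0,"ry": 0,"rz": 0,"gripper": 0},
    {"x": 0,"y": -0.6,"z": 0,"rx": 0,"ry": 0,"rz": 0,"gripper": 0},
    {"x": 0,"y": -0.6,"z": 0,"rx": 0,"ry": 0,"rz": 0,"gripper": 0},
    {"x": 0,"y": -0.6,"z": 0,"rx": 0,"ry": 0,"rz": 0,"gripper": 0}
  ]
}}

```text
clock: 31.42
ee_pos: [581.4, -62.2, 39.8]
ee_rot: [180.0, 0.0, -178.3]
wrist_force: [1.8, 1.2, 2.4]
finger_gap: 0.5
```

```bash
python3 - <<'E'
from h import *
pic("e4.png",(220,100,380,260),None,5)
plan((587,-115,72,181.7,60),grip=0)
E
```

```text
at [581.4 -63.   71.3] [-180.     0.  -178.3] gap -0.1 F [ 0.6 -0.8  0.9] t 31.48
# (587, -115, 72, 181.7) 1
[{"x":-0.4,"y":-5.21,"z":-0.07,"rx":0,"ry":0,"rz":0,"gripper":0}]
```

View pics/e4.png

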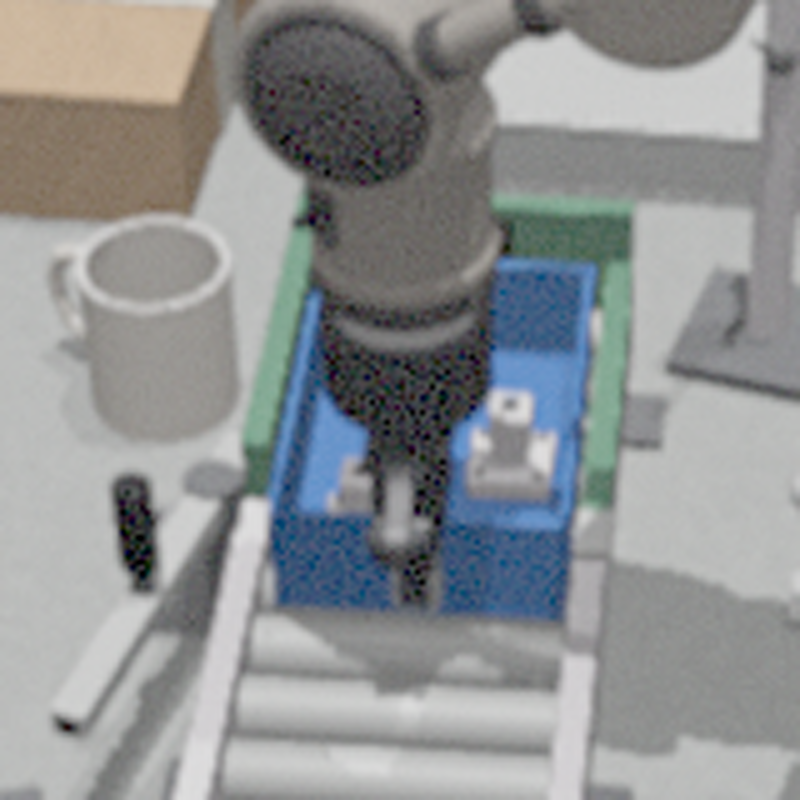

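>>> {"op": "jog_arm", "data": {
  "targets": [
    {"x": 0,"y": -0.5,"z": 0,"rx": 0,"ry": 0,"rz": 0,"gripper": 0},
    {"x": 0,"y": -0.5,"z": 0,"rx": 0,"ry": 0,"rz": 0,"gripper": 0},
    {"x": 0,"y": -0.5,"z": 0,"rx": 0,"ry": 0,"rz": 0,"gripper": 0},
    {"x": 0,"y": -0.5,"z": 0,"rx": 0,"ry": 0,"rz": 0,"gripper": 0},
    {"x": 0,"y": -0.5,"z": 0,"rx": 0,"ry": 0,"rz": 0,"gripper": 0},
    {"x": 0,"y": -0.4,"z": 0,"rx": 0,"ry": 0,"rz": 0,"gripper": 0},
    {"x": 0,"y": -0.4,"z": 0,"rx": 0,"ry": 0,"rz": 0,"gripper": 0},
    {"x": 0,"y": -0.4,"z": 0,"rx": 0,"ry": 0,"rz": 0,"gripper": 0},
    {"x": 0,"y": -0.3,"z": 0,"rx": 0,"ry": 0,"rz": 0,"gripper": 0},
    {"x": 0,"y": -0.3,"z": 0,"rx": 0,"ry": 0,"rz": 0,"gripper": 0},
    {"x": 0,"y": 0,"z": 0,"rx": 0,"ry": 0,"rz": 0,"gripper": 0}
  ]
}}

```text
clock: 32.85
ee_pos: [582.5, -105.1, 39.7]
ee_rot: [-180.0, -0.0, -178.3]
wrist_force: [0.0, -0.3, 0.4]
finger_gap: 0.2
```

```bash
python3 - <<'E'
from h import *
pic("e5.png",(220,100,380,260),None,5)
plan((587,-115,72,181.7,60),grip=0)
E
```

```text
at [ 582.5 -105.    71.2] [-180.    -0.  -178.3] gap -0.1 F [-0.2 -0.7  0. ] t 32.9
# (587, -115, 72, 181.7) 1
[{"x":-0.42,"y":-1.02,"z":-0.08,"rx":0,"ry":0,"rz":0,"gripper":0}]
```

View pics/e5.png

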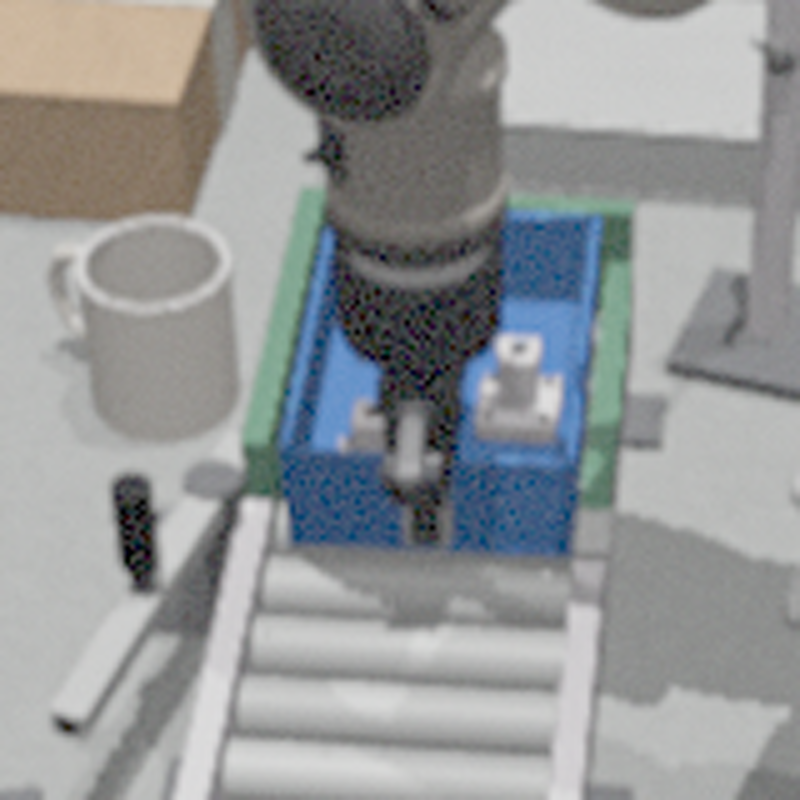

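>>> {"op": "jog_arm", "data": {
  "targets": [
    {"x": 0,"y": -0.3,"z": 0,"rx": 0,"ry": 0,"rz": 0,"gripper": 0},
    {"x": 0,"y": -0.3,"z": 0,"rx": 0,"ry": 0,"rz": 0,"gripper": 0},
    {"x": 0,"y": -0.3,"z": 0,"rx": 0,"ry": 0,"rz": 0,"gripper": 0},
    {"x": 0,"y": -0.2,"z": 0,"rx": 0,"ry": 0,"rz": 0,"gripper": 0},
    {"x": 0,"y": 0,"z": 0,"rx": 0,"ry": 0,"rz": 0,"gripper": 0}
  ]
}}

```text
clock: 33.52
ee_pos: [583.0, -116.1, 39.8]
ee_rot: [-180.0, 0.0, -178.3]
wrist_force: [0.9, 0.4, -0.0]
finger_gap: -0.1
```

>>> {"op": "jog_arm", "data": {
  "targets": [
    {"x": 0,"y": -0.2,"z": 0,"rx": 0,"ry": 0,"rz": 0,"gripper": 0},
    {"x": 0,"y": -0.2,"z": 0,"rx": 0,"ry": 0,"rz": 0,"gripper": 0},
    {"x": 0,"y": 0,"z": 0,"rx": 0,"ry": 0,"rz": 0,"gripper": 0}
  ]
}}

```text
clock: 33.9
ee_pos: [583.1, -118.8, 40.0]
ee_rot: [179.9, 0.0, -178.3]
wrist_force: [0.2, 4.5, 2.6]
finger_gap: -0.2
```

```bash
python3 - <<'E'
from h import *
pic("e6.png",(220,100,380,260),None,5)
plan((587,-125,72,181.7,60),grip=0)
E
```

```text
at [ 583.1 -118.7   71.5] [ 179.9    0.  -178.2] gap 0.1 F [-0.6  5.3  1.9] t 33.95
# (587, -125, 72, 181.7) 1
[{"x":-0.37,"y":-0.64,"z":-0.05,"rx":0.1,"ry":0,"rz":0.1,"gripper":0}]
```

View pics/e6.png

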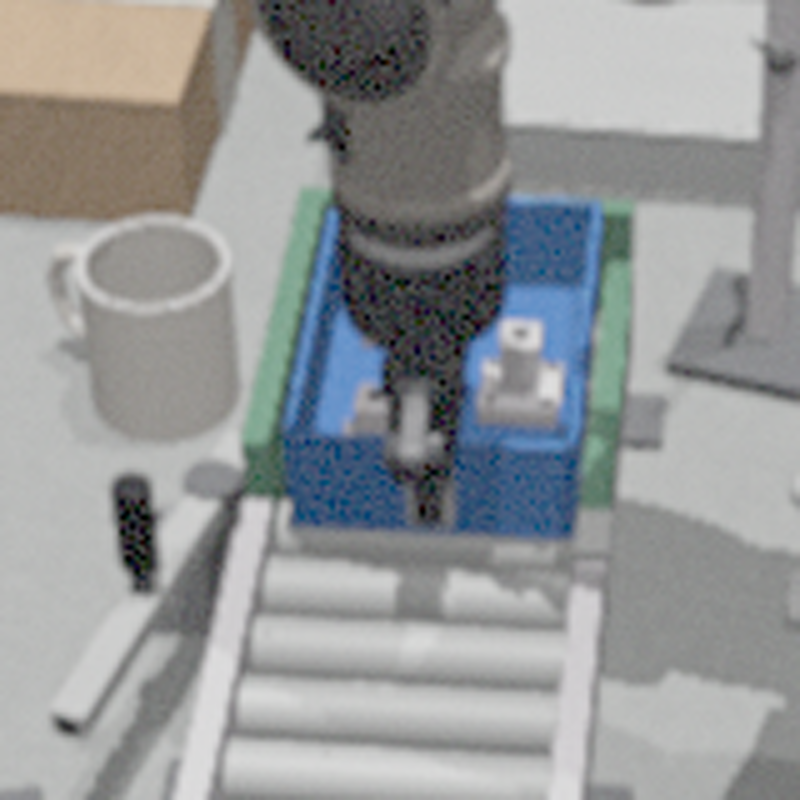

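The tote is resisting with about 5 N at the expected position. I'll nudge it a little more, then back off and look.

>>> {"op": "jog_arm", "data": {
  "targets": [
    {"x": 0,"y": -0.2,"z": 0,"rx": 0,"ry": 0,"rz": 0,"gripper": 0},
    {"x": 0,"y": 0,"z": 0,"rx": 0,"ry": 0,"rz": 0,"gripper": 0},
    {"x": 0,"y": 0,"z": 0,"rx": 0,"ry": 0,"rz": 0,"gripper": 0}
  ]
}}

```text
clock: 34.33
ee_pos: [583.3, -118.8, 40.0]
ee_rot: [179.8, 0.0, -178.2]
wrist_force: [1.0, 12.2, 3.4]
finger_gap: 0.3
```

>>> {"op": "jog_arm", "data": {
  "targets": [
    {"x": 0,"y": 0.2,"z": 0,"rx": 0,"ry": 0,"rz": 0,"gripper": 0},
    {"x": 0,"y": 0.4,"z": 0,"rx": 0,"ry": 0,"rz": 0,"gripper": 0},
    {"x": 0,"y": 1,"z": 0,"rx": 0,"ry": 0,"rz": 0,"gripper": 0},
    {"x": 0,"y": 3,"z": 0,"rx": 0,"ry": 0,"rz": 0,"gripper": 0},
    {"x": 0,"y": 4,"z": 0,"rx": 0,"ry": 0,"rz": 0,"gripper": 0},
    {"x": 0,"y": 0,"z": -4,"rx": 0,"ry": 0,"rz": 0,"gripper": 0},
    {"x": 0,"y": 0,"z": -6,"rx": 0,"ry": 0,"rz": 0,"gripper": 0},
    {"x": 0,"y": 0,"z": -4,"rx": 0,"ry": 0,"rz": 0,"gripper": 0},
    {"x": 0,"y": 0,"z": 0,"rx": 0,"ry": 0,"rz": 0,"gripper": 0}
  ]
}}

```text
clock: 35.45
ee_pos: [582.4, -35.9, 183.6]
ee_rot: [-179.9, 0.4, -178.3]
wrist_force: [0.1, -0.3, 1.3]
finger_gap: 0.3
```

```bash
python3 - <<'E'
from h import *
pic("e7.png",(220,100,380,260),None,5)
pic("e8.png",None,(340,130,500,260),5)
plan((587,-125,72,181.7,60),grip=0)
E
```

```text
at [580.2 -35.6 211. ] [ 180.    -0.  -178.3] gap -0.0 F [ 0.3 -0.1 -1.1] t 35.55
# (587, -125, 72, 181.7) 3
[{"x":-0.14,"y":-2.98,"z":4.63,"rx":0,"ry":0,"rz":0,"gripper":0},{"x":-0.14,"y":-2.99,"z":4.63,"rx":0,"ry":0,"rz":0,"gripper":0},{"x":-0.13,"y":-2.98,"z":4.64,"rx":0,"ry":0,"rz":0,"gripper":0}]
```

View pics/e7.png

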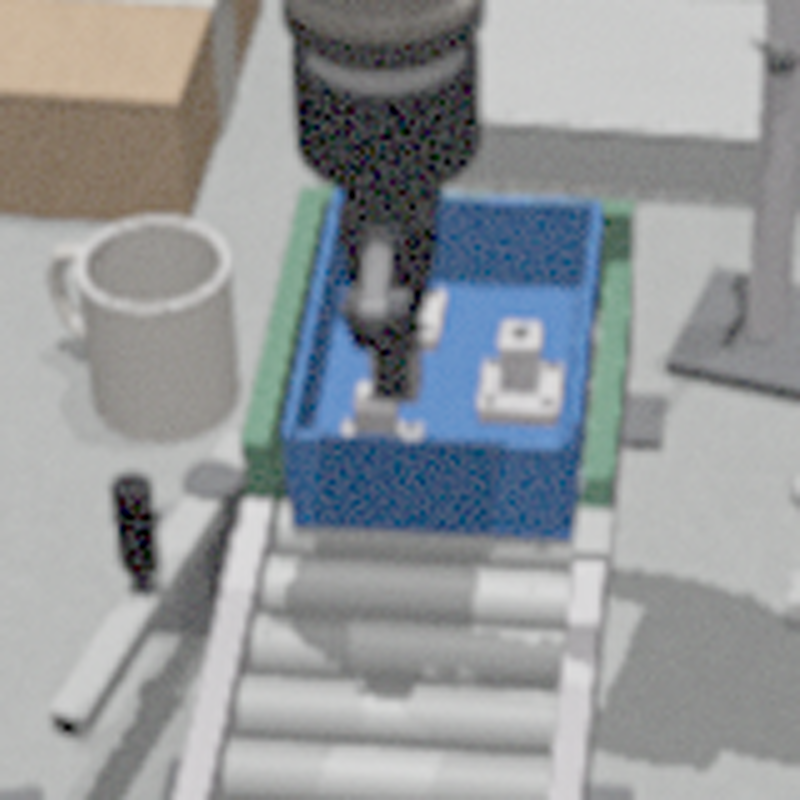

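View pics/e8.png

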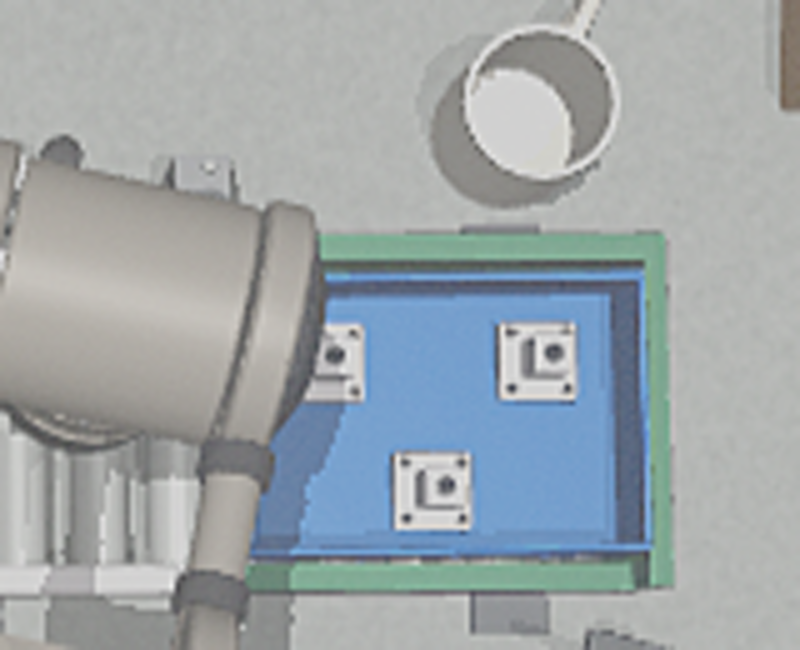

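The tote is home: it gave 12 N against the end wall without moving, the top view shows it flush, and the castings are upright. Next is the brace. I'll measure the knob and hinge again and go above the knob.

```bash
python3 - <<'E'
from h import *
plan((702.5,-36,215,77,60),grip=.5)
E
```

```text
at [580.2 -35.6 211. ] [ 180.    -0.  -178.3] gap -0.0 F [ 0.3 -0.1 -1.1] t 35.55
# (702.5, -36, 215, 77) 12
[{"x":-1.02,"y":-0.03,"z":-0.03,"rx":0,"ry":0,"rz":8.7,"gripper":0.5},{"x":-1.01,"y":0.12,"z":-0.03,"rx":0,"ry":0,"rz":8.7,"gripper":0.5},{"x":-0.98,"y":0.27,"z":-0.03,"rx":0,"ry":0,"rz":8.7,"gripper":0.5},{"x":-0.93,"y":0.42,"z":-0.03,"rx":0,"ry":0,"rz":8.7,"gripper":0.5},{"x":-0.86,"y":0.55,"z":-0.04,"rx":0,"ry":0,"rz":8.7,"gripper":0.5},{"x":-0.76,"y":0.68,"z":-0.03,"rx":0,"ry":0,"rz":8.7,"gripper":0.5},{"x":-0.65,"y":0.78,"z":-0.04,"rx":0,"ry":0,"rz":8.8,"gripper":0.5},{"x":-0.52,"y":0.88,"z":-0.03,"rx":0,"ry":0,"rz":8.7,"gripper":0.5},{"x":-0.39,"y":0.94,"z":-0.04,"rx":0,"ry":0,"rz":8.8,"gripper":0.5},{"x":-0.24,"y":0.99,"z":-0.03,"rx":0,"ry":0,"rz":8.7,"gripper":0.5},{"x":-0.08,"y":1.02,"z":-0.04,"rx":0,"ry":0,"rz":8.8,"gripper":0.5},{"x":0.07,"y":1.02,"z":-0.03,"rx":0,"ry":0,"rz":8.7,"gripper":0.5}]
```

>>> {"op": "jog_arm", "data": {
  "targets": [
    {"x": -1.02,"y": 0,"z": 0,"rx": 0,"ry": 0,"rz": 8.7,"gripper": 0.5},
    {"x": -1.01,"y": 0.12,"z": 0,"rx": 0,"ry": 0,"rz": 8.7,"gripper": 0.5},
    {"x": -0.98,"y": 0.27,"z": 0,"rx": 0,"ry": 0,"rz": 8.7,"gripper": 0.5},
    {"x": -0.93,"y": 0.42,"z": 0,"rx": 0,"ry": 0,"rz": 8.7,"gripper": 0.5},
    {"x": -0.86,"y": 0.55,"z": 0,"rx": 0,"ry": 0,"rz": 8.7,"gripper": 0.5},
    {"x": -0.76,"y": 0.68,"z": 0,"rx": 0,"ry": 0,"rz": 8.7,"gripper": 0.5},
    {"x": -0.65,"y": 0.78,"z": 0,"rx": 0,"ry": 0,"rz": 8.8,"gripper": 0.5},
    {"x": -0.52,"y": 0.88,"z": 0,"rx": 0,"ry": 0,"rz": 8.7,"gripper": 0.5},
    {"x": -0.39,"y": 0.94,"z": 0,"rx": 0,"ry": 0,"rz": 8.8,"gripper": 0.5},
    {"x": -0.24,"y": 0.99,"z": 0,"rx": 0,"ry": 0,"rz": 8.7,"gripper": 0.5},
    {"x": -0.08,"y": 1.02,"z": 0,"rx": 0,"ry": 0,"rz": 8.8,"gripper": 0.5},
    {"x": 0.07,"y": 1.02,"z": 0,"rx": 0,"ry": 0,"rz": 8.7,"gripper": 0.5},
    {"x": 0,"y": 0,"z": 0,"rx": 0,"ry": 0,"rz": 0,"gripper": 0.5},
    {"x": 0,"y": 0,"z": 0,"rx": 0,"ry": 0,"rz": 0,"gripper": 0.5}
  ],
  "squeeze": 30
}}

```text
clock: 37.3
ee_pos: [702.1, -35.8, 178.4]
ee_rot: [-179.9, 0.0, 77.2]
wrist_force: [-0.0, 1.2, -0.3]
finger_gap: 42.4
```

```bash
python3 - <<'E'
from h import *
pic("f1.png",(200,100,320,260),None,4)
plan((702.5,-36,175,77,60),grip=.5)
E
```

```text
at [702.2 -35.8 210.4] [-179.9    0.    77.2] gap 42.3 F [-0.2  0.  -0.3] t 37.35
# (702.5, -36, 175, 77) 1
[{"x":-0.01,"y":0.04,"z":3.54,"rx":-0.1,"ry":0,"rz":0.2,"gripper":0.5}]
```

View pics/f1.png

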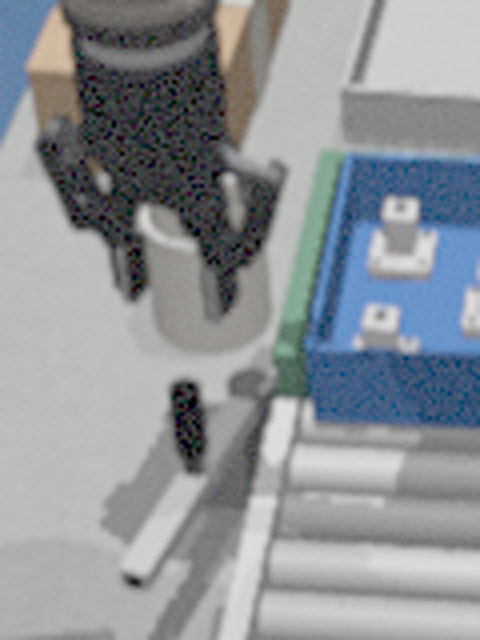

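>>> {"op": "jog_arm", "data": {
  "targets": [
    {"x": 0,"y": 0,"z": 4,"rx": 0,"ry": 0,"rz": 0,"gripper": 0.5},
    {"x": 0,"y": 0,"z": 0,"rx": 0,"ry": 0,"rz": 0,"gripper": 0.5},
    {"x": 0,"y": 0,"z": 0,"rx": 0,"ry": 0,"rz": 0,"gripper": 0.5}
  ]
}}

```text
clock: 37.72
ee_pos: [703.2, -36.0, 141.0]
ee_rot: [179.9, -0.0, 77.1]
wrist_force: [-0.4, -0.6, 0.8]
finger_gap: 42.6
```

```bash
python3 - <<'E'
from h import *
pic("f2.png",(200,100,320,260),None,4)
plan((702.5,-36,119,77,60),grip=.5)
s=grab_frame("side"); p=np.array(status.observe()["ee_pos"]); print((proj(s,[p+[0,0,31.5+6]])-[200,100])*4)
E
```

```text
at [703.6 -36.  173.1] [179.9  -0.   77.1] gap 42.6 F [-0.5 -0.4 -0.1] t 37.77
# (702.5, -36, 119, 77) 1
[{"x":-0.02,"y":-0.12,"z":5.41,"rx":0.1,"ry":0,"rz":0.1,"gripper":0.5}]
[[179.29669726 353.45110135]]
```

View pics/f2.png

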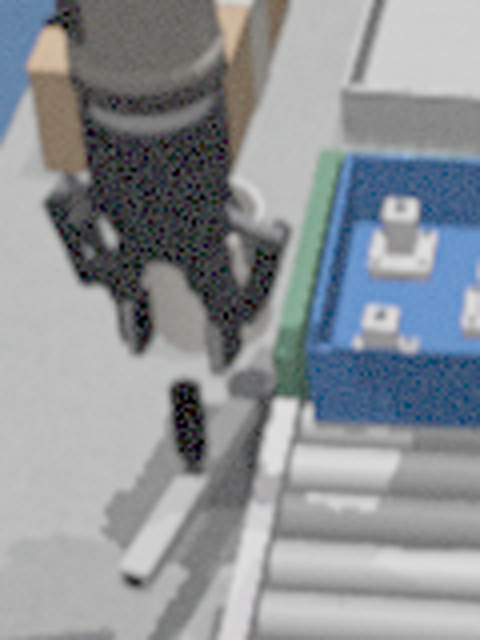

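>>> {"op": "jog_arm", "data": {
  "targets": [
    {"x": 0,"y": -0.1,"z": 2.5,"rx": 0,"ry": 0,"rz": 0,"gripper": 0.5},
    {"x": 0,"y": 0,"z": 2,"rx": 0,"ry": 0,"rz": 0,"gripper": 0.5},
    {"x": 0,"y": 0,"z": 0.8,"rx": 0,"ry": 0,"rz": 0,"gripper": 0.5},
    {"x": 0,"y": 0,"z": 0,"rx": 0,"ry": 0,"rz": 0,"gripper": 0.5},
    {"x": 0,"y": 0,"z": 0,"rx": 0,"ry": 0,"rz": 0,"gripper": 0},
    {"x": 0,"y": 0,"z": 0,"rx": 0,"ry": 0,"rz": 0,"gripper": 0},
    {"x": 0,"y": 0,"z": 0,"rx": 0,"ry": 0,"rz": 0,"gripper": 0},
    {"x": 0,"y": 0,"z": 0,"rx": 0,"ry": 0,"rz": 0,"gripper": 0}
  ]
}}

```text
clock: 38.83
ee_pos: [702.8, -35.8, 88.3]
ee_rot: [179.8, -0.0, 77.0]
wrist_force: [0.1, -0.0, 5.4]
finger_gap: 19.0
```

```bash
python3 - <<'E'
from h import *
pic("f3.png",(200,100,320,260),None,4)
import math
plan((702.5,-36,119,77,60),grip=0)
h=np.array([684.5,-113.5]); p=np.array(status.observe()["ee_pos"])[:2]; print(p-h,np.linalg.norm(p-h),math.degrees(math.atan2(*(p-h)[::-1])))
E
```

```text
at [702.7 -35.8 119.8] [179.8  -0.   77. ] gap 19.4 F [ 0.7 -0.5  6.8] t 38.88
# (702.5, -36, 119, 77) 1
[{"x":-0.02,"y":-0.02,"z":0.08,"rx":0.2,"ry":0,"rz":0,"gripper":0}]
[18.21076458 77.69252094] 79.79824406528029 76.80828477555697
```

View pics/f3.png

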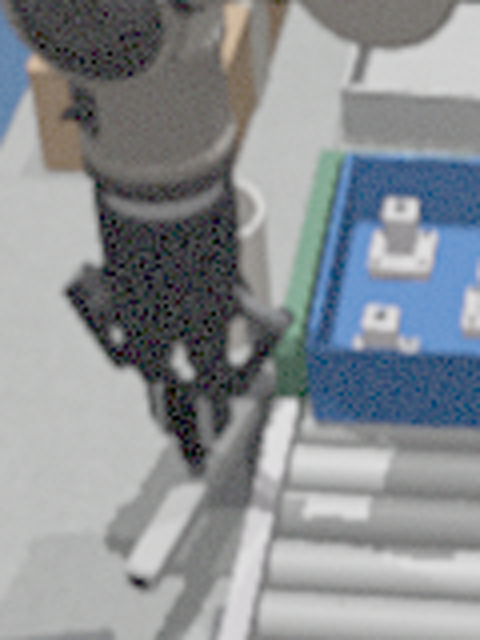

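>>> {"op": "jog_arm", "data": {
  "targets": [
    {"x": -0.08,"y": -1.11,"z": 0,"rx": 0,"ry": 0,"rz": -8,"gripper": 0},
    {"x": -0.08,"y": -1.11,"z": 0,"rx": 0,"ry": 0,"rz": -8,"gripper": 0},
    {"x": -0.08,"y": -1.11,"z": 0,"rx": 0,"ry": 0,"rz": -8,"gripper": 0},
    {"x": -0.08,"y": -1.11,"z": 0,"rx": 0,"ry": 0,"rz": -8,"gripper": 0},
    {"x": 0,"y": 0,"z": 0,"rx": 0,"ry": 0,"rz": 0,"gripper": 0}
  ]
}}

```text
clock: 39.5
ee_pos: [658.9, -40.1, 88.3]
ee_rot: [179.8, 0.2, 109.1]
wrist_force: [2.4, -5.1, 2.6]
finger_gap: 19.0
```

```bash
cat > b.py <<'E'
from h import *
h=np.array([684.5,-113.5]); st=status.observe(); p=np.array(st["ee_pos"])[:2]; print(np.linalg.norm(p-h).round(1),round(math.degrees(math.atan2(*(p-h)[::-1]))%360,1),"yaw",st["ee_rot"][2]%360,"F",np.round(st["wrist_force"],1),"gap",st["finger_gap"],st["clock"])
E
python3 b.py
```

```text
77.7 109.2 yaw 109.08466896480927 F [ 2.4 -5.1  2.6] gap 18.987319237684467 39.5
```

>>> {"op": "jog_arm", "data": {
  "targets": [
    {"x": 0,"y": -1.11,"z": 0,"rx": 0,"ry": 0,"rz": -8,"gripper": 0},
    {"x": -0.04,"y": -1.11,"z": 0,"rx": 0,"ry": 0,"rz": -8,"gripper": 0},
    {"x": -0.08,"y": -1.11,"z": 0,"rx": 0,"ry": 0,"rz": -8,"gripper": 0},
    {"x": -0.08,"y": -1.11,"z": 0,"rx": 0,"ry": 0,"rz": -8,"gripper": 0},
    {"x": -0.08,"y": -1.11,"z": 0,"rx": 0,"ry": 0,"rz": -8,"gripper": 0},
    {"x": 0,"y": 0,"z": 0,"rx": 0,"ry": 0,"rz": 0,"gripper": 0}
  ]
}}

```text
clock: 40.25
ee_pos: [619.1, -75.3, 88.3]
ee_rot: [179.9, 0.6, 149.0]
wrist_force: [12.5, -8.8, -1.9]
finger_gap: 19.2
```

```bash
python3 b.py; python3 -c "
from h import *
pic('f4.png',(200,100,380,260),None,4)"
```

```text
75.8 149.7 yaw 148.99740425834167 F [12.5 -8.8 -1.9] gap 19.20819605711981 40.25
```

View pics/f4.png

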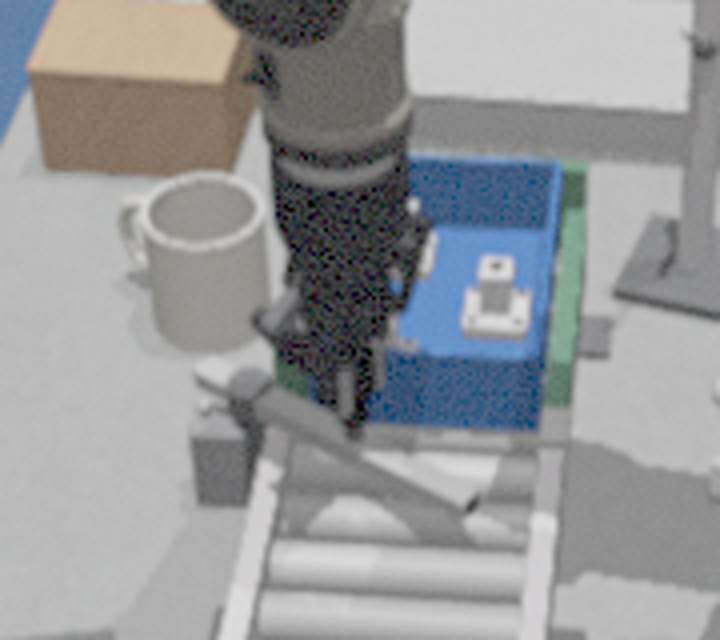

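```bash
python3 -c "
import numpy as np
from scipy.optimize import least_squares
P=np.array([[702.8,-35.8],[658.9,-40.1],[619.1,-75.3]])
r=least_squares(lambda h:np.linalg.norm(P-h,axis=1)-80,[684,-113]);print(r.x,r.fun)"
```

```text
[ 688.76731592 -114.4657505 ] [-0.09245014  0.13938737 -0.07821999]
```

>>> {"op": "jog_arm", "data": {
  "targets": [
    {"x": -0.3,"y": 0,"z": 0,"rx": 0,"ry": 0,"rz": 0,"gripper": 0},
    {"x": 0,"y": 0,"z": 0,"rx": 0,"ry": 0,"rz": 0,"gripper": 0}
  ]
}}

```text
clock: 40.55
ee_pos: [619.1, -74.8, 88.2]
ee_rot: [-180.0, 0.2, 149.0]
wrist_force: [0.5, -4.5, 6.4]
finger_gap: 19.7
```

>>> {"op": "jog_arm", "data": {
  "targets": [
    {"x": -0.1,"y": -1.11,"z": 0,"rx": 0,"ry": 0,"rz": -8,"gripper": 0},
    {"x": -0.1,"y": -1.11,"z": 0,"rx": 0,"ry": 0,"rz": -8,"gripper": 0},
    {"x": 0,"y": 0,"z": 0,"rx": 0,"ry": 0,"rz": 0,"gripper": 0}
  ]
}}

```text
clock: 40.92
ee_pos: [611.0, -94.9, 88.3]
ee_rot: [-180.0, 0.3, 165.0]
wrist_force: [4.1, -1.6, 5.7]
finger_gap: 19.2
```

```bash
sed -i 's/684.5,-113.5/688.8,-114.5/' b.py; python3 b.py
```

```text
80.2 165.8 yaw 164.96199000171683 F [ 4.1 -1.6  5.7] gap 19.152996107781544 40.925
```

>>> {"op": "jog_arm", "data": {
  "targets": [
    {"x": -0.1,"y": -1.11,"z": 0,"rx": 0,"ry": 0,"rz": -8,"gripper": 0},
    {"x": -0.06,"y": -0.7,"z": 0,"rx": 0,"ry": 0,"rz": -5,"gripper": 0},
    {"x": 0,"y": 0,"z": 0,"rx": 0,"ry": 0,"rz": 0,"gripper": 0}
  ]
}}

```text
clock: 41.3
ee_pos: [608.7, -112.6, 88.2]
ee_rot: [-179.9, 0.2, 177.9]
wrist_force: [1.1, -1.5, 7.0]
finger_gap: 18.7
```

```bash
python3 b.py;  python3 -c "
from h import *
pic('f5.png',(220,120,380,260),None,5)"
```

```text
80.1 178.6 yaw 177.94442334966092 F [ 1.1 -1.5  7. ] gap 18.655576748260827 41.3
```

View pics/f5.png

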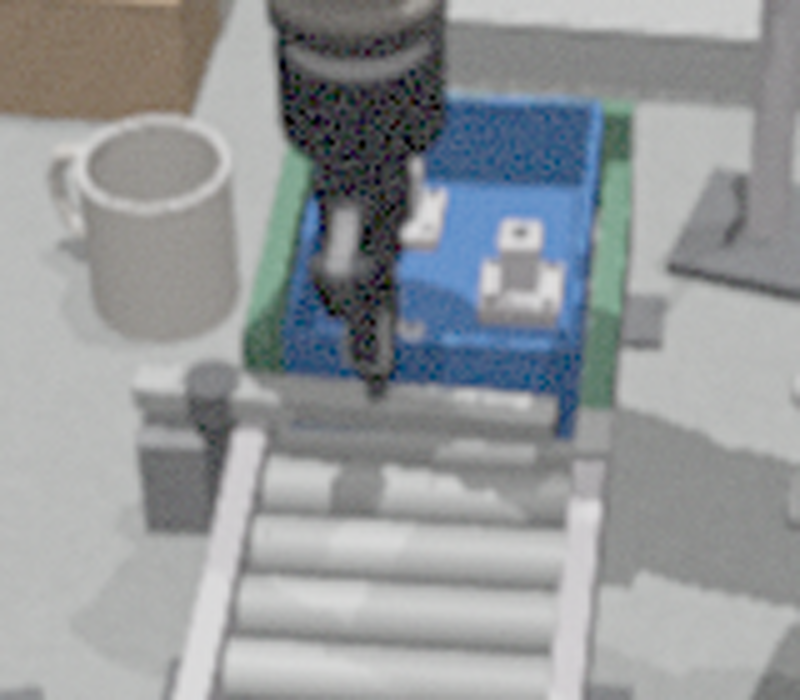

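>>> {"op": "jog_arm", "data": {
  "targets": [
    {"x": -0.03,"y": -0.2,"z": 0,"rx": 0,"ry": 0,"rz": -1.5,"gripper": 0},
    {"x": 0,"y": -0.2,"z": 0,"rx": 0,"ry": 0,"rz": -1.5,"gripper": 0},
    {"x": 0,"y": 0,"z": 0,"rx": 0,"ry": 0,"rz": 0,"gripper": 0}
  ]
}}

```text
clock: 41.72
ee_pos: [608.7, -116.4, 88.2]
ee_rot: [-179.9, 0.2, -179.1]
wrist_force: [0.4, -2.0, 7.4]
finger_gap: 19.3
```

>>> {"op": "jog_arm", "data": {
  "targets": [
    {"x": 0,"y": -0.15,"z": 0,"rx": 0,"ry": 0,"rz": 0,"gripper": 0},
    {"x": 0,"y": 0,"z": 0,"rx": 0,"ry": 0,"rz": 0,"gripper": 0}
  ]
}}

```text
clock: 41.98
ee_pos: [608.7, -116.5, 88.2]
ee_rot: [180.0, 0.2, -179.1]
wrist_force: [1.7, 2.8, 7.3]
finger_gap: 18.9
```

```bash
python3 b.py
```

```text
80.1 181.4 yaw 180.92383048493224 F [1.7 2.8 7.3] gap 18.86974632984414 41.975
```

>>> {"op": "jog_arm", "data": {
  "targets": [
    {"x": 0,"y": -0.2,"z": 0,"rx": 0,"ry": 0,"rz": 0,"gripper": 0},
    {"x": 0,"y": 0,"z": 0,"rx": 0,"ry": 0,"rz": 0,"gripper": 0},
    {"x": 0,"y": 0,"z": 0,"rx": 0,"ry": 0,"rz": 0,"gripper": 0}
  ]
}}

```text
clock: 42.35
ee_pos: [608.7, -116.5, 88.2]
ee_rot: [179.8, 0.1, -179.0]
wrist_force: [1.3, 9.4, 9.3]
finger_gap: 19.4
```

```bash
python3 b.py
```

```text
80.1 181.4 yaw 180.96059096791586 F [1.3 9.4 9.3] gap 19.35399727404765 42.35
```

The brace is against its stop: 9 N with no movement, angle about 181.4°. I'll release it and rise.

>>> {"op": "jog_arm", "data": {
  "targets": [
    {"x": 0,"y": 0.25,"z": 0,"rx": 0,"ry": 0,"rz": 0,"gripper": 0},
    {"x": 0,"y": 0,"z": 0,"rx": 0,"ry": 0,"rz": 0,"gripper": 0.45},
    {"x": 0,"y": 0,"z": 0,"rx": 0,"ry": 0,"rz": 0,"gripper": 0.45},
    {"x": 0,"y": 0,"z": 0,"rx": 0,"ry": 0,"rz": 0,"gripper": 0.45},
    {"x": 0,"y": 0,"z": -3,"rx": 0,"ry": 0,"rz": 0,"gripper": 0.45},
    {"x": 0,"y": 0,"z": -5,"rx": 0,"ry": 0,"rz": 0,"gripper": 0.45},
    {"x": 0,"y": 0,"z": -5,"rx": 0,"ry": 0,"rz": 0,"gripper": 0.45},
    {"x": 0,"y": 0,"z": 0,"rx": 0,"ry": 0,"rz": 0,"gripper": 0.45},
    {"x": 5,"y": 0,"z": 0,"rx": 0,"ry": 0,"rz": 0,"gripper": 0.45},
    {"x": 5,"y": 0,"z": 0,"rx": 0,"ry": 0,"rz": 0,"gripper": 0.45},
    {"x": 0,"y": 0,"z": 0,"rx": 0,"ry": 0,"rz": 0,"gripper": 0.45}
  ]
}}

```text
clock: 43.72
ee_pos: [504.0, -117.9, 215.6]
ee_rot: [179.9, -0.2, -179.0]
wrist_force: [0.6, 0.8, -0.3]
finger_gap: 38.4
```

```bash
python3 -c "
from h import *
t=grab_frame('top')
pic('f6.png',(220,120,420,280),None,4);pic('f7.png',None,(340,130,520,310),4)
plan((391,-199,150,0,50),grip=.5)"
```

```text
at [ 508.4 -118.7  248.1] [ 180.    0. -179.] gap 38.3 F [ 0.6 -0.1 -0.6] t 43.88
# (391, -199, 150, 0) 20
[{"x":0.59,"y":-0.39,"z":0.49,"rx":0,"ry":0,"rz":-8.9,"gripper":0.5},{"x":0.65,"y":-0.29,"z":0.49,"rx":0,"ry":0,"rz":-9,"gripper":0.5},{"x":0.69,"y":-0.19,"z":0.49,"rx":0,"ry":0,"rz":-8.9,"gripper":0.5},{"x":0.71,"y":-0.08,"z":0.49,"rx":0,"ry":0,"rz":-9,"gripper":0.5},{"x":0.71,"y":0.03,"z":0.49,"rx":0,"ry":0,"rz":-8.9,"gripper":0.5},{"x":0.7,"y":0.14,"z":0.49,"rx":0,"ry":0,"rz":-9,"gripper":0.5},{"x":0.67,"y":0.25,"z":0.49,"rx":0,"ry":0,"rz":-8.9,"gripper":0.5},{"x":0.62,"y":0.35,"z":0.49,"rx":0,"ry":0,"rz":-9,"gripper":0.5},{"x":0.56,"y":0.44,"z":0.49,"rx":0,"ry":0,"rz":-8.9,"gripper":0.5},{"x":0.48,"y":0.52,"z":0.49,"rx":0,"ry":0,"rz":-9,"gripper":0.5},{"x":0.4,"y":0.59,"z":0.49,"rx":0,"ry":0,"rz":-8.9,"gripper":0.5},{"x":0.3,"y":0.64,"z":0.49,"rx":0,"ry":0,"rz":-9,"gripper":0.5},{"x":0.2,"y":0.68,"z":0.49,"rx":0,"ry":0,"rz":-8.9,"gripper":0.5},{"x":0.09,"y":0.71,"z":0.49,"rx":0,"ry":0,"rz":-9,"gripper":0.5},{"x":-0.02,"y":0.71,"z":0.49,"rx":0,"ry":0,"rz":-8.9,"gripper":0.5},{"x":-0.14,"y":0.7,"z":0.49,"rx":0,"ry":0,"rz":-9,"gripper":0.5},{"x":-0.24,"y":0.67,"z":0.49,"rx":0,"ry":0,"rz":-8.9,"gripper":0.5},{"x":-0.34,"y":0.62,"z":0.49,"rx":0,"ry":0,"rz":-9,"gripper":0.5},{"x":-0.44,"y":0.56,"z":0.49,"rx":0,"ry":0,"rz":-8.9,"gripper":0.5},{"x":-0.51,"y":0.49,"z":0.49,"rx":0,"ry":0,"rz":-9,"gripper":0.5}]
```

View pics/f6.png

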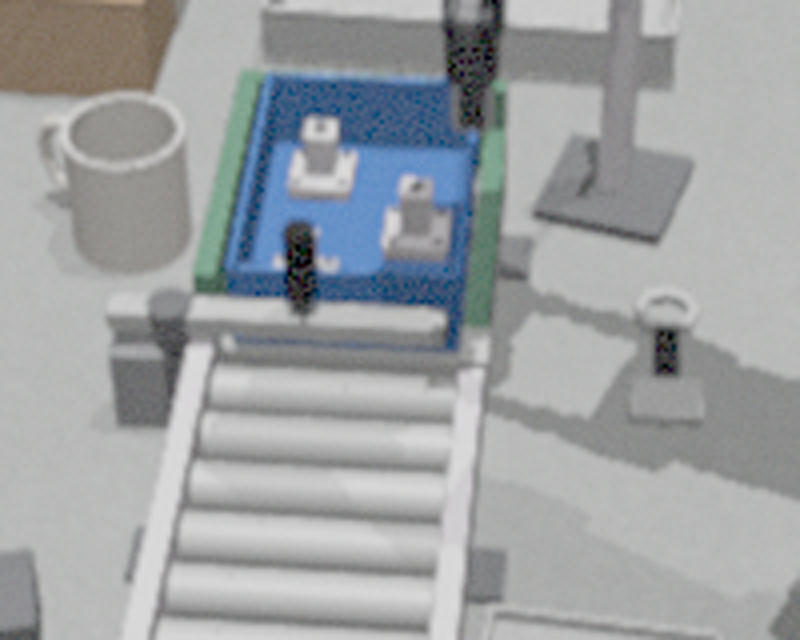

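View pics/f7.png

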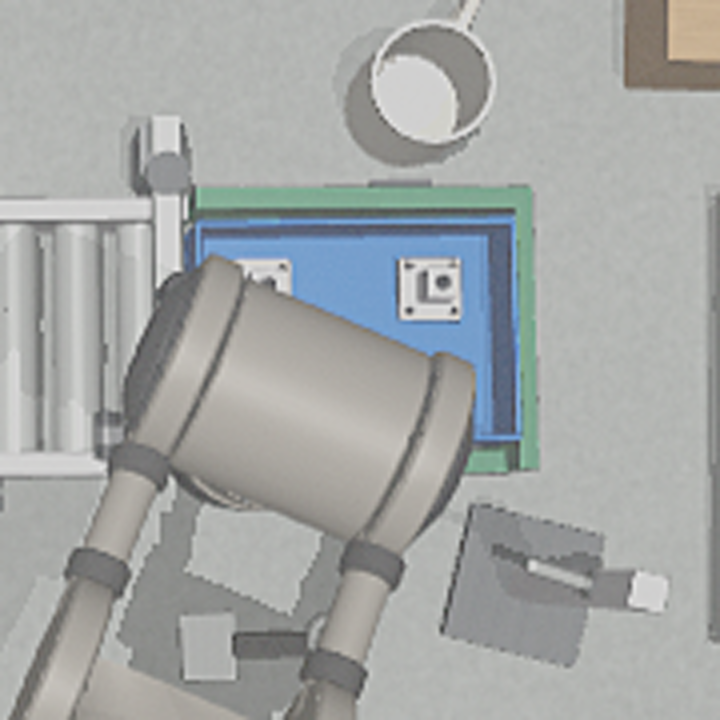

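The brace sits square across the line behind the tote and stays there. Next is the tag: I'll measure it again and move above it.

```bash
python3 - <<'E'
from h import *
s=grab_frame('side')
def S(p,o=(220,120),k=4): return ((p[0]+.5)/k-.5+o[0],(p[1]+.5)/k-.5+o[1])
print("eye",unproj(s,S((668,307)),6).round(1),"shank ends", unproj(s,S((666,330)),12).round(1),unproj(s,S((666,378)),9).round(1))
print("flag c",[unproj(s,S(p),6).round(1) for p in((637,378),(705,380),(703,416),(630,414))])
plan((389,-199,120,93.2,60),grip=.5)
E
```

```text
eye [ 391.4 -247.9    6. ] shank ends [ 391.6 -218.2   12. ] [ 389.3 -176.1    9. ]
flag c [array([ 407.4, -177.3,    6. ]), array([ 364.9, -180.4,    6. ]), array([ 364.9, -147.2,    6. ]), array([ 409.8, -143.7,    6. ])]
at [ 508.6 -118.7  248.1] [-180.    0. -179.] gap 38.3 F [-0.2 -0.3  0.1] t 43.92
# (389, -199, 120, 93.2) 10
[{"x":1.21,"y":-0.78,"z":1.28,"rx":0,"ry":0,"rz":8.8,"gripper":0.5},{"x":1.08,"y":-0.96,"z":1.28,"rx":0,"ry":0,"rz":8.8,"gripper":0.5},{"x":0.92,"y":-1.11,"z":1.28,"rx":0,"ry":0,"rz":8.8,"gripper":0.5},{"x":0.74,"y":-1.24,"z":1.28,"rx":0,"ry":0,"rz":8.8,"gripper":0.5},{"x":0.54,"y":-1.34,"z":1.28,"rx":0,"ry":0,"rz":8.8,"gripper":0.5},{"x":0.33,"y":-1.4,"z":1.28,"rx":0,"ry":0,"rz":8.8,"gripper":0.5},{"x":0.11,"y":-1.44,"z":1.28,"rx":0,"ry":0,"rz":8.8,"gripper":0.5},{"x":-0.11,"y":-1.43,"z":1.28,"rx":0,"ry":0,"rz":8.7,"gripper":0.5},{"x":-0.33,"y":-1.4,"z":1.28,"rx":0,"ry":0,"rz":8.8,"gripper":0.5},{"x":-0.54,"y":-1.34,"z":1.28,"rx":0,"ry":0,"rz":8.7,"gripper":0.5}]
```

>>> {"op": "jog_arm", "data": {
  "targets": [
    {"x": 1.21,"y": -0.78,"z": 1.28,"rx": 0,"ry": 0,"rz": 8.8,"gripper": 0.45},
    {"x": 1.08,"y": -0.96,"z": 1.28,"rx": 0,"ry": 0,"rz": 8.8,"gripper": 0.45},
    {"x": 0.92,"y": -1.11,"z": 1.28,"rx": 0,"ry": 0,"rz": 8.8,"gripper": 0.45},
    {"x": 0.74,"y": -1.24,"z": 1.28,"rx": 0,"ry": 0,"rz": 8.8,"gripper": 0.45},
    {"x": 0.54,"y": -1.34,"z": 1.28,"rx": 0,"ry": 0,"rz": 8.8,"gripper": 0.45},
    {"x": 0.33,"y": -1.4,"z": 1.28,"rx": 0,"ry": 0,"rz": 8.8,"gripper": 0.45},
    {"x": 0.11,"y": -1.44,"z": 1.28,"rx": 0,"ry": 0,"rz": 8.8,"gripper": 0.45},
    {"x": -0.11,"y": -1.43,"z": 1.28,"rx": 0,"ry": 0,"rz": 8.7,"gripper": 0.45},
    {"x": -0.33,"y": -1.4,"z": 1.28,"rx": 0,"ry": 0,"rz": 8.8,"gripper": 0.45},
    {"x": -0.54,"y": -1.34,"z": 1.28,"rx": 0,"ry": 0,"rz": 8.7,"gripper": 0.45},
    {"x": 0,"y": 0,"z": 2.5,"rx": 0,"ry": 0,"rz": 0,"gripper": 0.45},
    {"x": 0,"y": 0,"z": 2.5,"rx": 0,"ry": 0,"rz": 0,"gripper": 0.45},
    {"x": 0,"y": 0,"z": 0,"rx": 0,"ry": 0,"rz": 0,"gripper": 0.45},
    {"x": 0,"y": 0,"z": 0,"rx": 0,"ry": 0,"rz": 0,"gripper": 0.45}
  ],
  "squeeze": 70
}}

```text
clock: 45.68
ee_pos: [388.8, -199.2, 39.2]
ee_rot: [180.0, 0.0, 93.3]
wrist_force: [0.2, 0.2, 0.4]
finger_gap: 38.5
```

```bash
python3 -c "
from h import *
pic('g1.png',(320,120,440,250),None,5)
plan((389,-199.5,2.8,93.1,60),grip=.45)"
```

```text
at [ 388.9 -199.3   70.9] [179.9   0.   93.3] gap 38.2 F [-0.6  0.2 -0.4] t 45.73
# (389, -199.5, 2.8, 93.1) 2
[{"x":-0.01,"y":0,"z":3.41,"rx":0,"ry":0,"rz":0.1,"gripper":0.45},{"x":-0.01,"y":0,"z":3.4,"rx":0.1,"ry":0,"rz":0.1,"gripper":0.45}]
```

View pics/g1.png

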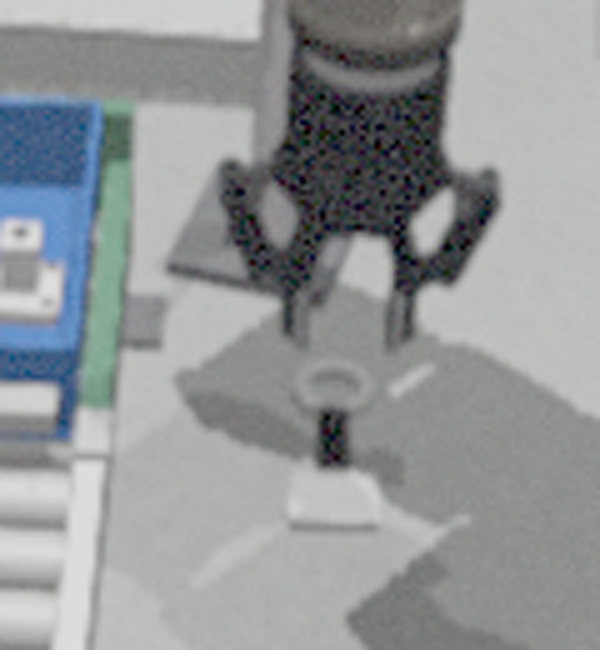

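>>> {"op": "jog_arm", "data": {
  "targets": [
    {"x": 0,"y": 0,"z": 2.5,"rx": 0,"ry": 0,"rz": 0,"gripper": 0.45},
    {"x": 0,"y": 0,"z": 2.0,"rx": 0,"ry": 0,"rz": 0,"gripper": 0.45},
    {"x": 0,"y": 0,"z": 0,"rx": 0,"ry": 0,"rz": 0,"gripper": 0.45},
    {"x": 0,"y": 0,"z": 0,"rx": 0,"ry": 0,"rz": 0,"gripper": 0.45}
  ]
}}

```text
clock: 46.22
ee_pos: [388.7, -199.3, -5.2]
ee_rot: [179.9, 0.1, 93.2]
wrist_force: [0.4, 0.4, -0.8]
finger_gap: 38.4
```

```bash
python3 -c "
from h import *
pic('g2.png',(340,160,430,250),None,6)
s=grab_frame('side');p=np.array(status.observe()['ee_pos']); print((proj(s,[p+[0,0,36],[389,-199.5,12],[391.4,-244,8]])-[340,160])*6)
plan((389,-199.5,2.8,93.1,60),grip=.45)"
```

```text
[[284.45622481 249.28516711]
 [280.73015734 282.36759901]
 [279.54908945 220.58653449]]
at [ 388.7 -199.3   26.3] [1.799e+02 1.000e-01 9.320e+01] gap 38.5 F [ 0.3 -0.6  0.1] t 46.33
# (389, -199.5, 2.8, 93.1) 1
[{"x":-0.02,"y":0.03,"z":2.35,"rx":0.1,"ry":0.1,"rz":0.1,"gripper":0.45}]
```

View pics/g2.png

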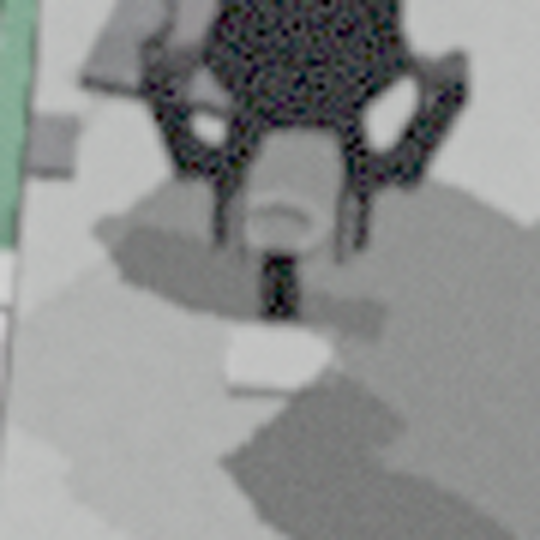

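>>> {"op": "jog_arm", "data": {
  "targets": [
    {"x": 0,"y": 0,"z": 1.4,"rx": 0,"ry": 0,"rz": 0,"gripper": 0.45},
    {"x": 0,"y": 0,"z": 0.6,"rx": 0,"ry": 0,"rz": 0,"gripper": 0.45},
    {"x": 0,"y": 0,"z": 0.3,"rx": 0,"ry": 0,"rz": 0,"gripper": 0.45},
    {"x": 0,"y": 0,"z": 0,"rx": 0,"ry": 0,"rz": 0,"gripper": 0.45},
    {"x": 0,"y": 0,"z": 0,"rx": 0,"ry": 0,"rz": 0,"gripper": 0},
    {"x": 0,"y": 0,"z": 0,"rx": 0,"ry": 0,"rz": 0,"gripper": 0},
    {"x": 0,"y": 0,"z": 0,"rx": 0,"ry": 0,"rz": 0,"gripper": 0},
    {"x": 0,"y": 0,"z": 0,"rx": 0,"ry": 0,"rz": 0,"gripper": 0}
  ]
}}

```text
clock: 47.32
ee_pos: [388.2, -199.0, -28.7]
ee_rot: [180.0, 0.0, 93.2]
wrist_force: [0.2, 0.6, 6.2]
finger_gap: 13.4
```

>>> {"op": "jog_arm", "data": {
  "targets": [
    {"x": 0,"y": 0,"z": -2,"rx": 0,"ry": 0,"rz": 0,"gripper": 0},
    {"x": 0,"y": 0,"z": -5,"rx": 0,"ry": 0,"rz": 0,"gripper": 0},
    {"x": 0,"y": 0,"z": -6,"rx": 0,"ry": 0,"rz": 0,"gripper": 0},
    {"x": 0,"y": 0,"z": -6,"rx": 0,"ry": 0,"rz": 0,"gripper": 0},
    {"x": 0,"y": 0,"z": -6,"rx": 0,"ry": 0,"rz": 0,"gripper": 0},
    {"x": 0,"y": 0,"z": 0,"rx": 0,"ry": 0,"rz": 0,"gripper": 0},
    {"x": 0,"y": 0,"z": 0,"rx": 0,"ry": 0,"rz": 0,"gripper": 0}
  ]
}}

```text
clock: 48.2
ee_pos: [387.4, -198.4, 220.1]
ee_rot: [-180.0, -0.0, 93.2]
wrist_force: [-0.3, 0.5, -1.6]
finger_gap: 14.0
```

```bash
python3 -c "
from h import *
pic('g3.png',(330,60,450,190),None,5)
plan((389,-199.5,250,93.1,60),grip=0); print(status.observe()['joint_pos'])"
```

```text
at [ 387.1 -198.2  250.9] [-1.799e+02 -1.000e-01  9.320e+01] gap 13.2 F [ 0.1 -0.3 -2.5] t 48.25
# (389, -199.5, 250, 93.1) 1
[{"x":-0.14,"y":0.18,"z":0.09,"rx":-0.1,"ry":-0.1,"rz":0.1,"gripper":0}]
[-3.72292093e+01  9.16069926e+00  9.81761307e+01  4.76435401e-03
  7.28208928e+01 -4.04682978e+01]
```

View pics/g3.png

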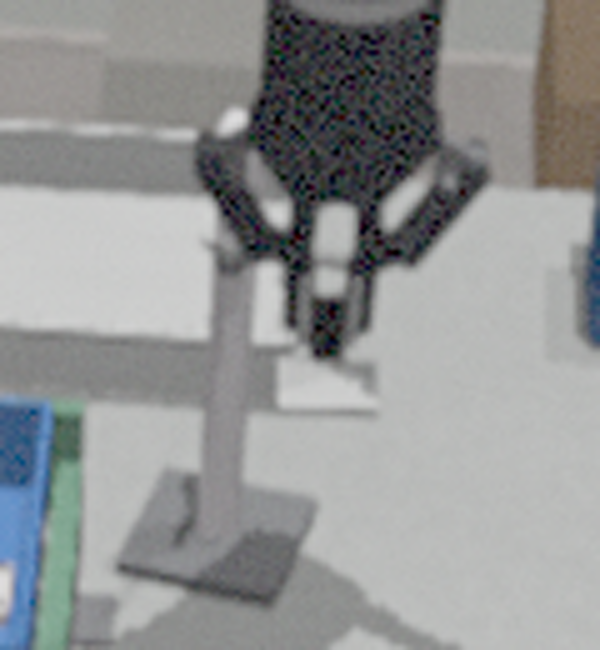

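```bash
python3 -c "
from h import *
s=grab_frame('side')
o=np.array([387.1,-198.2,254.5]); a=math.radians(-86.8); X=np.array([math.cos(a),math.sin(a),0]);Y=np.array([-math.sin(a),math.cos(a),0])
P=[o+X*i+Y*j for i,j in((-22,22),(-22,-22),(-58,-22),(-58,22),(45,0),(67,0),(-22,0),(22,0))]
print(((proj(s,P)-[330,60])*5).round(0).tolist())
pic('g4.png',(360,110,420,150),None,12,.4)"
```

```text
[[275.0, 363.0], [374.0, 366.0], [376.0, 414.0], [275.0, 410.0], [322.0, 280.0], [321.0, 254.0], [325.0, 364.0], [323.0, 309.0]]
```

View pics/g4.png

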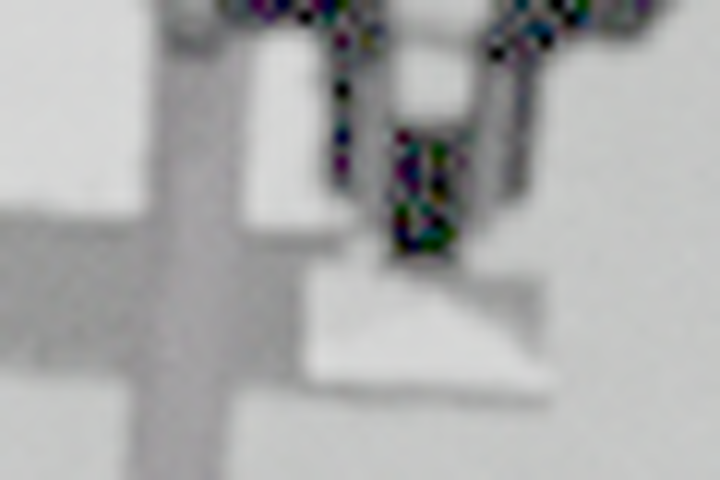

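The tag is held level and its projected corners match the image to about 1 px. I'll turn and tilt it in free space and check whether the tip offset lies along the tool axis or world z.

>>> {"op": "jog_arm", "data": {
  "targets": [
    {"x": 0,"y": 0,"z": 0,"rx": 0,"ry": 0,"rz": 8.1,"gripper": 0},
    {"x": 0,"y": 0,"z": 0,"rx": 0,"ry": 0,"rz": 8.1,"gripper": 0},
    {"x": 0,"y": 0,"z": 0,"rx": 0,"ry": -10,"rz": 0,"gripper": 0},
    {"x": 0,"y": 0,"z": 0,"rx": 0,"ry": -10,"rz": 0,"gripper": 0},
    {"x": 0,"y": 0,"z": 0,"rx": 0,"ry": -10,"rz": 0,"gripper": 0},
    {"x": 0,"y": 0,"z": 0,"rx": 0,"ry": -10,"rz": 0,"gripper": 0},
    {"x": 0,"y": 0,"z": 0,"rx": 0,"ry": 0,"rz": 0,"gripper": 0},
    {"x": 0,"y": 0,"z": 0,"rx": 0,"ry": 0,"rz": 0,"gripper": 0}
  ]
}}

```text
clock: 49.35
ee_pos: [388.0, -198.8, 220.2]
ee_rot: [-179.9, 39.9, 77.1]
wrist_force: [0.2, -0.3, 0.6]
finger_gap: 13.8
```

```bash
python3 -c "
from h import *
st=status.observe(); p=np.array(st['ee_pos']); R=Ro.from_euler('xyz',st['ee_rot'],degrees=True)
print(p,st['ee_rot'],R.as_matrix().round(3).tolist(),st['joint_pos'].round(1) if hasattr(st['joint_pos'],'round') else st['joint_pos'])
s=grab_frame('side');t=grab_frame('top')
for nm,o in(('tool',p+R.apply([0,0,-31.5])),('world',p+[0,0,31.5])):
    L=[(58,22),(58,-22),(22,22),(22,-22),(-45,0),(-67,0)]
    P=[o+R.apply([i,j,-3.6]) for i,j in L]
    print(nm,((proj(s,P)-[330,60])*5).round(0).tolist(),((proj(t,P)-[380,230])*5).round(0).tolist())
pic('g5.png',(330,60,450,190),None,5); pic('g6.png',None,(380,230,520,330),5)"
```

```text
[ 387.95317388 -198.75235516  220.23444116] [-179.87717902   39.85795692   77.133776  ] [[0.171, 0.975, -0.145], [0.748, -0.224, -0.624], [-0.641, -0.002, -0.768]] [ -7.8  14.2 105.4 -42.5  70.8  23.4]
tool [[228.0, 490.0], [323.0, 510.0], [248.0, 413.0], [343.0, 433.0], [332.0, 281.0], [344.0, 234.0]] [[76.0, 240.0], [53.0, 333.0], [143.0, 256.0], [119.0, 352.0], [262.0, 338.0], [308.0, 350.0]]
world [[241.0, 451.0], [336.0, 471.0], [261.0, 375.0], [356.0, 394.0], [345.0, 243.0], [357.0, 197.0]] [[122.0, 251.0], [98.0, 346.0], [190.0, 268.0], [166.0, 364.0], [312.0, 351.0], [358.0, 363.0]]
```

View pics/g5.png

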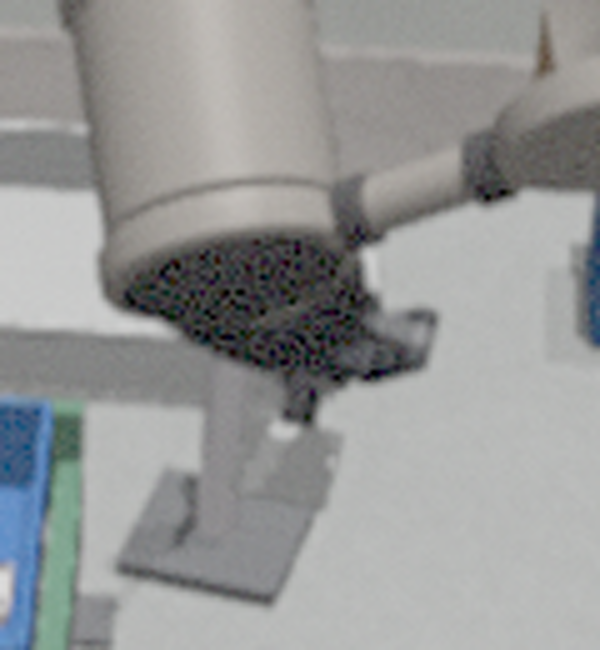

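View pics/g6.png

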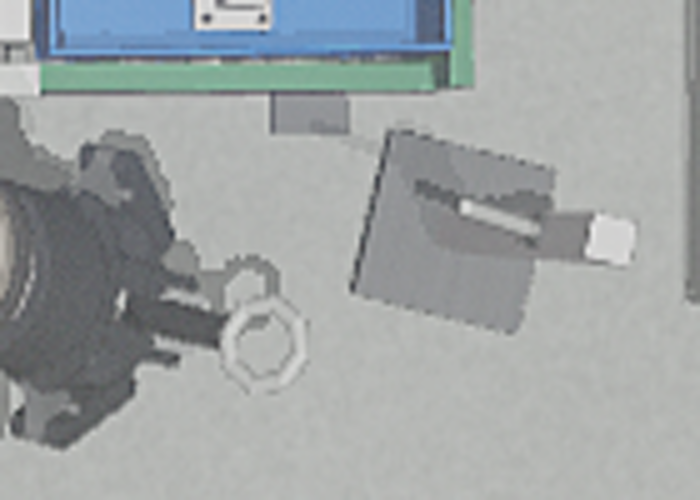

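The top view shows the eye at (265,343), matching the tool-axis model's (262,338), so the offset is in tool length. The peg runs from about (465,207) to (538,235). I'll work out the threading moves.

```bash
cat > e.py <<'E'
from h import *
t=grab_frame('top'); s=grab_frame('side')
u=np.array([.225,.974,0]); d=u*.7628+np.array([0,0,.6468]); 
root=np.array([435.,-355.8,190]); tip=root+60.3*d
def eye():
    st=status.observe(); R=Ro.from_euler('xyz',st['ee_rot'],degrees=True)
    return np.array(st['ee_pos'])+R.apply([-45,0,-35.1]),R,st
if __name__=="__main__":
    print("tip",tip.round(1),"top px",proj(t,[tip,tip+4*d,root]).round(1).tolist(),"side px",proj(s,[tip,tip+4*d,root]).round(1).tolist())
    E,R,st=eye(); print("eye",E.round(1),"top",proj(t,E).round(1),"side",proj(s,E).round(1),"rot",np.round(st['ee_rot'],1),"F",np.round(st['wrist_force'],1),"gap",round(st['finger_gap'],1),"J",np.round(st['joint_pos'],1),"t",st['clock'])
    q=E-tip; a=q@d; print("along from tip",a.round(1),"perp",(q-a*d).round(1))
    for k in(40,20,0,-25): print(k,"shift tool cm",(R.inv().apply(tip+k*d-E)/10).round(2))
E
python3 e.py; python3 -c "
from h import *
pic('g7.png',None,(460,255,520,300),12,.6)
pic('g8.png',(350,70,410,130),None,10,.6)"
```

```text
tip [ 445.3 -311.   229. ] top px [[473.3, 271.0], [472.3, 270.7], [487.8, 275.9]] side px [[371.7, 108.0], [371.4, 107.7], [376.2, 111.8]]
eye [ 385.  -211.2  277. ] top [[432.9 297.9]] side [[396.7 115.6]] rot [179.9  40.   76.9] F [ 0.8 -0.4 -1. ] gap 13.4 J [ -7.9  14.2 105.4 -42.6  70.9  23.6] t 49.65
along from tip 94.9 perp [-76.7  29.3 -13.3]
40 shift tool cm [-2.64  8.13  5.11]
20 shift tool cm [-2.98  8.14  7.08]
0 shift tool cm [-3.32  8.14  9.05]
-25 shift tool cm [-3.74  8.14 11.52]
```

View pics/g7.png

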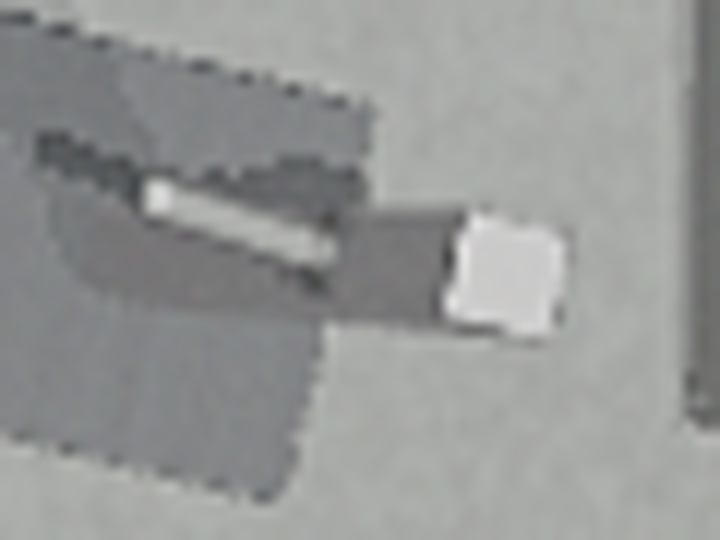

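>>> {"op": "jog_arm", "data": {
  "targets": [
    {"x": -0.6,"y": 2.04,"z": 1.28,"rx": 0,"ry": 0,"rz": 0,"gripper": 0},
    {"x": -0.7,"y": 2.04,"z": 1.28,"rx": 0,"ry": 0,"rz": 0,"gripper": 0},
    {"x": -0.7,"y": 2.04,"z": 1.28,"rx": 0,"ry": 0,"rz": 0,"gripper": 0},
    {"x": -0.64,"y": 2.02,"z": 1.27,"rx": 0,"ry": 0,"rz": 0,"gripper": 0},
    {"x": 0,"y": 0,"z": 0,"rx": 0,"ry": 0,"rz": 0,"gripper": 0},
    {"x": 0,"y": 0,"z": 0,"rx": 0,"ry": 0,"rz": 0,"gripper": 0},
    {"x": 0,"y": 0,"z": 0,"rx": 0,"ry": 0,"rz": 0,"gripper": 0}
  ]
}}

```text
clock: 50.62
ee_pos: [455.1, -268.5, 198.7]
ee_rot: [-180.0, 40.0, 77.1]
wrist_force: [0.1, 0.6, -0.0]
finger_gap: 14.0
```

```bash
python3 e.py; python3 -c "
from h import *
pic('g9.png',None,(430,240,520,300),8,.6)
pic('g10.png',(330,60,420,150),None,6,.6)"
```

```text
tip [ 445.3 -311.   229. ] top px [[473.3, 271.0], [472.3, 270.7], [487.8, 275.9]] side px [[371.7, 108.0], [371.4, 107.7], [376.2, 111.8]]
eye [ 452.6 -280.   254.7] top [[462.5 267.4]] side [[368.3 105.6]] rot [180.   40.   77.1] F [-0.6  0.7 -0.7] gap 13.8 J [-14.5  22.5  96.9 -44.3  66.9  18.8] t 50.725
along from tip 40.9 perp [ 0.2  0.6 -0.8]
40 shift tool cm [-0.11 -0.01  0.07]
20 shift tool cm [-0.45 -0.01  2.04]
0 shift tool cm [-0.79 -0.01  4.01]
-25 shift tool cm [-1.21 -0.02  6.48]
```

View pics/g9.png

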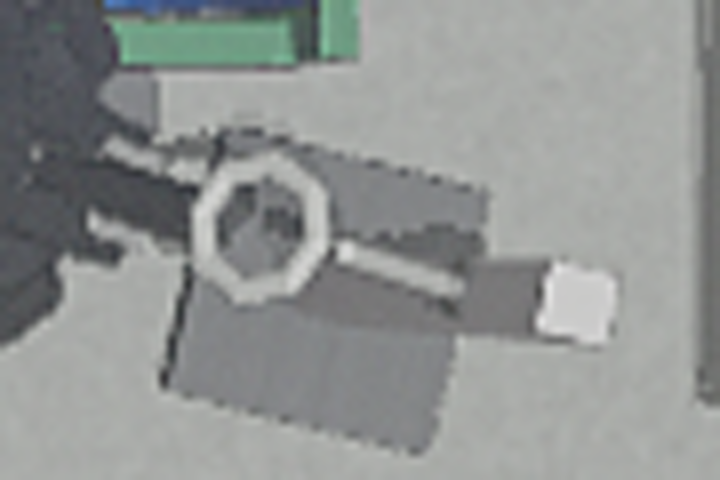

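View pics/g10.png

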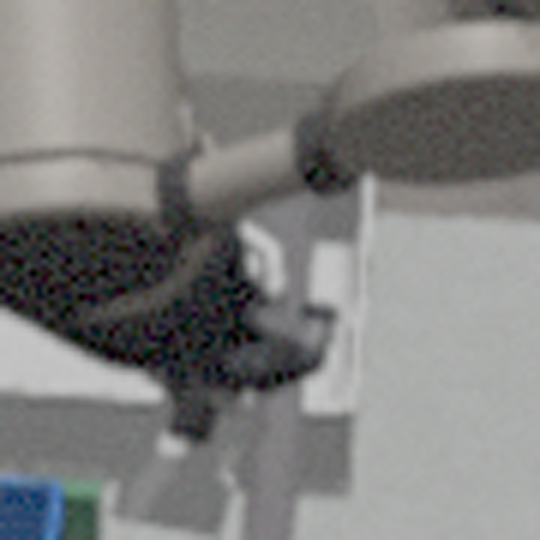

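>>> {"op": "jog_arm", "data": {
  "targets": [
    {"x": -0.2,"y": 0.1,"z": 1.0,"rx": 0,"ry": 0,"rz": 0,"gripper": 0},
    {"x": -0.3,"y": 0.1,"z": 1.0,"rx": 0,"ry": 0,"rz": 0,"gripper": 0},
    {"x": -0.1,"y": 0,"z": 0.5,"rx": 0,"ry": 0,"rz": 0,"gripper": 0},
    {"x": 0,"y": 0,"z": 0,"rx": 0,"ry": 0,"rz": 0,"gripper": 0},
    {"x": 0,"y": 0,"z": 0,"rx": 0,"ry": 0,"rz": 0,"gripper": 0}
  ]
}}

```text
clock: 51.45
ee_pos: [452.7, -289.4, 183.4]
ee_rot: [180.0, 40.0, 77.0]
wrist_force: [-0.5, 0.4, -1.5]
finger_gap: 13.8
```

```bash
python3 e.py; python3 -c "
from h import *
pic('h1.png',None,(430,240,520,300),8,.6)
pic('h2.png',(330,60,420,150),None,6,.6)"
```

```text
tip [ 445.3 -311.   229. ] top px [[473.3, 271.0], [472.3, 270.7], [487.8, 275.9]] side px [[371.7, 108.0], [371.4, 107.7], [376.2, 111.8]]
eye [ 450.1 -300.8  239.3] top [[470.  268.8]] side [[369.6 106.5]] rot [180.  40.  77.] F [-0.4 -0.4 -0.7] gap 14.0 J [-16.9  23.6  97.9 -45.5  64.   19. ] t 51.55
along from tip 15.0 perp [ 2.2 -1.   0.6]
40 shift tool cm [ 0.49 -0.24 -2.45]
20 shift tool cm [ 0.16 -0.24 -0.48]
0 shift tool cm [-0.18 -0.24  1.49]
-25 shift tool cm [-0.6  -0.24  3.96]
```

View pics/h1.png

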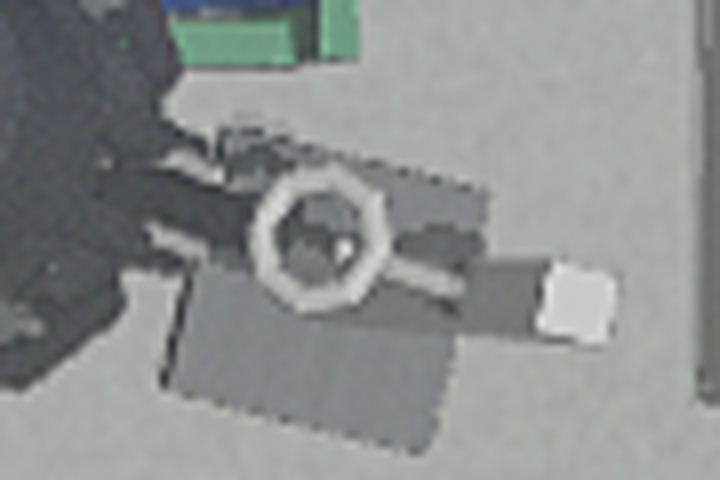

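View pics/h2.png

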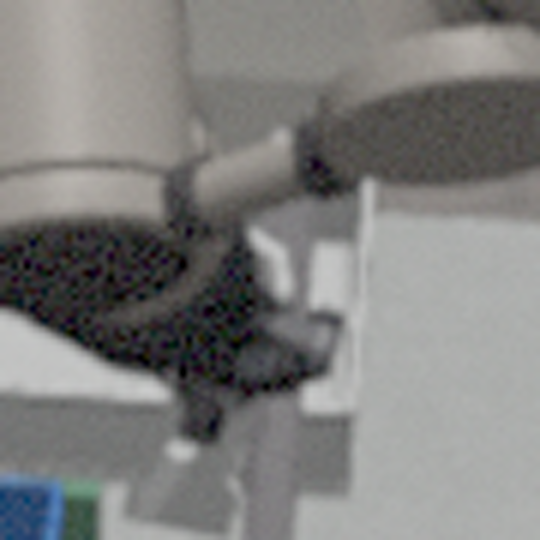

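The peg tip is inside the eye as seen from the top, at (343,245), with the eye centre at (320,238). I'll thread it on.

>>> {"op": "jog_arm", "data": {
  "targets": [
    {"x": -0.15,"y": 0,"z": 0.8,"rx": 0,"ry": 0,"rz": 0,"gripper": 0},
    {"x": -0.15,"y": -0.05,"z": 0.8,"rx": 0,"ry": 0,"rz": 0,"gripper": 0},
    {"x": -0.1,"y": 0,"z": 0.6,"rx": 0,"ry": 0,"rz": 0,"gripper": 0},
    {"x": 0,"y": 0,"z": 0,"rx": 0,"ry": 0,"rz": 0,"gripper": 0},
    {"x": 0,"y": 0,"z": 0,"rx": 0,"ry": 0,"rz": 0,"gripper": 0}
  ]
}}

```text
clock: 52.28
ee_pos: [448.4, -306.0, 169.0]
ee_rot: [180.0, 40.0, 77.0]
wrist_force: [-0.0, -0.4, -1.1]
finger_gap: 14.1
```

```bash
python3 e.py; python3 -c "
from h import *
pic('h3.png',None,(430,240,520,300),8,.6)"
```

```text
tip [ 445.3 -311.   229. ] top px [[473.3, 271.0], [472.3, 270.7], [487.8, 275.9]] side px [[371.7, 108.0], [371.4, 107.7], [376.2, 111.8]]
eye [ 445.8 -317.5  225. ] top [[475.7 270.9]] side [[371.6 107.9]] rot [180.  40.  77.] F [ 0.4  0.8 -0.6] gap 13.5 J [-18.9  24.6  99.1 -46.8  61.3  19.4] t 52.375
along from tip -7.4 perp [ 1.7 -1.1  0.8]
40 shift tool cm [ 0.9  -0.19 -4.65]
20 shift tool cm [ 0.56 -0.19 -2.68]
0 shift tool cm [ 0.22 -0.19 -0.71]
-25 shift tool cm [-0.2  -0.19  1.75]
```

View pics/h3.png

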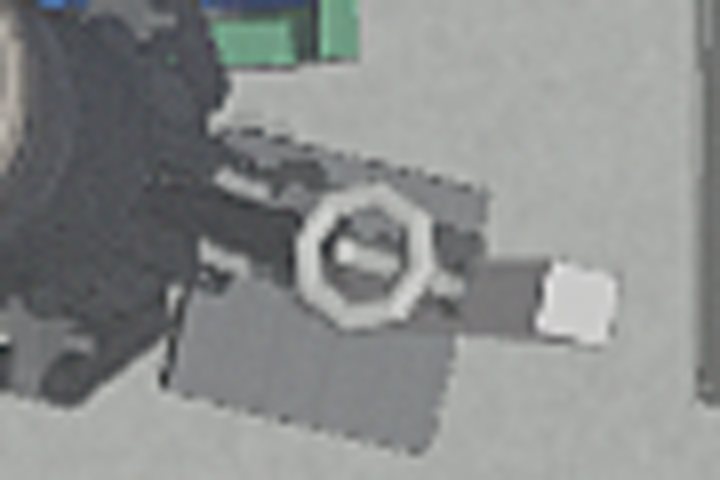

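>>> {"op": "jog_arm", "data": {
  "targets": [
    {"x": -0.15,"y": 0,"z": 0.7,"rx": 0,"ry": 0,"rz": 0,"gripper": 0},
    {"x": -0.1,"y": 0,"z": 0.7,"rx": 0,"ry": 0,"rz": 0,"gripper": 0},
    {"x": -0.05,"y": 0,"z": 0.5,"rx": 0,"ry": 0,"rz": 0,"gripper": 0},
    {"x": 0,"y": 0,"z": 0,"rx": 0,"ry": 0,"rz": 0,"gripper": 0},
    {"x": 0,"y": 0,"z": 0,"rx": 0,"ry": 0,"rz": 0,"gripper": 0}
  ]
}}

```text
clock: 53.05
ee_pos: [445.1, -320.2, 156.4]
ee_rot: [180.0, 40.0, 77.0]
wrist_force: [0.6, -0.0, -1.3]
finger_gap: 13.6
```

```bash
python3 e.py; python3 -c "
from h import *
pic('h4.png',None,(430,240,520,300),8,.6)
pic('h5.png',(330,60,420,150),None,6,.6)"
```

```text
tip [ 445.3 -311.   229. ] top px [[473.3, 271.0], [472.3, 270.7], [487.8, 275.9]] side px [[371.7, 108.0], [371.4, 107.7], [376.2, 111.8]]
eye [ 442.5 -331.7  212.3] top [[480.3 272.5]] side [[373.  109.3]] rot [180.  40.  77.] F [-0.4 -0.4  0.2] gap 13.5 J [-20.5  25.5 100.  -48.   59.1  19.9] t 53.15
along from tip -26.6 perp [ 1.7 -0.9  0.6]
40 shift tool cm [ 1.2  -0.18 -6.56]
20 shift tool cm [ 0.86 -0.19 -4.58]
0 shift tool cm [ 0.52 -0.19 -2.61]
-25 shift tool cm [ 0.1  -0.19 -0.15]
```

View pics/h4.png

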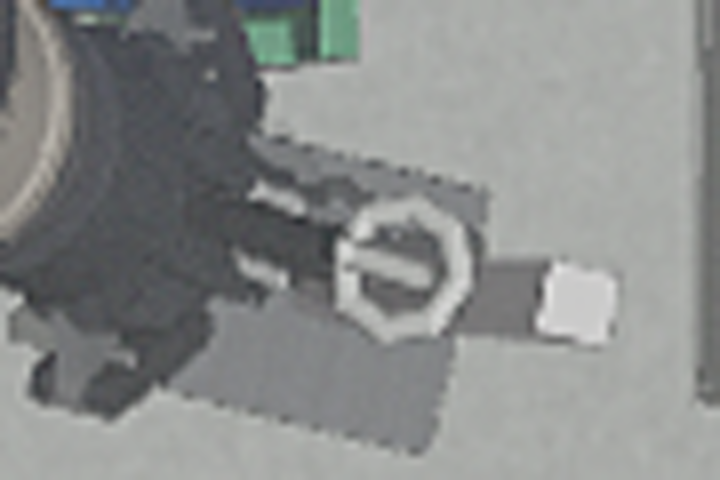

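View pics/h5.png

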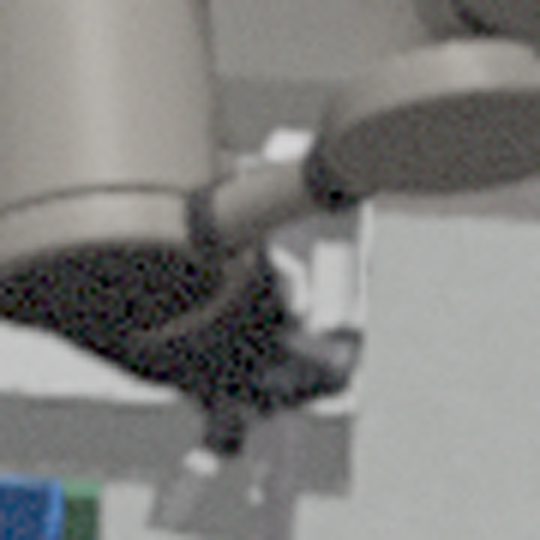

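>>> {"op": "jog_arm", "data": {
  "targets": [
    {"x": 0.35,"y": -0.1,"z": 0,"rx": 0,"ry": 0,"rz": 0,"gripper": 0},
    {"x": 0.35,"y": 0,"z": 0,"rx": 0,"ry": 0,"rz": 0,"gripper": 0},
    {"x": 0,"y": 0,"z": 0,"rx": 0,"ry": 0,"rz": 0,"gripper": 0},
    {"x": 0,"y": 0,"z": 0,"rx": 0,"ry": 0,"rz": 0,"gripper": 0}
  ]
}}

```text
clock: 53.75
ee_pos: [445.4, -314.7, 151.9]
ee_rot: [-180.0, 40.0, 77.0]
wrist_force: [0.1, 0.1, -1.5]
finger_gap: 13.5
```

```bash
python3 e.py|sed -n 2,3p; python3 -c "
from h import *
pic('h6.png',None,(430,240,520,300),8,.6)"
```

```text
eye [ 442.7 -326.3  207.8] top [[477.4 272.3]] side [[372.7 112.1]] rot [180.  40.  77.] F [ 1.  -0.4 -1.2] gap 13.4 J [-19.9  25.8 100.4 -48.1  59.   20.9] t 53.85
along from tip -25.6 perp [ 1.7  3.7 -4.7]
```

View pics/h6.png

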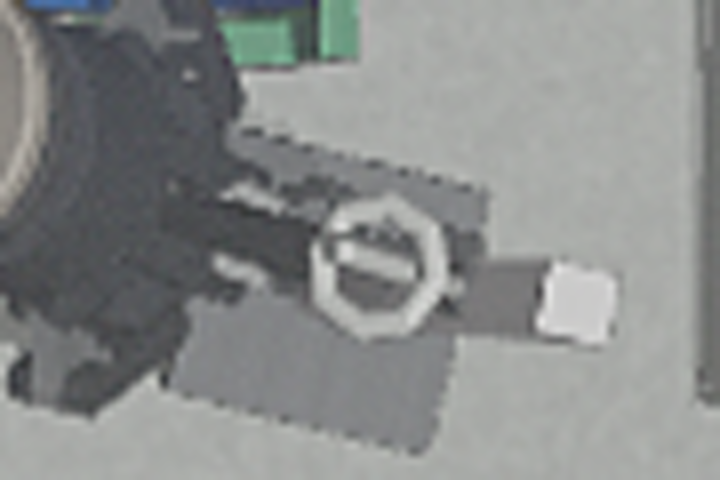

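>>> {"op": "jog_arm", "data": {
  "targets": [
    {"x": 0.2,"y": 0,"z": 0,"rx": 0,"ry": 0,"rz": 0,"gripper": 0},
    {"x": 0,"y": 0,"z": 0,"rx": 0,"ry": 0,"rz": 0,"gripper": 0.25},
    {"x": 0,"y": 0,"z": 0,"rx": 0,"ry": 0,"rz": 0,"gripper": 0.35},
    {"x": 0,"y": 0,"z": 0,"rx": 0,"ry": 0,"rz": 0,"gripper": 0.4},
    {"x": 0,"y": 0,"z": 0,"rx": 0,"ry": 0,"rz": 0,"gripper": 0.4},
    {"x": 0,"y": 0,"z": 0,"rx": 0,"ry": 0,"rz": 0,"gripper": 0.4}
  ]
}}

```text
clock: 54.65
ee_pos: [445.7, -313.2, 150.6]
ee_rot: [180.0, 40.0, 77.0]
wrist_force: [0.4, 0.1, 0.5]
finger_gap: 34.3
```

```bash
python3 -c "
from h import *
pic('h7.png',None,(430,240,520,300),8,.6)
pic('h8.png',(330,60,420,150),None,6,.6)"
```

```text
(no output)
```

View pics/h7.png

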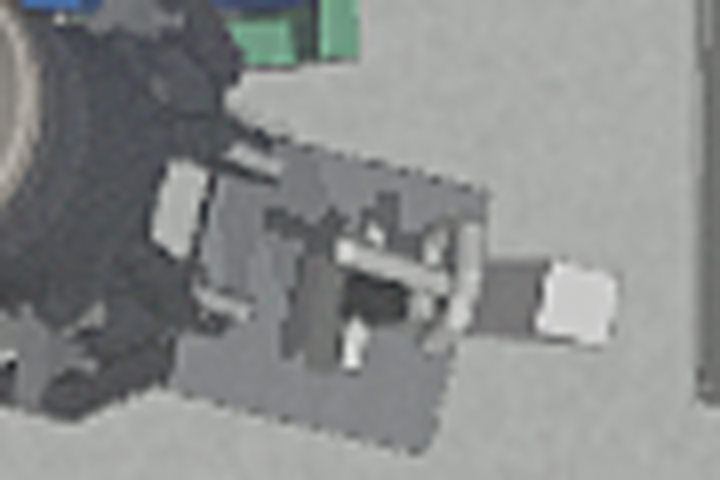

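View pics/h8.png

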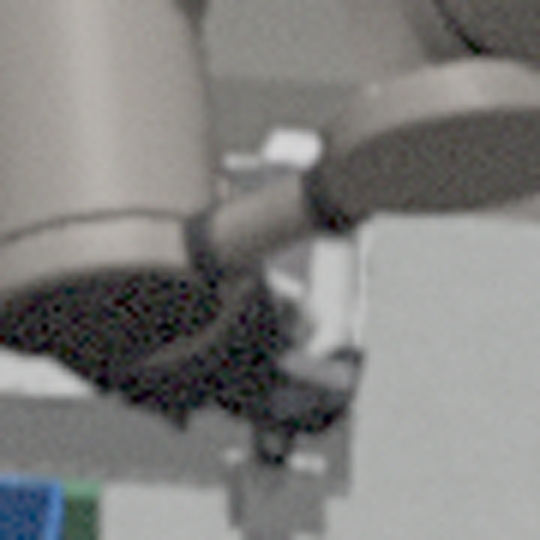

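The tag dropped and its eye hangs at the peg root. I'll back straight out along the tool axis.

>>> {"op": "jog_arm", "data": {
  "targets": [
    {"x": 0,"y": 0,"z": -1.5,"rx": 0,"ry": 0,"rz": 0,"gripper": 0.4},
    {"x": 0,"y": 0,"z": -3,"rx": 0,"ry": 0,"rz": 0,"gripper": 0.4},
    {"x": 0,"y": 0,"z": -4,"rx": 0,"ry": 0,"rz": 0,"gripper": 0.4},
    {"x": 0,"y": 0,"z": -5,"rx": 0,"ry": 0,"rz": 0,"gripper": 0.4},
    {"x": 0,"y": 0,"z": -5,"rx": 0,"ry": 0,"rz": 0,"gripper": 0.4},
    {"x": 0,"y": -5,"z": -1,"rx": 0,"ry": 0,"rz": 0,"gripper": 0.4},
    {"x": 0,"y": -5,"z": 0,"rx": 0,"ry": 0,"rz": 0,"gripper": 0.4},
    {"x": 0,"y": 0,"z": 0,"rx": 0,"ry": 0,"rz": 0,"gripper": 0.4},
    {"x": 0,"y": 0,"z": 0,"rx": 0,"ry": 0,"rz": 0,"gripper": 0.4},
    {"x": 0,"y": 0,"z": 0,"rx": 0,"ry": 0,"rz": 0,"gripper": 0.4},
    {"x": 0,"y": 0,"z": 0,"rx": 0,"ry": 0,"rz": 0,"gripper": 0.4},
    {"x": 0,"y": 0,"z": 0,"rx": 0,"ry": 0,"rz": 0,"gripper": 0.4}
  ]
}}

```text
clock: 56.25
ee_pos: [376.6, -168.8, 299.7]
ee_rot: [-180.0, 40.0, 77.0]
wrist_force: [0.6, 0.5, 0.4]
finger_gap: 34.3
```

```bash
python3 -c "
from h import *
for n in('side','top'):
    cv2.imwrite(f'pics/z_{n}.png',grab_frame(n)['image'][:,:,::-1])
pic('z2.png',(330,60,430,180),None,5,.6); pic('z3.png',None,(340,130,520,310),4,.6)
st=status.observe(); print(st['ee_pos'],st['joint_pos'],st['clock'])"
```

```text
[ 376.37513837 -168.6728713   299.91240939] [ -3.85573733   8.43129626  99.13181904 -39.82008238  82.29815292
  18.20101219] 56.45
```

View pics/z_side.png

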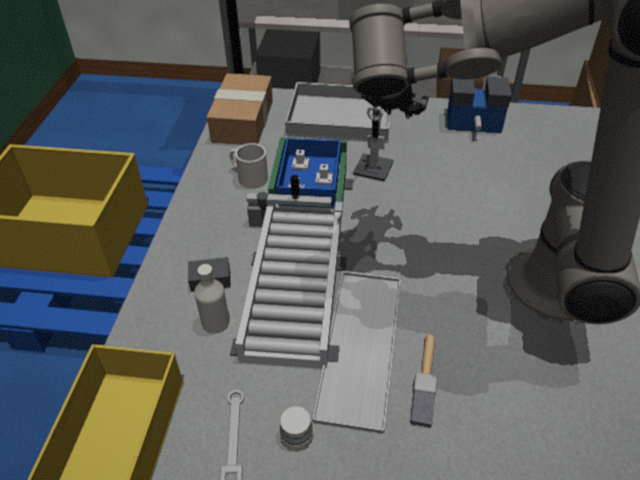

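View pics/z2.png

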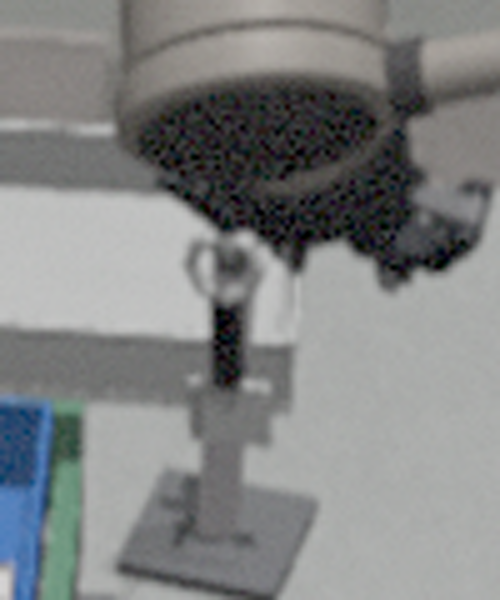

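View pics/z3.png

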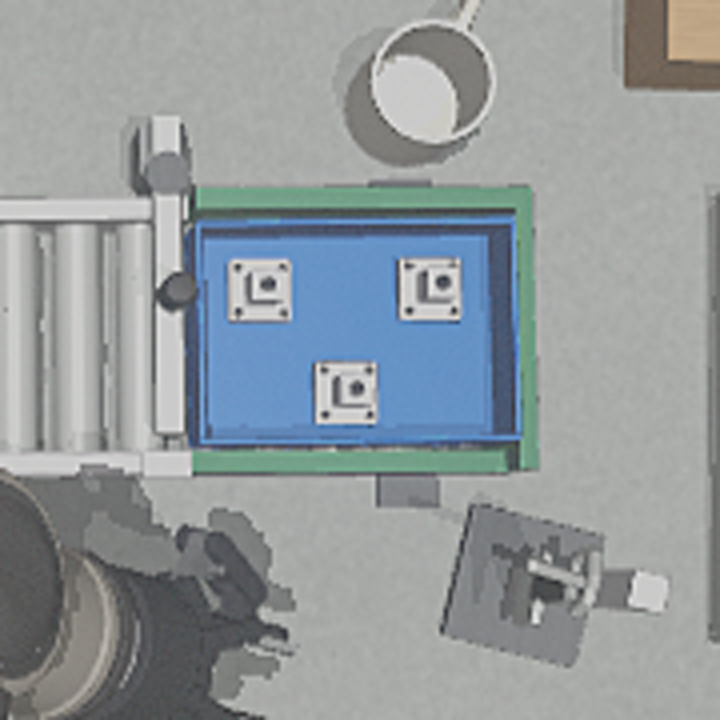

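```bash
python3 -c "
from h import *
t=grab_frame('top')
T=lambda p:((p[0]+.5)/4-.5+340,(p[1]+.5)/4-.5+130)
print([unproj(t,T(p),110).round(1).tolist() for p in((517,215),(522,441),(188,225),(192,447))])
print('wall outer',[unproj(t,T(p),102).round(1).tolist() for p in((533,187),(538,469))])
pic('z4.png',None,(455,175,480,255),10,.5); st=status.observe(); print(st['wrist_force'])"
```

```text
[[663.1, -330.5, 110.0], [522.2, -335.4, 110.0], [650.6, -125.6, 110.0], [512.4, -131.1, 110.0]]
wall outer [[682.4, -342.5, 102.0], [505.6, -347.7, 102.0]]
[-0.5748394  -0.20974166  0.1952272 ]
```

View pics/z4.png

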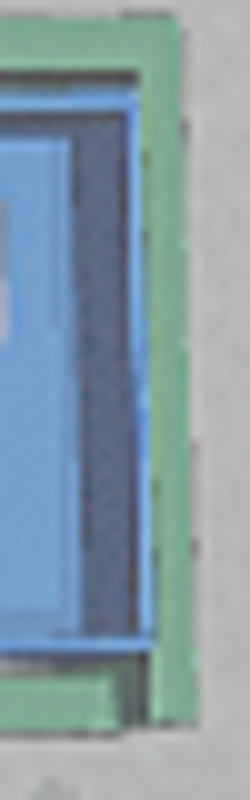

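The tote sits flush with the end wall with no gap, the brace is seated, the tag hangs by its eye, and the arm is clear. I'll hand it in.

```bash
python3 -c "
from rig import bot,status
print(bot.finish_job()); print(status.observe()['clock'])"
```

```text
the job is handed in; nothing more can be done
None
the job is handed in; nothing more can be done
```

The job is done in the order asked and handed in at about 57 s of the 210 s allowed; no verdict was reported.

- **Castings:** only three were present. All three stand upright in the tote and the tray is empty.
- **Tote:** pushed home along the rollers without lifting. It gave 12 N against the end wall with no further movement, and the last top view shows no gap to the wall.
- **Brace:** I gripped it by the knob and swung it across behind the tote. It gave 9 N at the end stop with no movement, at about 181° in the world frame. It stayed there after release. I judged the detent from these, not from any click signal.
- **Tag:** hangs by its eye on the peg, resting near the root. The arm is well clear and touching nothing.
- **Other things on the bench:** the last picture shows nothing out of place, though I only compared it by eye.

**Readings that disagreed:** the reported tool tip was about 31.5 mm farther along the tool axis than the real fingertips. Because of this, my first grasp closed on air just above casting A, with no contact force. I confirmed the offset by touching the bare tray floor (about 12 N) and corrected for it from then on. The gripper also read 13.5 mm on the tag's 16 mm shank, but the tag held steady.

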